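# Hook the tall press die out from under the rack and pack the die pot

## Robot

A 6-joint arm with a two-finger parallel gripper is mounted at the origin on the work surface. World frame = base frame: x ahead of the robot, y to its left, z up, the work surface at z = 0. Lengths are in mm, angles in rad, forces in N, time in s.
With the tool pointing down it reaches from about 325 to 900 mm from the base axis. Payload 3.5 kg.
Tool frame: the origin (TCP) lies at the very end of the fingers, on their centre line; the grasp point (between the pads) lies 19 mm behind it (manip.hold_point_z is the distance from the TCP to the grasp point, in mm); z points along the fingers, x is the direction in which the jaws open and shut, and the axes are right-handed (so a half turn about z gives the same grasp; the last joint's range is limited). The gripper opens to 85 mm and grips with 20 to 120 N. Pads are 22 mm wide; open, the fingers measure 114 mm over their backs; the gripper's body (76 mm by 85 mm) begins 54 mm behind the grasp point. The pads swing forward as they close: fully open they stand 13 mm farther back than shut.
Start: joints at [-1.447, 0.276, -0.026, 1.268, 0, 1.467], TCP at [140.526, -608.995, 231.313] pointing down, gripper open.
Joint ranges: [-3.12, 3.12], [-0.85, 1.88], [-1.08, 1.24], [-1.95, 2.15], [-1.57, 1.53], [-3.14, 3.14]. Speed limits (rad/s): [2.57, 2.57, 3.14, 3.14, 3.14, 3.14].

## Interface

Orientations are given as [roll, pitch, yaw] about the fixed x, y, z axes, in that order (R = Rz(yaw) Ry(pitch) Rx(roll)).
In Python, from station import manip gives the robot as it stands.
- The arm moves only by the shell command python3 -m crank 'ROWS' [OPENING] [FORCE]. ROWS is JSON, a list of rows, each an object with "xyz": the shift along the tool's x, y, z in m, a list of three; "dr": the turn, a rotation vector about the tool's x, y, z in degrees, a list of three. In form: [{"xyz": [x, y, z], "dr": [rx, ry, rz]}, ...]. A call has exactly 5 rows; each row shifts and turns the pose as measured when the row begins, along the tool's axes as they then stand; what a row does not reach is not made up. A row lasts 1/12 s, in which the tool goes at most 41.7 mm and 7.16 degrees, less where a joint would pass 70% of its speed; a pose out of reach is approached as far as the arm can. A call with a gripper value outside its range is refused whole. OPENING is the finger opening in m, from 0 to 0.0854, set as the call begins (- or left out, the last holds). The fingers move at their own pace and stop on an object; FORCE is the grip in N (left out, the last holds). Time passes only in rows, so rows that do not move let the fingers close, or fill a call up. It gives the time, the measured TCP pose, the force and the opening at its end, in the units of the state.
- manip.get_state(): the state, without advancing time (a new reading comes with each control period).
- manip.snapshot(name): name is "scene" or "top" or "wrist"; returns the picture (420x560x3 uint8, red, green, blue); there is no depth.
- manip.calibration(name): a dict with "mtx" (3x3 intrinsics, pixels), "view" (4x4, takes a point from world to camera coordinates). Camera axes: x right, y down, z forward; pixel columns grow to the right and rows downward; lengths in mm; the calibration is good to about 2 mm. A picture is of the moment at which its call begins: read the wrist's pose just before it. calibration takes no time and is no camera call; for the wrist camera it gives the pose at the moment of the call.
- manip.job_done(): hands the job in, once; it reports no verdict.
Trained networks look in the newest picture that a camera, given by its name, has taken for a name from the list of things; names that differ only in an ending like _2 or _b are one class to them, and where a whole thing is asked for, a point or a joint stands for the part that bears it (a point fixed in the world has none). Each returns a list of dicts, best first, with "score" (0 to 1); they miss things now and then, are a little off and sometimes report something else, mostly with a low value. They report only what shows in the picture. A call takes as long as a camera call. They do not tell look-alikes from the thing itself.
- manip.outline_of(camera, query): "region" (420x560 bool, what is visible of it) and "location" ([row, column] in pixels, amid what is visible of it).
The state is a dict: "time_s": time; "joint_pos": joint angles; "qvel": joint speeds; "effort": joint torques, N m; "ee_pos": TCP position; "ee_rot": TCP orientation; "force": force on the tool from outside, world axes, zero at the start; "ft_torque": the same for the moment, N m; "width": finger opening in mm.
Only numpy, scipy, OpenCV 4.12 (cv2) and the standard library are available. Lean on these libraries where they do the work, as an engineer would, in place of code of your own. Each camera call takes 0.05 s, during which the arm holds its last target.

## Task

The tall press die has got under the wire rack where a hand cannot take it: draw it out to the front with the hook tool, without touching it by hand while it is under the rack. Then put the die set away: the tall die upright in the middle of the round pot and every other die in the pot upright around it, all flat on the pot's floor, and stand the hook tool back on its rubber mat. Leave the watch, tools, dishes and other things on the bench where they are.

Things in the scene. Friction and masses are not known exactly. Their poses are not given: they have to be found in the camera images.
- tall_die: The tall press die: aluminium cylinder 36 mm in diameter, 30 mm tall, with a 10 mm diameter steel shank standing 42 mm above it (72 mm in all, 70 to 130 g): the longest shank of all. Starts upright under the wire rack, its axis 55 to 85 mm behind the front edge. Origin at the centre of its underside, z up.
- rack: Fixed wire rack: two side panels 170 mm deep (x), 8 mm thick, 90 mm high, at y = -145 and +145 mm, bridged by 6 mm steel bars along x every 36 mm and a cross bar at front and back (underside 84 mm, top 90 mm above the bench); open in front and behind. Origin on the bench under the middle of its front edge (nearest the robot); x points inward, away from the robot.
- hook: Loose hook tool, 145 to 190 g, stands on its foot: steel foot 44 mm across, 6 mm thick; upright grip 30 (x) by 18 mm (y), top 84 mm above the underside; 8 mm thick shank, centreline 14 mm up, from the grip along +x to x = 155, then along +y to y = 56, then back along -x to x = 142 mm (a J, 48 mm clear inside). Origin at the centre of the foot's underside, z up.
- hook_mat: Fixed black rubber mat 260 mm (x) by 140 mm (y), 3 mm thick, where the hook tool stands at the start. Origin at the centre of its underside, on the bench.
- pot: Fixed round dark wooden pot, open on top: inside diameter 124 mm, outside 132 mm, inside floor 4 mm above the bench, rim 30 mm above the bench. Origin at the centre of its underside (on the bench). It holds seven dies as one in the middle and six round it, with a few mm to spare.
- die0: Plain press die like the others: aluminium cylinder 36 mm in diameter and 30 mm tall with a 10 mm diameter steel shank standing 32 mm above it (62 mm in all, 90 g). Origin at the centre of its underside, z up along the shank. This one already stands in the pot against no particular mark, about 41 mm from the pot's centre.
- die1: Plain press die like the others: aluminium cylinder 36 mm in diameter and 30 mm tall with a 10 mm diameter steel shank standing 32 mm above it (62 mm in all, 90 g). Origin at the centre of its underside, z up along the shank. May be absent. Starts standing on the bench round the pot on the robot's right.
- die2: Plain press die like the others: aluminium cylinder 36 mm in diameter and 30 mm tall with a 10 mm diameter steel shank standing 32 mm above it (62 mm in all, 90 g). Origin at the centre of its underside, z up along the shank. May be absent. Starts standing on the bench round the pot on the robot's right.
- die3: Plain press die like the others: aluminium cylinder 36 mm in diameter and 30 mm tall with a 10 mm diameter steel shank standing 32 mm above it (62 mm in all, 90 g). Origin at the centre of its underside, z up along the shank. May be absent. Starts standing on the bench round the pot on the robot's right.
- die4: Plain press die like the others: aluminium cylinder 36 mm in diameter and 30 mm tall with a 10 mm diameter steel shank standing 32 mm above it (62 mm in all, 90 g). Origin at the centre of its underside, z up along the shank. May be absent. Starts standing on the bench round the pot on the robot's right.
- die5: Plain press die like the others: aluminium cylinder 36 mm in diameter and 30 mm tall with a 10 mm diameter steel shank standing 32 mm above it (62 mm in all, 90 g). Origin at the centre of its underside, z up along the shank. May be absent. Starts standing on the bench round the pot on the robot's right.
- watch: Bystander, loose, to be left where it is: wrist watch with open brass bracelet, about 100 mm long, 9 mm high. Origin at or near the centre of its underside.
- screwdriver: Bystander, loose, to be left where it is: small screwdriver, 120 mm. Origin at or near the centre of its underside.
- loupe: Bystander, loose, to be left where it is: black eye loupe, 38 mm wide at its upper end, 26 mm high. Origin at or near the centre of its underside.
- movement_ring: Bystander, loose, to be left where it is: brass movement ring, 32 mm in diameter, 8 mm high, under the rack near its +y panel. Origin at or near the centre of its underside.
- cleaner: Bystander, loose, to be left where it is: small amber bottle, 40 mm in diameter, 90 mm high. Origin at or near the centre of its underside.
- tweezers: Bystander, loose, to be left where it is: steel tweezers, 125 mm, 8 mm high. Origin at or near the centre of its underside.
- parts_dish: Bystander, loose, to be left where it is: white dish, 60 mm in diameter, 16 mm high. Origin at or near the centre of its underside.
Things that resemble listed ones, but are neither listed nor needed, are in the scene too. Leave any pink look-alike of the die5 alone.

How it is judged:
By the outcome, as a careful person would: the job done as asked, in the order asked, and still so for the second after the job is handed in, with the robot touching nothing.
Of die1, die2, die3, die4, die5 only 3 to 5 are there at a start; the rules pass over those that are not, and their reading is None.
At some moment in a run one of die1, die2, die3, die4, die5 may be knocked a few centimetres aside while the robot is not near it.
It also fails if it takes over 210 s, if anything falls off the work surface, if the arm or the gripper's body presses on something with over 40 N, if the wrist force passes 120 N, or if a joint passes its speed limit or range.

## Working session

There is one attempt and no reset: what is moved stays moved. The work goes in short steps, Python scripts to look and compute and a shell command to move; the robot and the scene stay as the last step left them, time stands still between calls to the robot, and variables do not carry over. Pictures are saved under pics/ and viewed, and the job is handed in when it is done.

```bash
ls; mkdir -p pics
python3 - <<'E'
from station import manip
import cv2
print(manip.get_state(), manip.hold_point_z)
for n in ["scene","top","wrist"]:
    im=manip.snapshot(n); cv2.imwrite(f"pics/{n}0.png",cv2.cvtColor(im,cv2.COLOR_RGB2BGR))
    c=manip.calibration(n); print(n,c["mtx"],c["view"])
E
```

```text
pics
{'time_s': 0.0, 'joint_pos': array([-1.44737195e+00,  2.77160029e-01, -2.79287980e-02,  1.26798436e+00,
        1.50166148e-05,  1.46739572e+00]), 'qvel': array([ 0.00013691,  0.00037336, -0.00037769,  0.00137992, -0.00031166,
       -0.00038877]), 'effort': array([ 1.82679869e-04, -4.45510161e+01,  2.95200849e+01,  1.66224892e-02,
       -2.22621807e-04, -1.17106085e-07]), 'ee_pos': array([ 140.44890534, -608.1988556 ,  230.1203406 ]), 'ee_rot': array([-3.14134271e+00,  2.26315305e-03, -1.34397108e+00]), 'force': array([ 0.20276491, -0.01482264, -0.66862639]), 'ft_torque': array([-0.01616575, -0.03847906, -0.04907571]), 'width': 85.55578179000197} 18.700000000000003
scene [[473.86534487   0.         286.82013475]
 [  0.         473.86534487 204.45881652]
 [  0.           0.           1.        ]] [[ 8.05953955e-01  5.91622245e-01 -2.05266220e-02 -4.24630958e+02]
 [ 3.40352911e-01 -4.91468393e-01 -8.01635026e-01 -1.59661827e+02]
 [-4.84353300e-01  6.39094624e-01 -5.97461248e-01  1.54864390e+03]
 [ 0.00000000e+00  0.00000000e+00  0.00000000e+00  1.00000000e+00]]
top [[397.83044533   0.         283.50904037]
 [  0.         397.83044533 207.81819563]
 [  0.           0.           1.        ]] [[-2.09287058e-03 -9.99856381e-01  1.68177382e-02 -2.89097312e+01]
 [-9.94980782e-01  3.99549704e-04 -1.00065399e-01  5.30711847e+02]
 [ 1.00044308e-01 -1.69427502e-02 -9.94838720e-01  9.84052819e+02]
 [ 0.00000000e+00  0.00000000e+00  0.00000000e+00  1.00000000e+00]]
wrist [[328.24013236   0.         280.04511034]
 [  0.         328.24013236 207.31232003]
 [  0.           0.           1.        ]] [[ 2.24927299e-01 -9.74375508e-01 -2.83301292e-04 -6.25133515e+02]
 [-9.35174553e-01 -2.15959675e-01  2.80731143e-01 -3.71808803e+01]
 [-2.73598732e-01 -6.28791617e-02 -9.59786406e-01  3.78529438e+02]
 [ 0.00000000e+00  0.00000000e+00  0.00000000e+00  1.00000000e+00]]
```

View pics/top0.png

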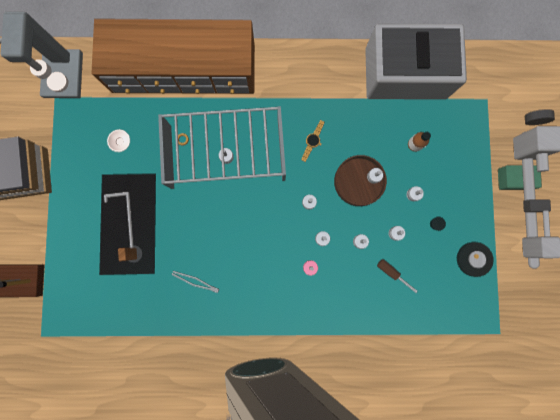

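View pics/scene0.png

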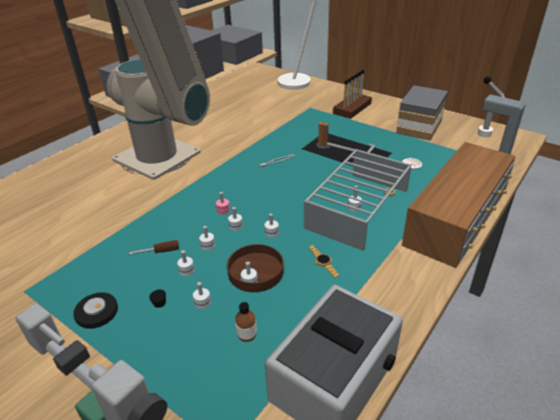

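View pics/wrist0.png

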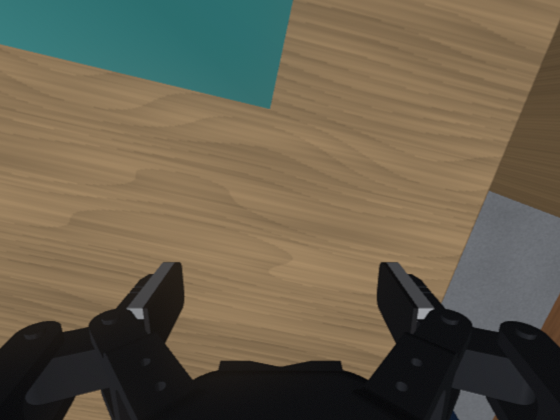

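The top view shows five white dies at (310,202), (323,239), (362,241), (397,233) and (416,194). A pink look-alike is at (311,268). One die stands in the pot at (376,176) and one under the rack at (225,155). The hook is on the black mat at (125,225). I'll measure these next.

```bash
cat > h.py <<'E'
from station import manip
import numpy as np, cv2
from scipy.spatial.transform import Rotation as Rn
def snap(cam,name=None):
    im=manip.snapshot(cam); c=manip.calibration(cam)
    if name: cv2.imwrite(f"pics/{name}.png",cv2.cvtColor(im,cv2.COLOR_RGB2BGR))
    return im,c
def ray(c,u,v):
    V=c["view"];R=V[:3,:3];t=V[:3,3]
    d=R.T@np.linalg.inv(c["mtx"])@np.array([u,v,1.]); o=-R.T@t
    return o,d
def atz(c,u,v,z):
    o,d=ray(c,u,v); return o+d*(z-o[2])/d[2]
def proj(c,p):
    p=np.atleast_2d(p); q=(c["view"][:3,:3]@p.T).T+c["view"][:3,3]
    q=(c["mtx"]@q.T).T; return q[:,:2]/q[:,2:]
def tool(s=None):
    s=s or manip.get_state(); return s["ee_pos"],Rn.from_euler('xyz',s["ee_rot"])
def crop(im,u0,v0,u1,v1,k,name):
    z=cv2.resize(im[v0:v1,u0:u1],None,fx=k,fy=k,interpolation=cv2.INTER_CUBIC)
    cv2.imwrite(f"pics/{name}.png",cv2.cvtColor(z,cv2.COLOR_RGB2BGR))
def go(target,yaw=None):
    """print total shift in tool axes (mm) to target world xyz, and rot (deg)"""
    p,R=tool(); d=R.inv().apply(np.array(target,float)-p)
    print("pose",p.round(1),"rpy",manip.get_state()["ee_rot"].round(3),"shift tool mm",d.round(1),end=' ')
    if yaw is not None:
        Rt=Rn.from_euler('xyz',[np.pi,0,yaw]); print("dr",np.degrees((R.inv()*Rt).as_rotvec()).round(2),end='')
    print()
E
python3 - <<'E'
from h import *
im,c=snap("top"); 
crop(im,90,90,290,290,3,"t_left"); crop(im,290,110,500,300,3.6,"t_right")
for n in ["tall_die","hook","pot","die1","rack","movement_ring"]:
    for o in manip.outline_of("top",n)[:8]:
        print(n,round(o["score"],2),np.round(o["location"],1),o["region"].sum())
for n,u,v,z in [("d1",310,202,30),("",323,239,30),("",362,241,30),("",397,233,30),("",416,194,30),("pot",360,181,30),("die0",376,176,34),("tall",225,155,30)]: print(n,atz(c,u,v,z).round(0))
E
```

```text
tall_die 0.62 [286.1 209.4] 183
hook 0.75 [244.6 125.5] 625
pot 0.63 [183.3 359.4] 1924
pot 0.49 [222.9 126.4] 5057
die1 0.74 [173.1 375. ] 196
die1 0.74 [191.1 413.8] 197
die1 0.73 [235.4 397.5] 188
die1 0.67 [240.6 320.7] 173
die1 0.64 [265.  309.5] 149
die1 0.62 [239.5 362. ] 191
die1 0.56 [201.6 309. ] 163
rack 0.68 [148.5 207.6] 2935
movement_ring 0.51 [269.7 388. ] 265
movement_ring 0.42 [135.2 182.6] 49
d1 [545. -97.  30.]
 [ 451. -129.   30.]
 [ 446. -227.   30.]
 [ 466. -316.   30.]
 [ 566. -368.   30.]
pot [ 599. -225.   30.]
die0 [ 612. -266.   34.]
tall [666. 120.  30.]
```

View pics/t_left.png

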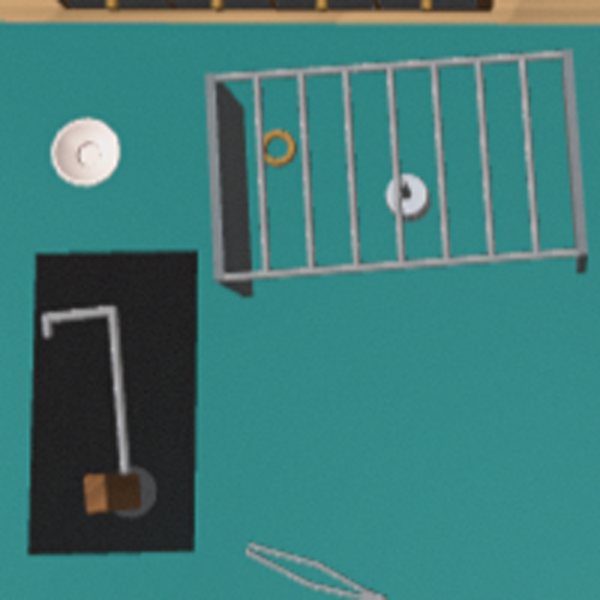

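View pics/t_right.png

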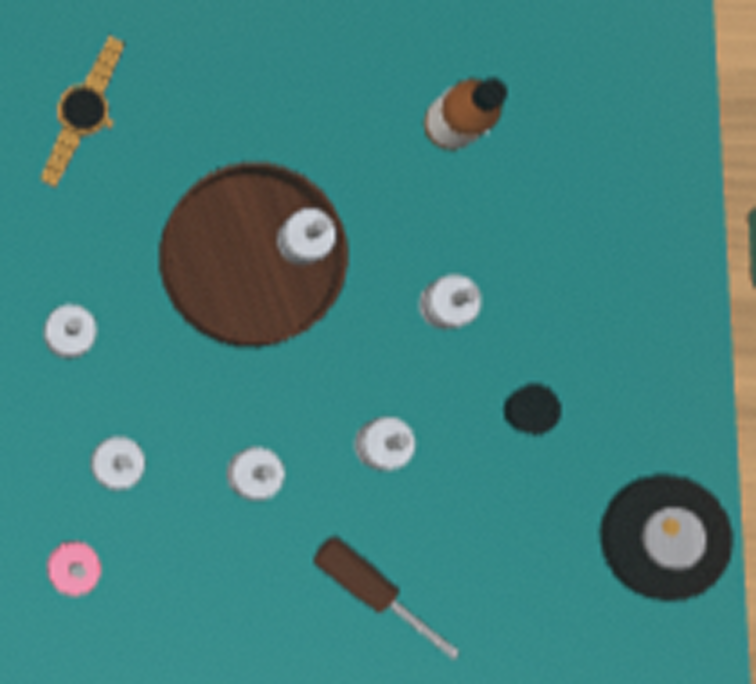

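```bash
python3 - <<'E'
from h import *
c=manip.calibration("top")
L=lambda x,y:(90+x/3,90+y/3)
for n,x,y,z in [("rackFL",220,277,90),("rackFR",583,253,90),("rackBL",210,76,90),("rackBR",569,54,90),("tall30",410,196,30),("elbow",112,310,18),("shankbase",125,470,18),("tip",47,335,18),("griptopL",96,492,84),("matTL",37,254,3),("matTR",197,252,3),("matBL",29,552,3),("matBR",194,549,3),("ring",280,147,8)]:
    print(n,atz(c,*L(x,y),z).round(1))
E
python3 - <<'E'
from h import *
im,c=snap("scene"); crop(im,290,120,440,240,5,"s_rack")
im,c=snap("top"); crop(im,90,160,170,290,4.5,"t_hook")
E
```

```text
rackFL [585.5 258.   90. ]
rackFR [605.2 -30.6  90. ]
rackBL [749.9 270.6  90. ]
rackBR [769.4 -19.6  90. ]
tall30 [665.5 115.8  30. ]
elbow [568.9 369.4  18. ]
shankbase [433.2 353.5  18. ]
tip [547.5 423.5  18. ]
griptopL [415.9 351.7  84. ]
matTL [620.  441.5   3. ]
matTR [621.9 303.5   3. ]
matBL [364.4 437.2   3. ]
matBR [366.5 298.4   3. ]
ring [714.1 232.5   8. ]
```

View pics/s_rack.png

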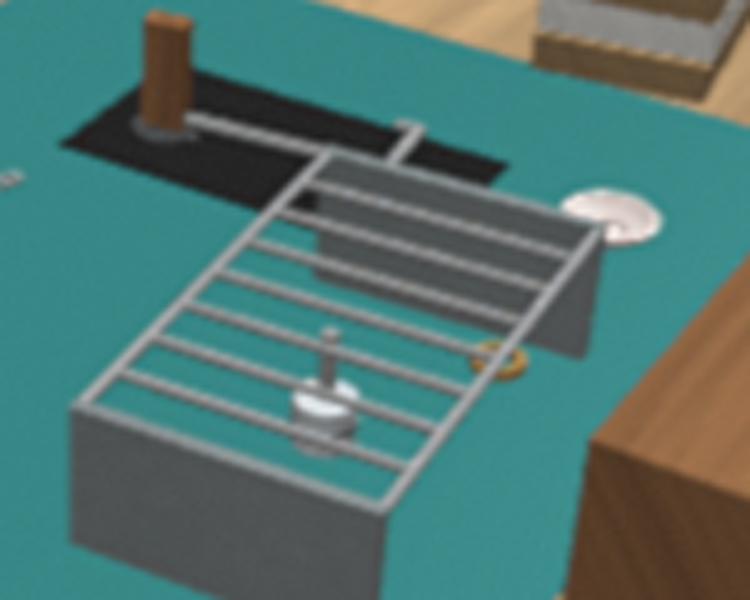

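View pics/t_hook.png

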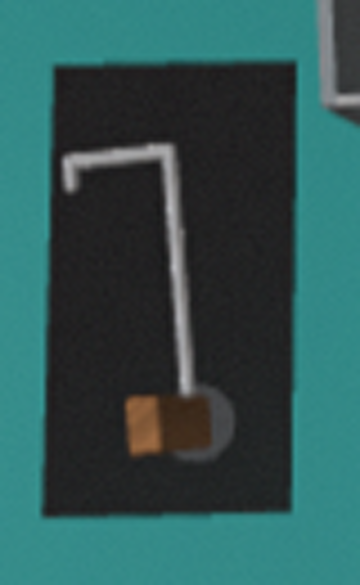

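```bash
R='[{"xyz":[0,0,0],"dr":[0,0,-7]},{"xyz":[0,0,0],"dr":[0,0,-7]},{"xyz":[0,0,0],"dr":[0,0,-7]},{"xyz":[0,0,0],"dr":[0,0,-7]},{"xyz":[0,0,0],"dr":[0,0,-7]}]'; echo skip
python3 -m crank '[{"xyz":[0,0,0],"dr":[0,0,-7]},{"xyz":[0,0,0],"dr":[0,0,-7]},{"xyz":[0,0,0],"dr":[0,0,-7]},{"xyz":[0,0,0],"dr":[0,0,-7]},{"xyz":[0,0,0],"dr":[0,0,-7]}]' 0.0854 40
```

```text
skip
time_s: 1.02
ee_pos: [140.5, -609.1, 231.6]
ee_rot: [3.141, -0.0, -0.717]
force: [-0.0, -0.2, 1.1]
width: 85.2
```

```bash
python3 -m crank '[{"xyz":[0,0,0],"dr":[0,0,-7]},{"xyz":[0,0,0],"dr":[0,0,-7]},{"xyz":[0,0,0],"dr":[0,0,-7]},{"xyz":[0,0,0],"dr":[0,0,-7]},{"xyz":[0,0,0],"dr":[0,0,-7]}]' 
python3 -m crank '[{"xyz":[0,0,0],"dr":[0,0,-7]},{"xyz":[0,0,0],"dr":[0,0,-7]},{"xyz":[0,0,0],"dr":[0,0,-7]},{"xyz":[0,0,0],"dr":[0,0,-7]},{"xyz":[0,0,0],"dr":[0,0,-7]}]' 
python3 -m crank '[{"xyz":[0,0,0],"dr":[0,0,-7]},{"xyz":[0,0,0],"dr":[0,0,-7]},{"xyz":[0,0,0],"dr":[0,0,-7]},{"xyz":[0,0,0],"dr":[0,0,-7]},{"xyz":[0,0,0],"dr":[0,0,0]}]'
```

```text
time_s: 1.43
ee_pos: [140.5, -609.2, 231.9]
ee_rot: [3.141, -0.0, -0.092]
force: [0.8, -0.7, 0.4]
width: 85.5
time_s: 1.85
ee_pos: [140.6, -609.4, 232.2]
ee_rot: [3.14, 0.001, 0.533]
force: [0.7, -0.5, -0.8]
width: 85.5
time_s: 2.27
ee_pos: [140.6, -609.5, 232.5]
ee_rot: [3.14, 0.002, 1.036]
force: [0.5, -0.6, -0.4]
width: 85.3
```

```bash
python3 -m crank '[{"xyz":[0,0,0],"dr":[0,0,-7]},{"xyz":[0,0,0],"dr":[0,0,-7]},{"xyz":[0,0,0],"dr":[0,0,-7]},{"xyz":[0,0,0],"dr":[0,0,-7]},{"xyz":[0,0,0],"dr":[0,0,-2]}]' 
python3 -m crank '[{"xyz":[0.025,0.032,0],"dr":[0,0,0]},{"xyz":[0.025,0.032,0],"dr":[0,0,0]},{"xyz":[0.025,0.032,0],"dr":[0,0,0]},{"xyz":[0.025,0.032,0],"dr":[0,0,0]},{"xyz":[0.025,0.032,0],"dr":[0,0,0]}]' 
python3 -m crank '[{"xyz":[0.025,0.032,0],"dr":[0,0,0]},{"xyz":[0.025,0.032,0],"dr":[0,0,0]},{"xyz":[0.025,0.032,0],"dr":[0,0,0]},{"xyz":[0.025,0.032,0],"dr":[0,0,0]},{"xyz":[0.025,0.032,0],"dr":[0,0,0]}]' 
python3 -m crank '[{"xyz":[0.04,0.0,0],"dr":[0,0,0]},{"xyz":[0.04,0.0,0],"dr":[0,0,0]},{"xyz":[0.04,0.0,0],"dr":[0,0,0]},{"xyz":[0.04,0.0,0],"dr":[0,0,0]},{"xyz":[0.04,0.0,0],"dr":[0,0,0]}]'
```

```text
time_s: 2.68
ee_pos: [140.6, -609.5, 232.7]
ee_rot: [3.141, 0.002, 1.568]
force: [-0.1, 0.2, -0.3]
width: 85.6
time_s: 3.1
ee_pos: [300.9, -489.7, 231.9]
ee_rot: [-3.141, 0.009, 1.537]
force: [1.1, -0.0, -0.3]
width: 85.4
time_s: 3.52
ee_pos: [469.8, -366.8, 232.2]
ee_rot: [3.14, 0.011, 1.518]
force: [1.0, -0.5, 0.2]
width: 85.4
time_s: 3.93
ee_pos: [489.9, -161.9, 229.3]
ee_rot: [3.133, 0.014, 1.501]
force: [0.7, -0.0, -0.7]
width: 85.1
```

```bash
python3 -m crank '[{"xyz":[0.04,-0.01,-0.01],"dr":[0,0,-1]},{"xyz":[0.04,-0.01,-0.01],"dr":[0,0,-1]},{"xyz":[0.04,-0.01,-0.01],"dr":[0,0,-1]},{"xyz":[0.04,-0.01,-0.01],"dr":[0,0,-1]},{"xyz":[0.04,-0.01,-0.01],"dr":[0,0,-1]}]' 
python3 -m crank '[{"xyz":[0.038,-0.01,-0.01],"dr":[0,0,-1]},{"xyz":[0.038,-0.01,-0.01],"dr":[0,0,-1]},{"xyz":[0.038,-0.01,-0.01],"dr":[0,0,-1]},{"xyz":[0.038,-0.01,-0.01],"dr":[0,0,-1]},{"xyz":[0.038,-0.01,-0.01],"dr":[0,0,-1]}]' 
python3 -m crank '[{"xyz":[0.025,-0.01,0],"dr":[0,0,-1]},{"xyz":[0.025,-0.01,0],"dr":[0,0,-1]},{"xyz":[0.025,0,0],"dr":[0,0,0]},{"xyz":[0.025,0,0],"dr":[0,0,0]},{"xyz":[0,0,0],"dr":[0,0,0]}]' 
python3 -m crank '[{"xyz":[0,0,0],"dr":[0,0,0]},{"xyz":[0,0,0],"dr":[0,0,0]},{"xyz":[0,0,0],"dr":[0,0,0]},{"xyz":[0,0,0],"dr":[0,0,0]},{"xyz":[0,0,0],"dr":[0,0,0]}]'
python3 - <<'E'
from h import *
im,c=snap("wrist","w1")
V=c["view"]; o=-V[:3,:3].T@V[:3,3]; p,R=tool()
print("cam in tool",R.inv().apply(o-p).round(1), R.inv().apply(V[2,:3]).round(3),p, manip.get_state()["joint_pos"].round(2))
E
```

```text
time_s: 4.35
ee_pos: [447.6, 37.4, 273.3]
ee_rot: [3.134, 0.013, 1.575]
force: [1.3, 1.2, -0.6]
width: 85.4
time_s: 4.77
ee_pos: [387.9, 230.6, 323.4]
ee_rot: [3.13, 0.012, 1.648]
force: [1.7, 0.4, 0.2]
width: 85.5
time_s: 5.18
ee_pos: [354.2, 340.2, 327.1]
ee_rot: [3.121, 0.005, 1.678]
force: [0.0, 0.2, 0.4]
width: 85.4
time_s: 5.6
ee_pos: [354.1, 338.7, 327.2]
ee_rot: [3.121, 0.007, 1.671]
force: [0.6, -1.0, -0.2]
width: 85.4
cam in tool [  -0.7  -72.3 -143.2] [-0.001  0.282  0.959] [354.10538378 338.620266   327.24123879] [ 0.64 -0.01 -0.16  1.41 -0.02  0.54]
```

View pics/w1.png

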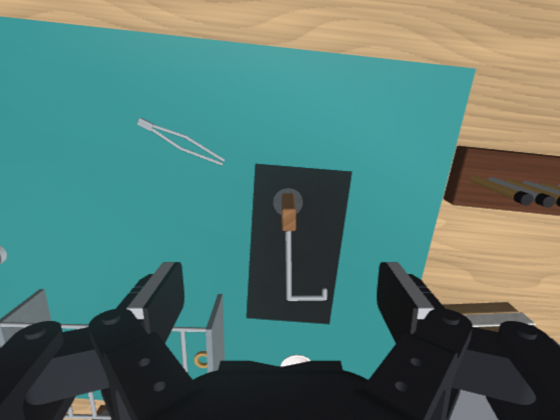

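Run:
```python
from h import *
im=cv2.cvtColor(cv2.imread("pics/w1.png"),cv2.COLOR_BGR2RGB); crop(im,245,160,355,330,4.4 if 0 else 3.5,"w1c")
```

```text
(no output)
```

View pics/w1c.png

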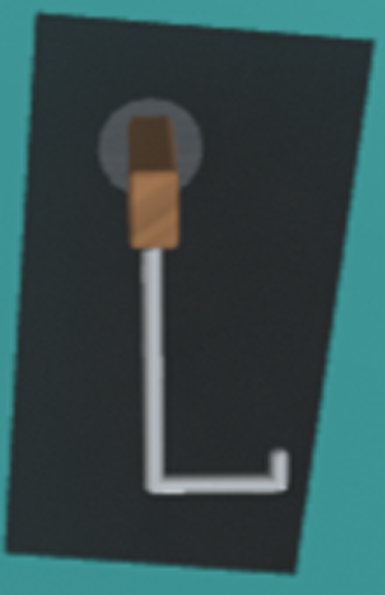

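Run:
```python
from h import *
c=manip.calibration("wrist")
L=lambda x,y:(245+x/3.5-.35,160+y/3.5-.35)
f=atz(c,*L(151,150),9); g=atz(c,*L(155,209.5),87); e=atz(c,*L(155,485),20); t=atz(c,*L(280,485),20); gf=atz(c,*L(155,171),87);gb=atz(c,*L(155,248.5),87)
print(f,g,e,t,gf,gb)
for a,b,n in [(f,e,"foot-elbow"),(e,t,"elbow-tip"),(gf,gb,"grip"),(f,g,"")]:
    d=b-a; print(n,np.hypot(*d[:2]).round(1),np.degrees(np.arctan2(d[1],d[0])).round(1))
```

```text
[415.69426241 352.71749999   9.        ] [414.19427234 352.84672319  87.        ] [568.33845572 370.8333261   20.        ] [562.42772828 426.57121171  20.        ] [400.02227704 351.30266349  87.        ] [428.8631336  354.44491717  87.        ]
foot-elbow 153.7 6.8
elbow-tip 56.1 96.1
grip 29.0 6.2
 1.5 175.1
```

Run:
```python
from h import *
go([415,352.7,150],1.684)
```

```text
pose [354.1 338.6 327.2] rpy [3.121 0.007 1.671] shift tool mm [  9.1  58.4 178.4] dr [ 1.16  0.39 -0.73]
```

```bash
python3 -m crank '[{"xyz":[0,0,0],"dr":[1.16,0.39,-0.73]},{"xyz":[0.0015,0.0155,0.03],"dr":[0,0,0]},{"xyz":[0.0015,0.0155,0.03],"dr":[0,0,0]},{"xyz":[0.0015,0.0155,0.03],"dr":[0,0,0]},{"xyz":[0.0015,0.0155,0.03],"dr":[0,0,0]}]' 
python3 -m crank '[{"xyz":[0,0,0.025],"dr":[0,0,0]},{"xyz":[0,0,0.025],"dr":[0,0,0]},{"xyz":[0,0,0.0],"dr":[0,0,0]},{"xyz":[0,0,0],"dr":[0,0,0]},{"xyz":[0,0,0],"dr":[0,0,0]}]'
python3 - <<'E'
from h import *
go([415,352.7,49],1.684)
E
```

```text
time_s: 6.07
ee_pos: [421.8, 353.8, 214.6]
ee_rot: [3.128, -0.012, 1.685]
force: [0.5, -0.5, 0.4]
width: 85.6
time_s: 6.48
ee_pos: [423.6, 350.2, 155.5]
ee_rot: [3.14, -0.008, 1.68]
force: [-0.0, -0.5, -0.5]
width: 85.5
pose [423.6 350.2 155.5] rpy [ 3.14  -0.008  1.68 ] shift tool mm [  2.6  -8.5 106.6] dr [ 0.08 -0.44 -0.24]
```

```bash
python3 -m crank '[{"xyz":[0.0026,-0.0085,0],"dr":[0,-0.44,-0.24]},{"xyz":[0,0,0.02],"dr":[0,0,0]},{"xyz":[0,0,0.02],"dr":[0,0,0]},{"xyz":[0,0,0],"dr":[0,0,0]},{"xyz":[0,0,0],"dr":[0,0,0]}]'
python3 - <<'E'
from h import *
go([415,352.7,49],1.684)
snap("wrist","w2")
E
```

```text
time_s: 6.9
ee_pos: [418.9, 356.6, 125.7]
ee_rot: [3.126, -0.008, 1.686]
force: [0.7, 0.1, 0.5]
width: 85.3
pose [418.9 356.6 125.7] rpy [ 3.126 -0.008  1.686] shift tool mm [-4.  -5.5 76.6] dr [ 0.92 -0.44  0.09]
```

View pics/w2.png

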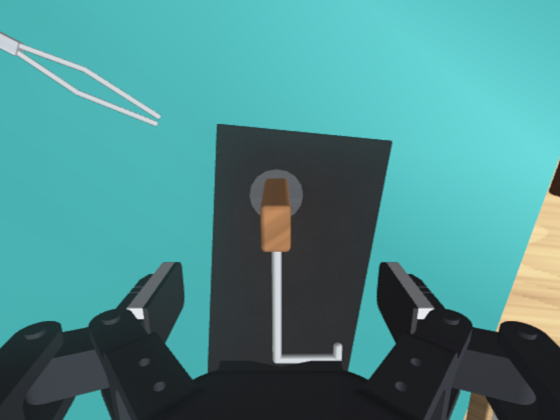

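```bash
python3 -m crank '[{"xyz":[-0.004,-0.0055,0],"dr":[0.92,-0.44,0]},{"xyz":[0,0,0.02],"dr":[0,0,0]},{"xyz":[0,0,0.02],"dr":[0,0,0]},{"xyz":[0,0,0.012],"dr":[0,0,0]},{"xyz":[0,0,0],"dr":[0,0,0]}]'
python3 - <<'E'
from h import *
go([415,352.7,49],1.684)
E
```

```text
time_s: 7.37
ee_pos: [417.8, 355.3, 81.8]
ee_rot: [3.131, -0.005, 1.687]
force: [-0.8, -0.4, -0.1]
width: 85.1
pose [417.8 355.3  81.8] rpy [ 3.131 -0.005  1.687] shift tool mm [-2.5 -3.4 32.7] dr [ 0.59 -0.3   0.16]
```

```bash
python3 -m crank '[{"xyz":[-0.0025,-0.0034,0.01],"dr":[0.6,-0.3,0]},{"xyz":[-0.001,-0.001,0.015],"dr":[0,0,0]},{"xyz":[0,0,0.007],"dr":[0,0,0]},{"xyz":[0,0,0],"dr":[0,0,0]},{"xyz":[0,0,0],"dr":[0,0,0]}]'
python3 - <<'E'
from h import *
go([415,352.7,49],1.684)
E
```

```text
time_s: 7.78
ee_pos: [415.5, 352.2, 51.5]
ee_rot: [3.14, -0.001, 1.687]
force: [0.2, 0.3, 0.4]
width: 85.3
pose [415.5 352.2  51.5] rpy [ 3.140e+00 -1.000e-03  1.687e+00] shift tool mm [ 0.5 -0.4  2.5] dr [ 0.08 -0.05  0.16]
```

Well aligned. Close on the grip, then lift a little.

```bash
python3 -m crank '[{"xyz":[0,0,0.002],"dr":[0,0,0]},{"xyz":[0,0,0],"dr":[0,0,0]},{"xyz":[0,0,0],"dr":[0,0,0]},{"xyz":[0,0,0],"dr":[0,0,0]},{"xyz":[0,0,0],"dr":[0,0,0]}]' 0.0 70
python3 -m crank '[{"xyz":[0,0,0],"dr":[0,0,0]},{"xyz":[0,0,0],"dr":[0,0,0]},{"xyz":[0,0,0],"dr":[0,0,0]},{"xyz":[0,0,0],"dr":[0,0,0]},{"xyz":[0,0,0],"dr":[0,0,0]}]'
python3 -m crank '[{"xyz":[0,0,-0.005],"dr":[0,0,0]},{"xyz":[0,0,-0.01],"dr":[0,0,0]},{"xyz":[0,0,-0.01],"dr":[0,0,0]},{"xyz":[0,0,-0.01],"dr":[0,0,0]},{"xyz":[0,0,0],"dr":[0,0,0]}]'
python3 - <<'E'
from h import *
im,c=snap("wrist","w3"); snap("scene","s3")
E
```

```text
time_s: 8.2
ee_pos: [417.2, 353.4, 51.9]
ee_rot: [3.137, -0.003, 1.687]
force: [-0.5, -0.5, -0.4]
width: 25.7
time_s: 8.62
ee_pos: [417.2, 353.6, 52.2]
ee_rot: [3.137, -0.003, 1.687]
force: [-0.5, 0.3, -0.0]
width: 17.4
time_s: 9.03
ee_pos: [416.1, 352.8, 90.0]
ee_rot: [3.139, -0.002, 1.687]
force: [0.4, 1.0, -1.1]
width: 17.0
```

View pics/w3.png

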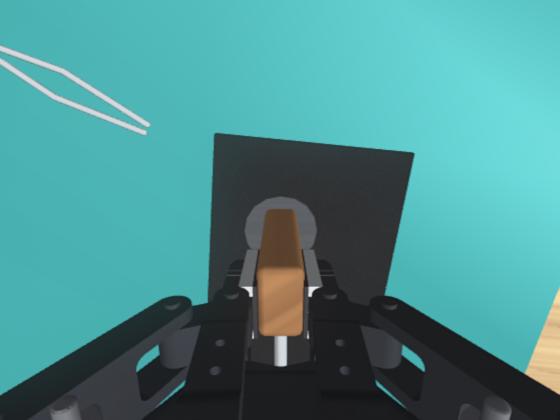

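View pics/s3.png

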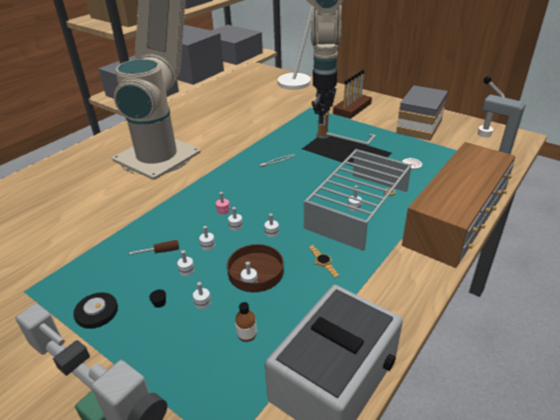

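Run:
```python
from h import *
c=manip.calibration("scene"); t=manip.calibration("top")
print(atz(c,290+325/5,120+398/5,30), atz(c,290+330/5,120+333/5,72))
print(atz(t,90+410/3,90+195/3,30),atz(t,90+406/3,90+190/3,72))
for x,y in [(82,405),(328,152),(603,228),(385,508)]: print(atz(c,290+x/5,120+y/5,90).round(1))
```

```text
[670.31775242 117.13393202  30.        ] [669.77761603 117.88716056  72.        ]
[666.37743117 115.7999947   30.        ] [660.61699635 113.74375761  72.        ]
[611.9 -30.4  90. ]
[589.2 254.9  90. ]
[754.2 267.7  90. ]
[774.4 -17.   90. ]
```

```bash
python3 -m crank '[{"xyz":[0,-0.005,-0.01],"dr":[0,0,1.3]},{"xyz":[0,-0.005,-0.01],"dr":[0,0,1.3]},{"xyz":[-0.01,-0.005,-0.01],"dr":[0,0,0]},{"xyz":[-0.02,-0.005,-0.005],"dr":[0,0,0]},{"xyz":[-0.03,0,0],"dr":[0,0,0]}]'
python3 -m crank '[{"xyz":[-0.03,0,0],"dr":[0,0,0]},{"xyz":[-0.03,0,0],"dr":[0,0,0]},{"xyz":[-0.03,0,0],"dr":[0,0,0]},{"xyz":[-0.03,0,0],"dr":[0,0,0]},{"xyz":[-0.03,0,0],"dr":[0,0,0]}]'
python3 -m crank '[{"xyz":[-0.03,0,0],"dr":[0,0,0]},{"xyz":[-0.03,0,0],"dr":[0,0,0]},{"xyz":[-0.03,0,0],"dr":[0,0,0]},{"xyz":[-0.02,0,0],"dr":[0,0,0]},{"xyz":[-0.01,0,0],"dr":[0,0,0]}]'
python3 - <<'E'
from h import *
go([405,-3,130],1.6424)
E
```

```text
time_s: 9.55
ee_pos: [398.6, 292.6, 123.5]
ee_rot: [3.141, -0.003, 1.645]
force: [0.5, -0.1, -1.2]
width: 17.3
time_s: 9.97
ee_pos: [408.2, 137.9, 122.7]
ee_rot: [3.141, -0.003, 1.651]
force: [0.2, 0.3, -1.2]
width: 17.4
time_s: 10.38
ee_pos: [415.6, 9.5, 121.4]
ee_rot: [-3.141, -0.001, 1.648]
force: [0.2, 0.3, -1.7]
width: 17.6
pose [415.6   9.5 121.4] rpy [-3.141e+00 -1.000e-03  1.648e+00] shift tool mm [-11.6 -11.5  -8.6] dr [-0.01 -0.04  0.31]
```

```bash
python3 -m crank '[{"xyz":[-0.0116,-0.0115,0],"dr":[0,0,0.3]},{"xyz":[0,0,0.02],"dr":[0,0,0]},{"xyz":[0,0,0.02],"dr":[0,0,0]},{"xyz":[0,0,0.015],"dr":[0,0,0]},{"xyz":[0,0,0],"dr":[0,0,0]}]'
python3 - <<'E'
from h import *
go([405,-3,53],1.6424)
im,c=snap("top","t4")
E
```

```text
time_s: 10.8
ee_pos: [406.0, -8.0, 65.7]
ee_rot: [3.138, 0.002, 1.634]
force: [-1.0, 1.2, -1.5]
width: 16.8
pose [406.   -8.   65.7] rpy [3.138e+00 2.000e-03 1.634e+00] shift tool mm [ 5.1 -0.7 12.7] dr [ 0.23  0.1  -0.48]
```

View pics/t4.png

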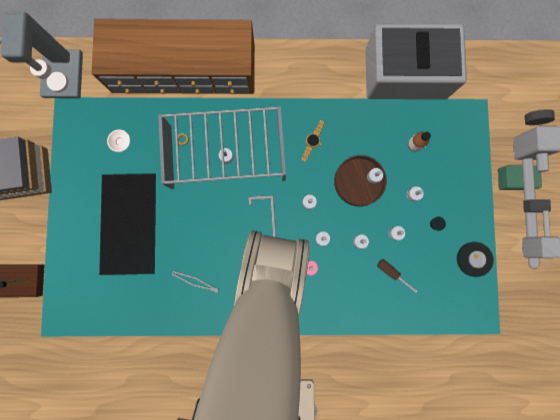

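```bash
python3 -m crank '[{"xyz":[0.004,0,0],"dr":[0,0,-0.4]},{"xyz":[0,0,0.007],"dr":[0,0,0]},{"xyz":[0,0,0.005],"dr":[0,0,0]},{"xyz":[0,0,0],"dr":[0,0,0]},{"xyz":[0,0,0],"dr":[0,0,0]}]'
python3 - <<'E'
from h import *
im,c=snap("top"); crop(im,210,120,310,240,5,"t5")
p,R=tool(); s=manip.get_state()
go([405,-3,53],1.6424)
th=s["ee_rot"][2]-np.pi/2; H=lambda x,y,z: p+np.array([np.cos(th)*x-np.sin(th)*y,np.sin(th)*x+np.cos(th)*y,0])-[0,0,p[2]-z]
for q in [H(155,0,18),H(155,56,18),H(142,56,18)]: print(q.round(1),((proj(c,q)[0]-[210,120])*5).round(0))
E
```

```text
time_s: 11.27
ee_pos: [408.8, -3.4, 56.4]
ee_rot: [3.132, 0.003, 1.643]
force: [0.3, 0.1, -2.3]
width: 16.8
pose [408.8  -3.4  56.4] rpy [3.132e+00 3.000e-03 1.643e+00] shift tool mm [ 0.7 -3.7  3.4] dr [0.54 0.17 0.06]
[563.3   7.8  18. ] [294. 378.]
[559.3  63.7  18. ] [185. 385.]
[546.3  62.7  18. ] [187. 411.]
```

View pics/t5.png

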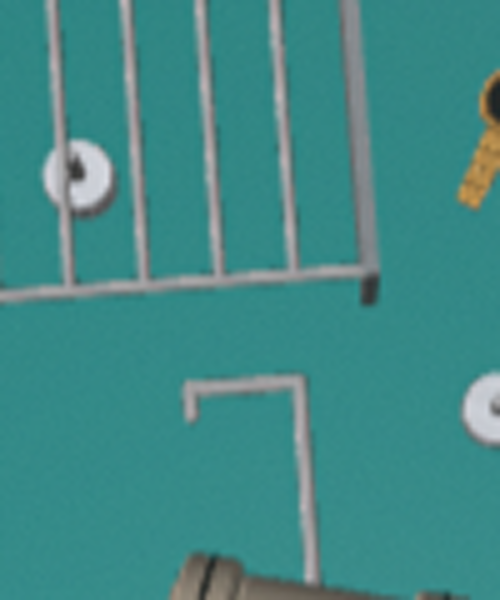

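```bash
python3 -m crank '[{"xyz":[0.0,0.01,0.002],"dr":[0.5,0.17,0]},{"xyz":[0,0.02,0.001],"dr":[0,0,0]},{"xyz":[0,0.02,0],"dr":[0,0,0]},{"xyz":[0,0.01,0],"dr":[0,0,0]},{"xyz":[0,0,0],"dr":[0,0,0]}]'
python3 - <<'E'
from h import *
go([564,8.3,53],1.6424)
E
```

```text
time_s: 11.73
ee_pos: [470.4, 1.3, 54.3]
ee_rot: [3.14, 0.0, 1.644]
force: [0.0, -0.2, -0.9]
width: 17.0
pose [470.4   1.3  54.3] rpy [3.14  0.    1.644] shift tool mm [ 0.1 93.9  1.4] dr [0.06 0.02 0.07]
```

```bash
python3 -m crank '[{"xyz":[0.0,0.015,0.001],"dr":[0,0,0]},{"xyz":[0,0.02,0],"dr":[0,0,0]},{"xyz":[0,0.02,0],"dr":[0,0,0]},{"xyz":[0,0.02,0],"dr":[0,0,0]},{"xyz":[0,0.01,0],"dr":[0,0,0]}]'
python3 - <<'E'
from h import *
go([564,8.3,53],1.6424)
im,c=snap("top"); crop(im,170,100,310,220,5,"t6")
E
```

```text
time_s: 12.15
ee_pos: [550.4, 8.1, 52.1]
ee_rot: [-3.133, -0.0, 1.644]
force: [0.3, 0.0, -1.1]
width: 17.1
pose [550.4   8.1  52.1] rpy [-3.133 -0.     1.644] shift tool mm [-0.8 13.6 -1. ] dr [-0.49 -0.02  0.07]
```

View pics/t6.png

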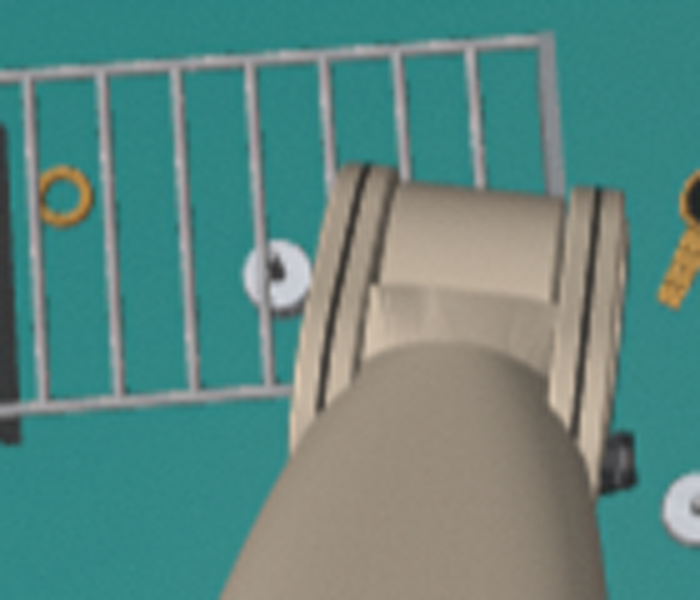

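```bash
python3 -m crank '[{"xyz":[0,0.008,0],"dr":[-0.5,0,0]},{"xyz":[0,0.005,0],"dr":[0,0,0]},{"xyz":[0,0.001,0],"dr":[0,0,0]},{"xyz":[0,0,0],"dr":[0,0,0]},{"xyz":[0,0,0],"dr":[0,0,0]}]'
python3 - <<'E'
from h import *
go([564,8.3,53],1.6424)
im,c=snap("scene"); crop(im,290,120,440,240,5,"s6")
p,R=tool(); s=manip.get_state()
th=s["ee_rot"][2]-np.pi/2; H=lambda x,y,z: p+np.array([np.cos(th)*x-np.sin(th)*y,np.sin(th)*x+np.cos(th)*y,0])-[0,0,p[2]-z]
for q in [H(155,0,18),H(155,56,18),H(142,56,18)]: print(q.round(1),((proj(c,q)[0]-[290,120])*5).round(0))
E
```

```text
time_s: 12.62
ee_pos: [561.9, 9.2, 51.4]
ee_rot: [-3.138, -0.001, 1.644]
force: [-0.1, 0.4, -1.5]
width: 17.1
pose [561.9   9.2  51.4] rpy [-3.138e+00 -1.000e-03  1.644e+00] shift tool mm [-1.   2.1 -1.6] dr [-0.22 -0.05  0.08]
[716.3  20.5  18. ] [308. 540.]
[712.2  76.3  18. ] [355. 481.]
[699.2  75.4  18. ] [332. 473.]
```

View pics/s6.png

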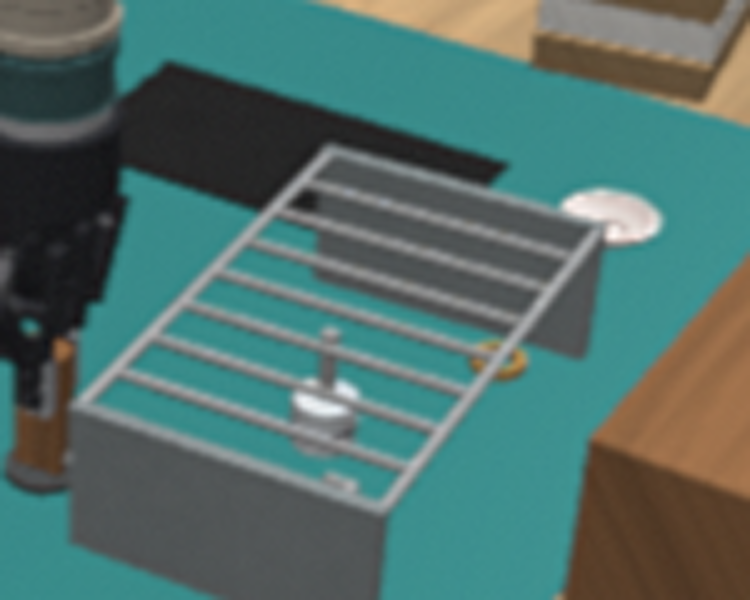

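```bash
python3 -m crank '[{"xyz":[-0.001,0.005,-0.001],"dr":[0,0,0]},{"xyz":[0.008,0,0],"dr":[0,0,0]},{"xyz":[0.012,0,0],"dr":[0,0,0]},{"xyz":[0.012,0,0],"dr":[0,0,0]},{"xyz":[0,0,0],"dr":[0,0,0]}]'
python3 - <<'E'
from h import *
im,c=snap("scene"); crop(im,290,120,440,240,5,"s7")
p,R=tool(); s=manip.get_state()
q=R.as_matrix()
d=p[:2]-[597.5,113]; print("rackframe",d@[.9974,.0715],d@[-.0715,.9974])
E
```

```text
time_s: 13.08
ee_pos: [563.0, 43.2, 52.5]
ee_rot: [-3.136, -0.002, 1.642]
force: [-0.3, 0.5, -1.5]
width: 17.1
rackframe -39.262540155864386 -67.93592818824727
```

View pics/s7.png

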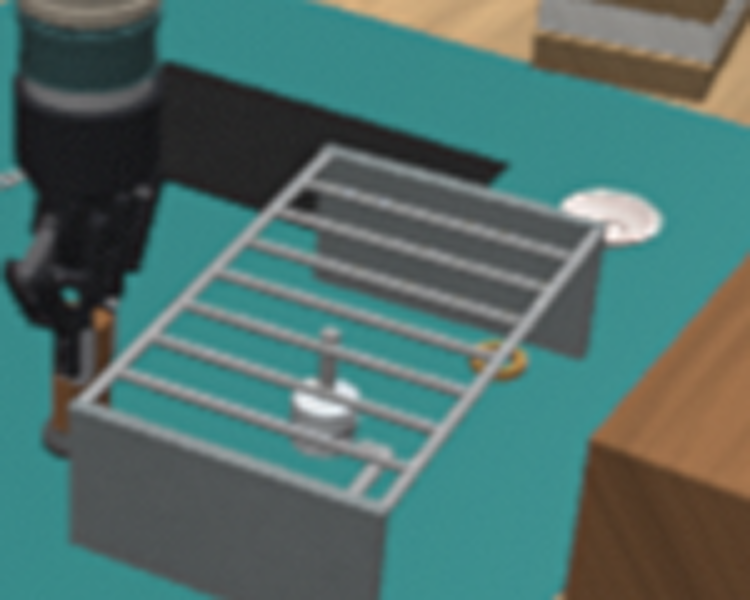

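```bash
python3 -m crank '[{"xyz":[0,0.005,0],"dr":[0,0,0]},{"xyz":[0.01,0.001,0],"dr":[0,0,0]},{"xyz":[0.012,0,0],"dr":[0,0,0]},{"xyz":[0.012,0,0],"dr":[0,0,0]},{"xyz":[0,0,0],"dr":[0,0,0]}]'
python3 - <<'E'
from h import *
im,c=snap("scene"); crop(im,290,120,440,240,5,"s8")
p,R=tool(); s=manip.get_state()
d=p[:2]-[597.5,113]; print("rackframe",d@[.9974,.0715],d@[-.0715,.9974])
E
```

```text
time_s: 13.55
ee_pos: [567.3, 80.6, 52.5]
ee_rot: [-3.137, -0.001, 1.642]
force: [-0.4, 0.2, -2.0]
width: 17.6
rackframe -32.355900663248185 -30.97313109213113
```

View pics/s8.png

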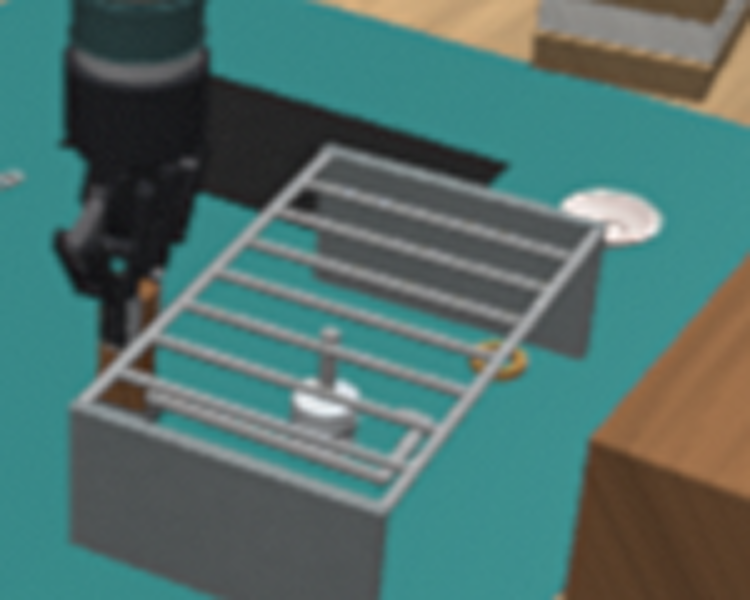

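```bash
python3 -m crank '[{"xyz":[0.001,-0.008,0],"dr":[0,0,0]},{"xyz":[0,-0.008,0],"dr":[0,0,0]},{"xyz":[0,-0.006,0],"dr":[0,0,0]},{"xyz":[0,-0.006,0],"dr":[0,0,0]},{"xyz":[0,-0.006,0],"dr":[0,0,0]}]'
python3 -m crank '[{"xyz":[0,-0.008,0],"dr":[0,0,0]},{"xyz":[0,-0.01,0],"dr":[0,0,0]},{"xyz":[0,-0.01,0],"dr":[0,0,0]},{"xyz":[0,-0.01,0],"dr":[0,0,0]},{"xyz":[0,-0.01,0],"dr":[0,0,0]}]'
python3 - <<'E'
from h import *
im,c=snap("scene"); crop(im,270,110,420,230,5,"s9")
p,R=tool(); s=manip.get_state()
d=p[:2]-[597.5,113]; print("rackframe",d@[.9974,.0715],d@[-.0715,.9974])
E
```

```text
time_s: 14.02
ee_pos: [530.9, 78.0, 52.6]
ee_rot: [-3.137, 0.001, 1.642]
force: [0.4, -0.6, -1.6]
width: 17.2
time_s: 14.43
ee_pos: [478.6, 73.3, 53.1]
ee_rot: [-3.139, 0.001, 1.64]
force: [0.9, 0.9, -1.4]
width: 17.3
rackframe -124.82005926730622 -30.83256927968106
```

View pics/s9.png

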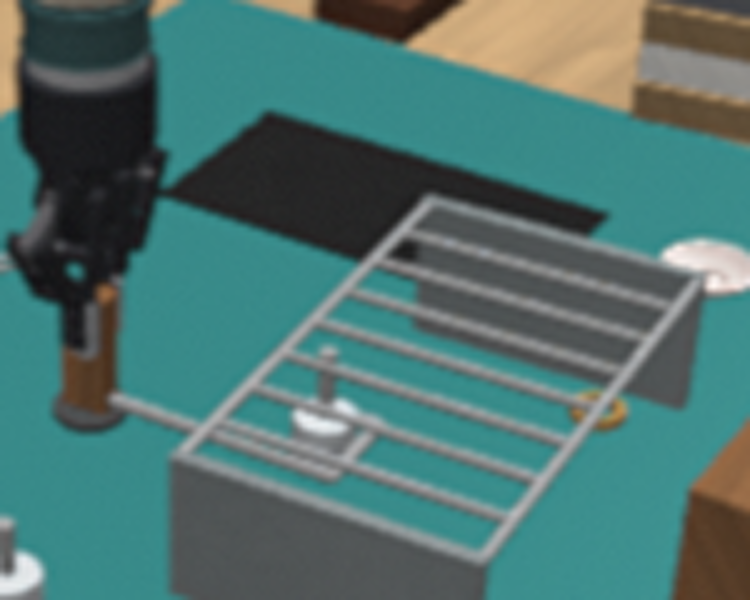

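```bash
python3 -m crank '[{"xyz":[0,-0.01,0],"dr":[0,0,0]},{"xyz":[0,-0.01,0],"dr":[0,0,0]},{"xyz":[0,-0.01,0],"dr":[0,0,0]},{"xyz":[0,-0.01,0],"dr":[0,0,0]},{"xyz":[0,-0.01,0],"dr":[0,0,0]}]'
python3 -m crank '[{"xyz":[0,-0.01,0],"dr":[0,0,0]},{"xyz":[0,-0.01,0],"dr":[0,0,0]},{"xyz":[0,-0.008,0],"dr":[0,0,0]},{"xyz":[0,-0.005,0],"dr":[0,0,0]},{"xyz":[0,0,0],"dr":[0,0,0]}]'
python3 - <<'E'
from h import *
im,c=snap("scene"); crop(im,250,110,400,230,5,"s10")
im,c=snap("top","t10")
p,R=tool(); s=manip.get_state()
d=p[:2]-[597.5,113]; print("rackframe",d@[.9974,.0715],d@[-.0715,.9974])
E
```

```text
time_s: 14.9
ee_pos: [422.8, 69.6, 53.4]
ee_rot: [-3.138, 0.001, 1.64]
force: [0.4, -0.7, -0.7]
width: 17.1
time_s: 15.32
ee_pos: [383.1, 67.0, 53.2]
ee_rot: [-3.136, 0.001, 1.641]
force: [0.3, -0.1, -1.6]
width: 17.0
rackframe -215.78223454368927 -30.623407496312396
```

View pics/s10.png

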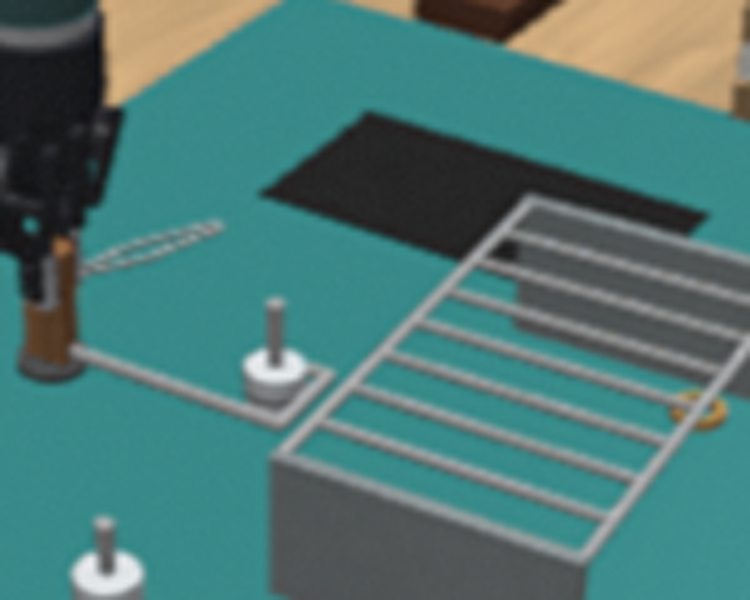

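View pics/t10.png

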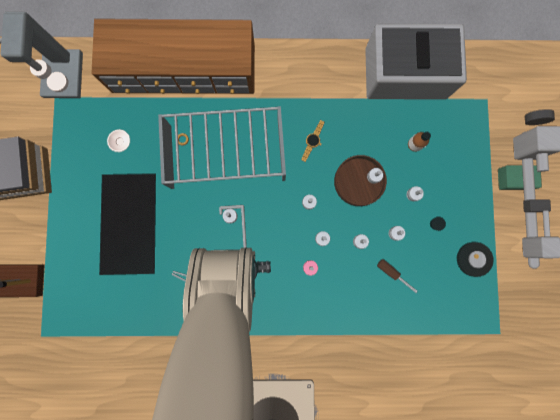

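```bash
python3 -m crank '[{"xyz":[0,0.004,0],"dr":[0,0,0]},{"xyz":[0,0.004,0],"dr":[0,0,0]},{"xyz":[0,0,0],"dr":[0,0,0]},{"xyz":[0,0,-0.01],"dr":[0,0,0]},{"xyz":[0,0,-0.015],"dr":[0,0,0]}]'
python3 -m crank '[{"xyz":[0,0,-0.02],"dr":[0,0,0]},{"xyz":[0,0,-0.02],"dr":[0,0,0]},{"xyz":[0,0,-0.02],"dr":[0,0,0]},{"xyz":[0,0,-0.015],"dr":[0,0,0]},{"xyz":[0,0,0],"dr":[0,0,0]}]'
python3 - <<'E'
from h import *
go([416.5,353.2,150],1.687)
im,c=snap("scene"); crop(im,250,110,400,230,5,"s11")
im,c=snap("top","t11")
E
```

```text
time_s: 15.83
ee_pos: [393.5, 67.6, 76.8]
ee_rot: [-3.133, 0.001, 1.641]
force: [0.0, 0.3, -0.9]
width: 16.7
time_s: 16.25
ee_pos: [397.5, 67.8, 156.5]
ee_rot: [-3.134, 0.001, 1.641]
force: [1.4, 0.1, -1.8]
width: 17.2
pose [397.5  67.8 156.5] rpy [-3.134e+00  1.000e-03  1.641e+00] shift tool mm [283.4  38.9   5.9] dr [-0.44  0.05 -2.66]
```

View pics/s11.png

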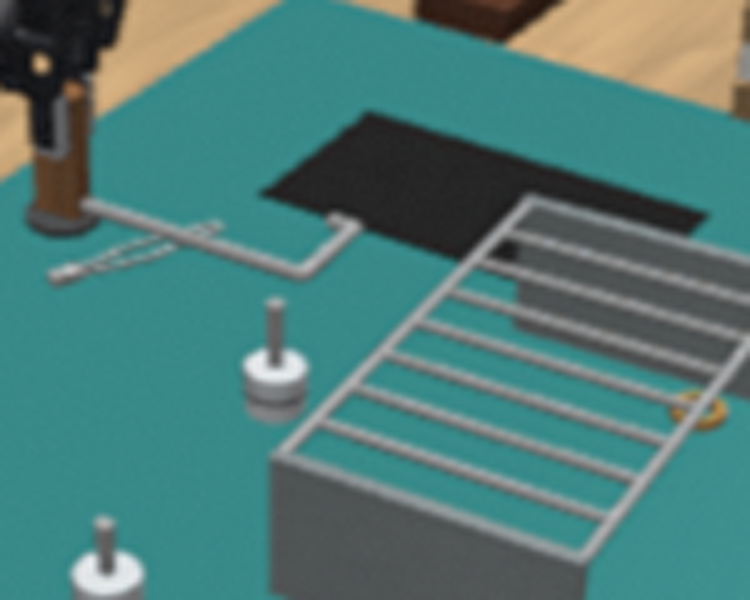

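View pics/t11.png

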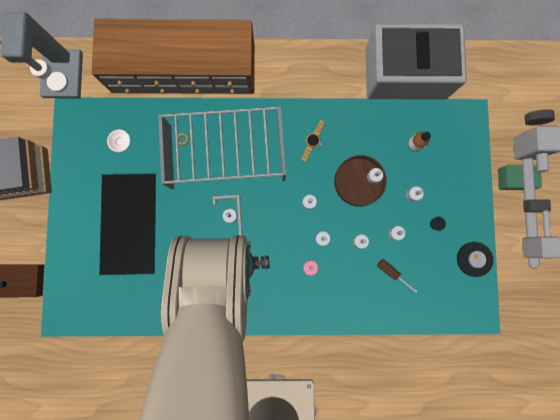

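The tall die stands upright in front of the rack at top (229,215), and the hook is free above it. Next I'll take the hook back to the mat.

```bash
python3 -m crank '[{"xyz":[0.02,0.002,0],"dr":[-0.4,0,-1.3]},{"xyz":[0.03,0.003,0],"dr":[0,0,-1.3]},{"xyz":[0.03,0.003,0],"dr":[0,0,0]},{"xyz":[0.03,0.004,0],"dr":[0,0,0]},{"xyz":[0.03,0.004,0],"dr":[0,0,0]}]'
python3 -m crank '[{"xyz":[0.03,0.004,0],"dr":[0,0,0]},{"xyz":[0.03,0.003,0],"dr":[0,0,0]},{"xyz":[0.03,0.003,0],"dr":[0,0,0]},{"xyz":[0.03,0.003,0],"dr":[0,0,0]},{"xyz":[0.01,0,0],"dr":[0,0,0]}]'
python3 - <<'E'
from h import *
go([416.5,353.2,53],1.687)
E
```

```text
time_s: 16.77
ee_pos: [393.6, 207.9, 145.9]
ee_rot: [-3.126, 0.005, 1.676]
force: [-0.2, 0.2, -1.1]
width: 17.2
time_s: 17.18
ee_pos: [387.2, 345.6, 134.5]
ee_rot: [-3.113, 0.009, 1.679]
force: [1.3, 0.1, -0.5]
width: 16.9
pose [387.2 345.6 134.5] rpy [-3.113  0.009  1.679] shift tool mm [ 5.1 32.3 80.6] dr [-1.63  0.52 -0.46]
```

```bash
python3 -m crank '[{"xyz":[0.003,0.01,0],"dr":[-1.6,0.5,-0.46]},{"xyz":[0.001,0.01,0],"dr":[0,0,0]},{"xyz":[0,0.008,0.02],"dr":[0,0,0]},{"xyz":[0,0,0.02],"dr":[0,0,0]},{"xyz":[0,0,0],"dr":[0,0,0]}]'
python3 - <<'E'
from h import *
go([416.5,353.2,53],1.687)
E
```

```text
time_s: 17.6
ee_pos: [412.7, 353.5, 86.0]
ee_rot: [-3.132, 0.005, 1.692]
force: [-1.9, -0.5, -1.2]
width: 17.2
pose [412.7 353.5  86. ] rpy [-3.132  0.005  1.692] shift tool mm [-0.6  4.  32.9] dr [-0.54  0.31  0.29]
```

```bash
python3 -m crank '[{"xyz":[0,0.003,0],"dr":[-0.6,0.3,0.2]},{"xyz":[0,0,0.012],"dr":[0,0,0]},{"xyz":[0,0,0.01],"dr":[0,0,0]},{"xyz":[0,0,0.004],"dr":[0,0,0]},{"xyz":[0,0,0],"dr":[0,0,0]}]'
python3 - <<'E'
from h import *
go([416.5,353.2,53],1.687)
E
```

```text
time_s: 18.02
ee_pos: [416.3, 351.1, 57.0]
ee_rot: [-3.14, 0.002, 1.685]
force: [0.0, -0.7, -1.7]
width: 17.2
pose [416.3 351.1  57. ] rpy [-3.140e+00  2.000e-03  1.685e+00] shift tool mm [2.1 0.5 4. ] dr [-0.08  0.12 -0.14]
```

```bash
python3 -m crank '[{"xyz":[0.001,0,0.003],"dr":[0,0,0]},{"xyz":[0,0,0.002],"dr":[0,0,0]},{"xyz":[0,0,0.001],"dr":[0,0,0]},{"xyz":[0,0,0],"dr":[0,0,0]},{"xyz":[0,0,0],"dr":[0,0,0]}]'
python3 -m crank '[{"xyz":[0,0,0.001],"dr":[0,0,0]},{"xyz":[0,0,0.0005],"dr":[0,0,0]},{"xyz":[0,0,0],"dr":[0,0,0]},{"xyz":[0,0,0],"dr":[0,0,0]},{"xyz":[0,0,0],"dr":[0,0,0]}]'
```

```text
time_s: 18.43
ee_pos: [417.0, 352.9, 53.4]
ee_rot: [3.141, 0.001, 1.685]
force: [0.2, 1.1, -1.3]
width: 17.2
time_s: 18.85
ee_pos: [417.6, 353.6, 52.2]
ee_rot: [3.139, -0.0, 1.685]
force: [0.4, 0.4, -0.6]
width: 17.2
```

```bash
python3 -m crank '[{"xyz":[0,0,0],"dr":[0,0,0]},{"xyz":[0,0,0],"dr":[0,0,0]},{"xyz":[0,0,0],"dr":[0,0,0]},{"xyz":[0,0,0],"dr":[0,0,0]},{"xyz":[0,0,0],"dr":[0,0,0]}]' 0.06
python3 -m crank '[{"xyz":[0,0,-0.015],"dr":[0,0,0]},{"xyz":[0,0,-0.025],"dr":[0,0,0]},{"xyz":[0,0,-0.035],"dr":[0,0,0]},{"xyz":[0,0,-0.035],"dr":[0,0,0]},{"xyz":[0,0,0],"dr":[0,0,0]}]'
python3 - <<'E'
from h import *
im,c=snap("wrist","w12");go([520,90,180],1.642)
im,c=snap("top","t12")
E
```

```text
time_s: 19.27
ee_pos: [418.6, 354.3, 53.1]
ee_rot: [3.137, -0.001, 1.685]
force: [-0.4, -0.1, -0.1]
width: 60.3
time_s: 19.68
ee_pos: [415.7, 352.4, 164.3]
ee_rot: [-3.139, 0.003, 1.685]
force: [1.0, 1.6, 1.2]
width: 60.1
pose [414.6 351.6 161.7] rpy [-3.136  0.004  1.685] shift tool mm [-272.    74.8  -17.6] dr [-0.3   0.25  2.46]
```

View pics/w12.png

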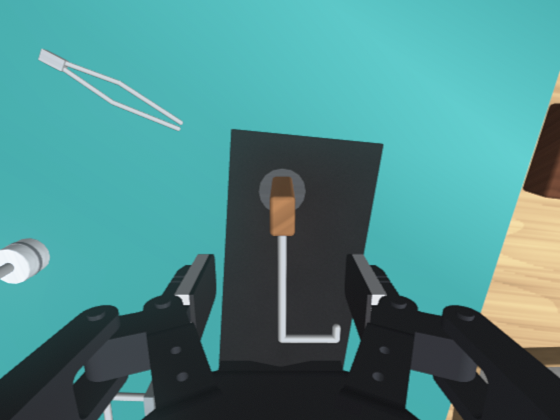

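View pics/t12.png

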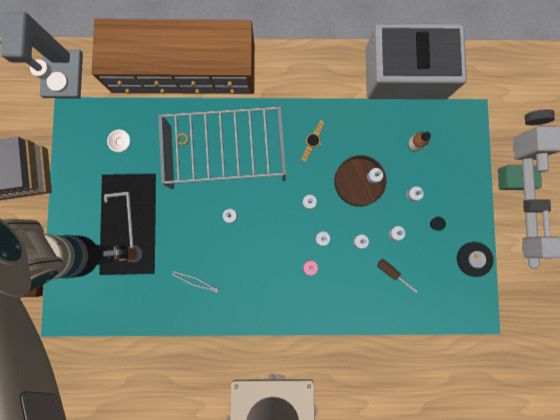

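Run:
```python
from h import *
im=cv2.cvtColor(cv2.imread("pics/t12.png"),cv2.COLOR_BGR2RGB)
crop(im,295,140,435,255,5.6,"t12r"); crop(im,205,195,255,235,10,"t12l")
```

```text
(no output)
```

View pics/t12r.png

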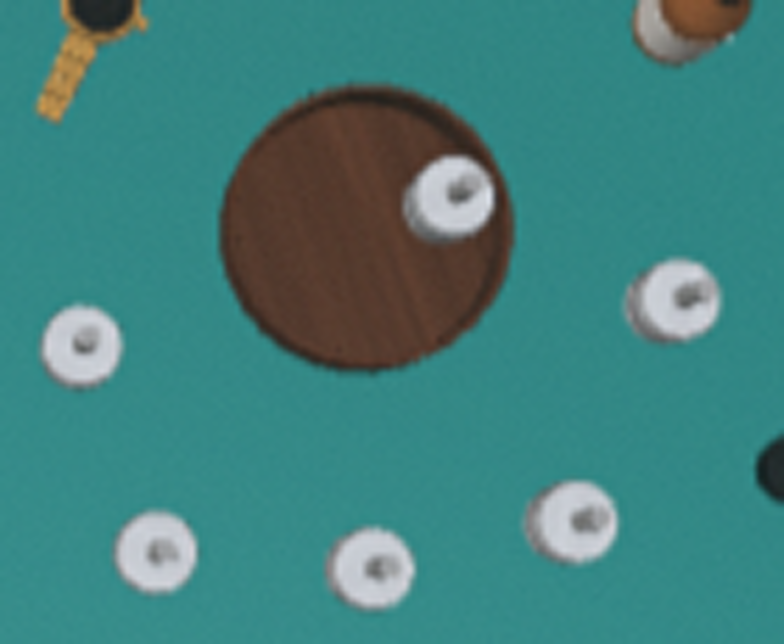

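View pics/t12l.png

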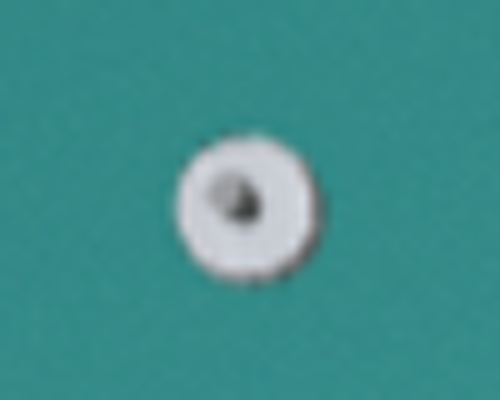

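```bash
cat > m.py <<'E'
from h import *
E
python3 - <<'E'
from h import *
c=manip.calibration("top")
for n,x,y,z in [("pot",366.5,227.5,30),("a",81.5,344,30),("b",157,550,30),("c",372,567,30),("d",574.5,520.5,30),("e",676,299,30),("die0",451,197,34)]:
    print(n,atz(c,295+x/5.6-.4,140+y/5.6-.4,z).round(1))
print("tall",atz(c,205+24.7-.45,195+20.8-.45,30).round(1))
E
```

```text
pot [ 601.3 -225.6   30. ]
a [547.7 -94.7  30. ]
b [ 454.4 -127.9   30. ]
c [ 446.6 -224.8   30. ]
d [ 467.4 -317.    30. ]
e [ 568.3 -366.7   30. ]
die0 [ 614.7 -263.7   34. ]
tall [511.3 107.4  30. ]
```

```bash
python3 -m crank '[{"xyz":[0,0,-0.02],"dr":[-0.3,0.25,2.4]},{"xyz":[-0.04,0.01,0],"dr":[0,0,0]},{"xyz":[-0.04,0.01,0],"dr":[0,0,0]},{"xyz":[-0.04,0.01,0],"dr":[0,0,0]},{"xyz":[-0.04,0.01,0],"dr":[0,0,0]}]' 0.05
python3 -m crank '[{"xyz":[-0.04,0.012,0],"dr":[0,0,0]},{"xyz":[-0.035,0.012,0],"dr":[0,0,0]},{"xyz":[0,0,0],"dr":[0,0,0]},{"xyz":[0,0,0],"dr":[0,0,0]},{"xyz":[0,0,0],"dr":[0,0,0]}]'
python3 - <<'E'
from h import *
go([511.3,107.4,100],1.62)
im,c=snap("wrist","w13")
print(proj(c,[[511.3,107.4,30],[511.3,107.4,72]]))
E
```

```text
time_s: 20.2
ee_pos: [461.1, 196.1, 174.1]
ee_rot: [-3.131, 0.002, 1.657]
force: [-0.1, 0.0, 0.1]
width: 50.1
time_s: 20.62
ee_pos: [488.8, 113.1, 166.3]
ee_rot: [-3.119, 0.005, 1.646]
force: [-0.5, 0.3, -0.4]
width: 50.1
pose [488.8 113.1 166.3] rpy [-3.119  0.005  1.646] shift tool mm [-7.  23.5 65.9] dr [-1.27  0.29  1.49]
[[273.27614712 224.36831812]
 [271.86123581 241.15622868]]
```

View pics/w13.png

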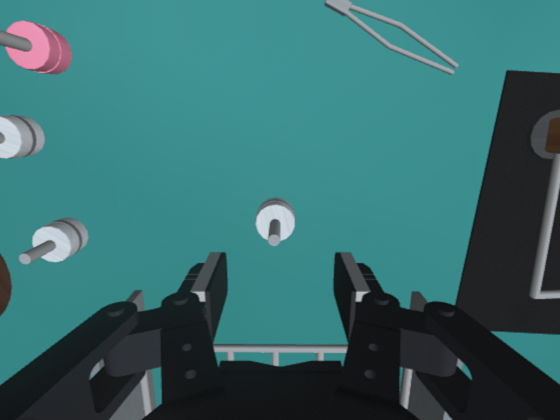

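Run:
```python
from h import *
im=cv2.cvtColor(cv2.imread("pics/w13.png"),cv2.COLOR_BGR2RGB); crop(im,240,185,310,255,8,"w13c")
c=manip.calibration("wrist")
print(atz(c,275.5,221.5,30),atz(c,273.5,240,72))
```

```text
[508.44920166 109.19653729  30.        ] [510.24851203 108.59894655  72.        ]
```

View pics/w13c.png

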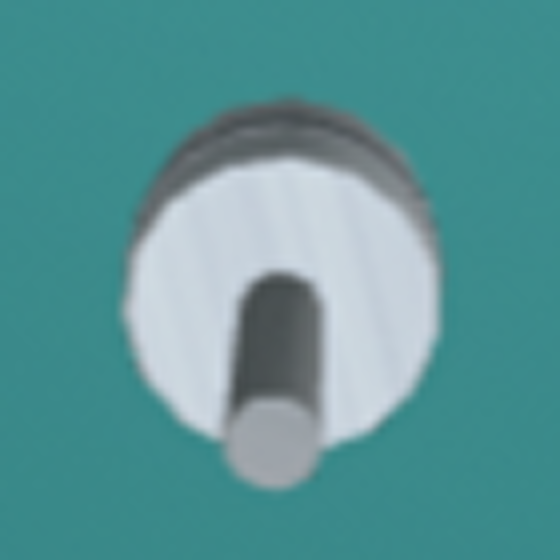

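```bash
python3 -m crank '[{"xyz":[0,0,0],"dr":[-1.27,0.29,1.49]},{"xyz":[-0.003,0.01,0],"dr":[0,0,0]},{"xyz":[-0.0023,0.011,0.02],"dr":[0,0,0]},{"xyz":[0,0,0.02],"dr":[0,0,0]},{"xyz":[0,0,0],"dr":[0,0,0]}]'
python3 - <<'E'
from h import *
go([510,108.8,36],1.62)
E
```

```text
time_s: 21.08
ee_pos: [510.5, 114.5, 125.3]
ee_rot: [3.137, -0.002, 1.627]
force: [-0.8, -0.1, -1.1]
width: 50.2
pose [510.5 114.5 125.3] rpy [ 3.137e+00 -2.000e-03  1.627e+00] shift tool mm [-5.8 -1.3 89.3] dr [ 0.27 -0.09  0.43]
```

```bash
python3 -m crank '[{"xyz":[-0.0055,-0.001,0.02],"dr":[0.2,0,0.4]},{"xyz":[0,0,0.02],"dr":[0,0,0]},{"xyz":[0,0,0.005],"dr":[0,0,0]},{"xyz":[0,0,0],"dr":[0,0,0]},{"xyz":[0,0,0],"dr":[0,0,0]}]'
python3 - <<'E'
from h import *
go([510,108.8,36],1.62)
E
```

```text
time_s: 21.5
ee_pos: [512.7, 112.7, 82.2]
ee_rot: [3.136, -0.002, 1.627]
force: [0.1, 0.1, -0.1]
width: 50.1
pose [512.7 112.7  82.2] rpy [ 3.136e+00 -2.000e-03  1.627e+00] shift tool mm [-3.9 -3.2 46.1] dr [ 0.33 -0.12  0.38]
```

```bash
python3 -m crank '[{"xyz":[-0.004,-0.0035,0],"dr":[0.3,0,0.3]},{"xyz":[-0.002,-0.001,0.015],"dr":[0,0,0]},{"xyz":[-0.001,-0.001,0.012],"dr":[0,0,0]},{"xyz":[-0.001,-0.001,0],"dr":[0,0,0]},{"xyz":[0,0,0],"dr":[0,0,0]}]'
python3 - <<'E'
from h import *
go([510,108.8,36],1.62)
E
```

```text
time_s: 21.92
ee_pos: [511.4, 104.9, 61.7]
ee_rot: [3.13, -0.002, 1.622]
force: [0.2, -0.0, -0.4]
width: 49.9
pose [511.4 104.9  61.7] rpy [ 3.130e+00 -2.000e-03  1.622e+00] shift tool mm [ 3.9 -1.5 25.7] dr [ 0.65 -0.12  0.14]
```

```bash
python3 -m crank '[{"xyz":[0.003,-0.001,0],"dr":[0.5,0,0]},{"xyz":[0,0,0.01],"dr":[0,0,0]},{"xyz":[0,0,0.01],"dr":[0,0,0]},{"xyz":[0,0,0],"dr":[0,0,0]},{"xyz":[0,0,0],"dr":[0,0,0]}]'
python3 - <<'E'
from h import *
go([510,108.8,36],1.62)
im,c=snap("wrist","w14")
E
```

```text
time_s: 22.33
ee_pos: [513.5, 108.4, 43.9]
ee_rot: [3.133, -0.002, 1.622]
force: [-0.2, -0.1, 0.6]
width: 50.4
pose [513.5 108.4  43.9] rpy [ 3.133e+00 -2.000e-03  1.622e+00] shift tool mm [ 0.5 -3.5  7.9] dr [ 0.49 -0.13  0.13]
```

View pics/w14.png

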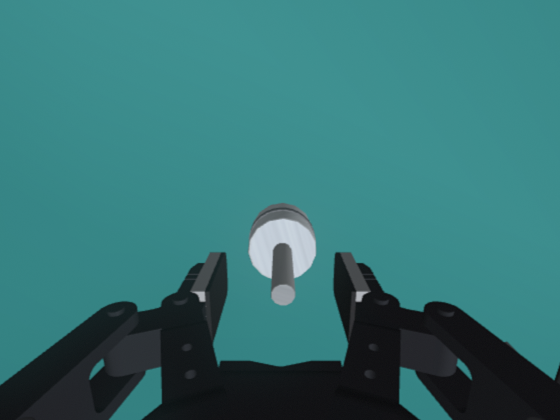

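```bash
python3 -m crank '[{"xyz":[0,-0.003,0.004],"dr":[0.5,0,0]},{"xyz":[0,-0.001,0.003],"dr":[0,0,0]},{"xyz":[0,0,0],"dr":[0,0,0]},{"xyz":[0,0,0],"dr":[0,0,0]},{"xyz":[0,0,0],"dr":[0,0,0]}]'
python3 - <<'E'
from h import *
go([510,108.8,36],1.62)
E
```

```text
time_s: 22.8
ee_pos: [508.4, 108.2, 35.7]
ee_rot: [-3.139, -0.002, 1.622]
force: [0.4, 0.7, 0.7]
width: 49.8
pose [508.4 108.2  35.7] rpy [-3.139e+00 -2.000e-03  1.622e+00] shift tool mm [ 0.5  1.7 -0.3] dr [-0.16 -0.13  0.13]
```

```bash
python3 -m crank '[{"xyz":[0,0,0],"dr":[0,0,0]},{"xyz":[0,0,0],"dr":[0,0,0]},{"xyz":[0,0,0],"dr":[0,0,0]},{"xyz":[0,0,0],"dr":[0,0,0]},{"xyz":[0,0,0],"dr":[0,0,0]}]' 0 50
python3 -m crank '[{"xyz":[0,0,0],"dr":[0,0,0]},{"xyz":[0,0,0],"dr":[0,0,0]},{"xyz":[0,0,0],"dr":[0,0,0]},{"xyz":[0,0,0],"dr":[0,0,0]},{"xyz":[0,0,0],"dr":[0,0,0]}]'
python3 -m crank '[{"xyz":[0,0,-0.01],"dr":[0,0,0]},{"xyz":[0,0,-0.02],"dr":[0,0,0]},{"xyz":[0,0,-0.03],"dr":[0,0,0]},{"xyz":[0,0,-0.03],"dr":[0,0,0]},{"xyz":[0,0,-0.01],"dr":[0,0,0]}]'
python3 - <<'E'
from h import *
im,c=snap("wrist","w15"); go([601,-225.6,150],1.62)
E
```

```text
time_s: 23.22
ee_pos: [508.6, 108.2, 36.0]
ee_rot: [-3.139, -0.002, 1.622]
force: [-0.1, 0.5, -1.2]
width: 8.6
time_s: 23.63
ee_pos: [508.5, 108.2, 36.0]
ee_rot: [-3.139, -0.002, 1.622]
force: [-0.5, -0.9, -0.1]
width: 8.4
time_s: 24.05
ee_pos: [503.6, 107.4, 137.0]
ee_rot: [-3.127, -0.002, 1.622]
force: [1.4, -0.2, -1.1]
width: 8.5
pose [504.5 107.5 138. ] rpy [-3.129e+00 -2.000e-03  1.622e+00] shift tool mm [-337.6   79.1  -13.6] dr [-0.72 -0.1   0.13]
```

View pics/w15.png

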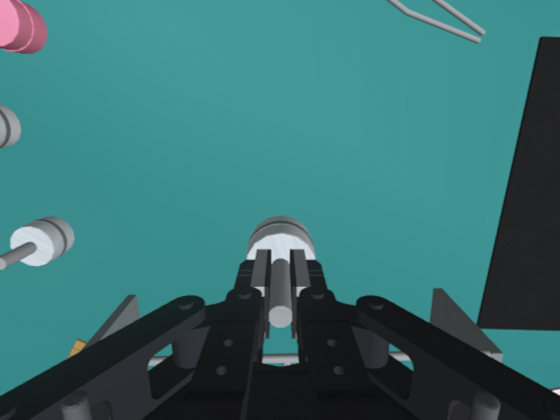

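```bash
python3 - <<'E'
from h import *
c=manip.calibration("wrist");p,_=tool(); q=atz(c,281,317,p[2]+36); print(q, q-p)
E
python3 -m crank '[{"xyz":[-0.02,0,-0.015],"dr":[-0.7,0,0]},{"xyz":[-0.035,0.003,-0.01],"dr":[0,0,0]},{"xyz":[-0.04,0.003,0],"dr":[0,0,0]},{"xyz":[-0.04,0.003,0],"dr":[0,0,0]},{"xyz":[-0.04,0.003,0],"dr":[0,0,0]}]'
python3 -m crank '[{"xyz":[-0.04,0.003,0],"dr":[0,0,0]},{"xyz":[-0.04,0.003,0],"dr":[0,0,0]},{"xyz":[-0.04,0.003,0],"dr":[0,0,0]},{"xyz":[-0.02,0,0],"dr":[0,0,0]},{"xyz":[0,0,0],"dr":[0,0,0]}]'
python3 - <<'E'
from h import *
im,c=snap("wrist","w16"); go([601,-225.6,150],1.62)
E
```

```text
[507.30108099 107.0885517  173.99159527] [ 2.81480812 -0.4388078  36.        ]
time_s: 24.52
ee_pos: [526.2, -65.1, 166.0]
ee_rot: [3.138, -0.004, 1.637]
force: [0.5, 0.3, -1.0]
width: 8.5
time_s: 24.93
ee_pos: [543.8, -218.1, 164.4]
ee_rot: [3.137, -0.001, 1.63]
force: [-0.5, 0.3, -1.6]
width: 8.5
pose [ 543.4 -216.5  164.2] rpy [ 3.138e+00 -3.000e-03  1.631e+00] shift tool mm [-12.5  56.9  14.4] dr [ 0.22 -0.15  0.63]
```

View pics/w16.png

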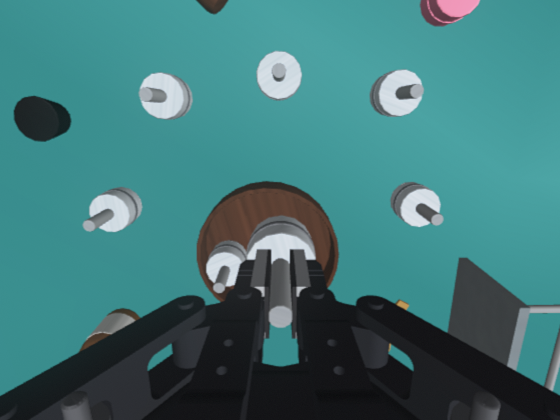

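Run:
```python
from h import *
c=manip.calibration("wrist")
for n,u,v,z in [("d",150,95,62),("c",279,72,62),("b",416,91,62),("a",436,219,62),("e",90,225,62),("die0",220,286,66)]: print(n,atz(c,u,v,z).round(1))
im=cv2.cvtColor(cv2.imread("pics/w16.png"),cv2.COLOR_BGR2RGB)
k=5; z=cv2.resize(im[170:310,185:350],None,fx=k,fy=k,interpolation=cv2.INTER_CUBIC)
t=np.linspace(0,2*np.pi,100)
for r,h,col in [(66,30,(255,255,0)),(62,30,(0,255,0)),(66,0,(255,0,0)),(62,4,(0,0,255))]:
    P=np.c_[601.3+r*np.cos(t),-225.6+r*np.sin(t),0*t+h]
    q=((proj(c,P)-[185,170]+.5)*k).astype(int); cv2.polylines(z,[q.reshape(-1,1,2)],True,col,1)
cv2.imwrite("pics/w16o.png",cv2.cvtColor(z[:600],cv2.COLOR_RGB2BGR)[:, :800])
```

```text
d [ 466.5 -314.1   62. ]
c [ 445.9 -223.9   62. ]
b [ 452.5 -126.8   62. ]
a [545.9 -94.1  62. ]
e [ 567.3 -366.5   62. ]
die0 [ 613.1 -262.8   66. ]
```

View pics/w16o.png

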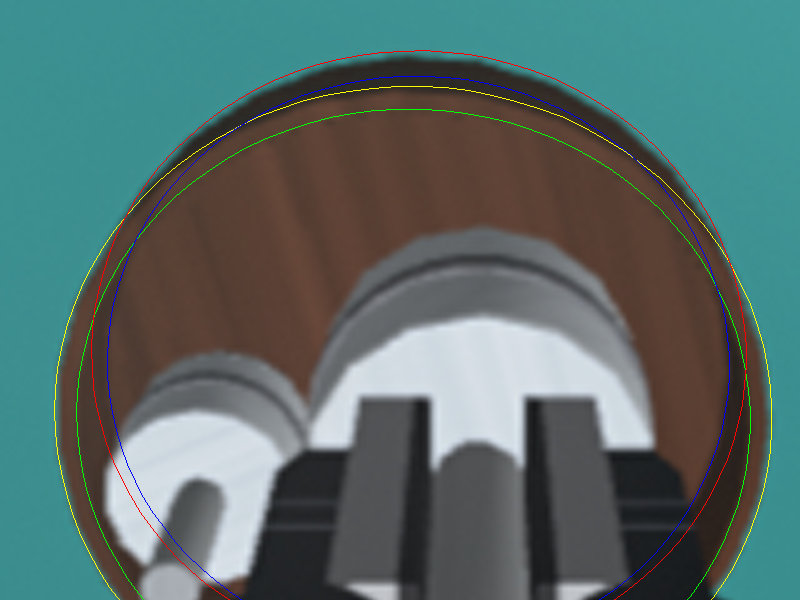

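```bash
python3 -m crank '[{"xyz":[-0.008,0.02,0.01],"dr":[0.2,-0.15,0.6]},{"xyz":[0,0.02,0.01],"dr":[0,0,0]},{"xyz":[0,0.014,0.015],"dr":[0,0,0]},{"xyz":[0,0,0.015],"dr":[0,0,0]},{"xyz":[0,0,0],"dr":[0,0,0]}]'
python3 - <<'E'
from h import *
go([600,-224.3,75],1.62)
E
```

```text
time_s: 25.4
ee_pos: [597.1, -216.1, 111.6]
ee_rot: [-3.138, -0.005, 1.621]
force: [-0.9, 0.0, -2.0]
width: 8.8
pose [ 597.1 -216.1  111.6] rpy [-3.138 -0.005  1.621] shift tool mm [-8.5  2.6 36.6] dr [-0.18 -0.3   0.07]
```

```bash
python3 -m crank '[{"xyz":[-0.008,0.002,0],"dr":[0,-0.3,0]},{"xyz":[-0.001,0,0.01],"dr":[0,0,0]},{"xyz":[0,0,0.015],"dr":[0,0,0]},{"xyz":[0,0,0.008],"dr":[0,0,0]},{"xyz":[0,0,0],"dr":[0,0,0]}]'
python3 - <<'E'
from h import *
go([600,-224.3,45],1.62)
im,c=snap("wrist","w17");im,c=snap("scene"); crop(im,200,220,320,310,6.5,"s17")
E
```

```text
time_s: 25.82
ee_pos: [599.0, -221.9, 78.5]
ee_rot: [-3.138, -0.0, 1.626]
force: [-0.3, 0.6, -1.3]
width: 8.1
pose [ 599.  -221.9   78.5] rpy [-3.138 -0.     1.626] shift tool mm [-2.5  1.  33.5] dr [-0.19 -0.02  0.32]
```

View pics/w17.png

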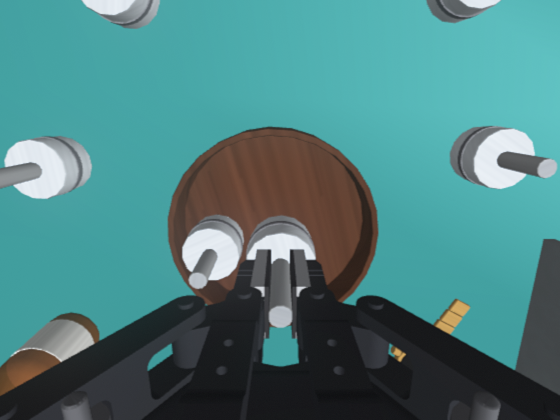

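View pics/s17.png

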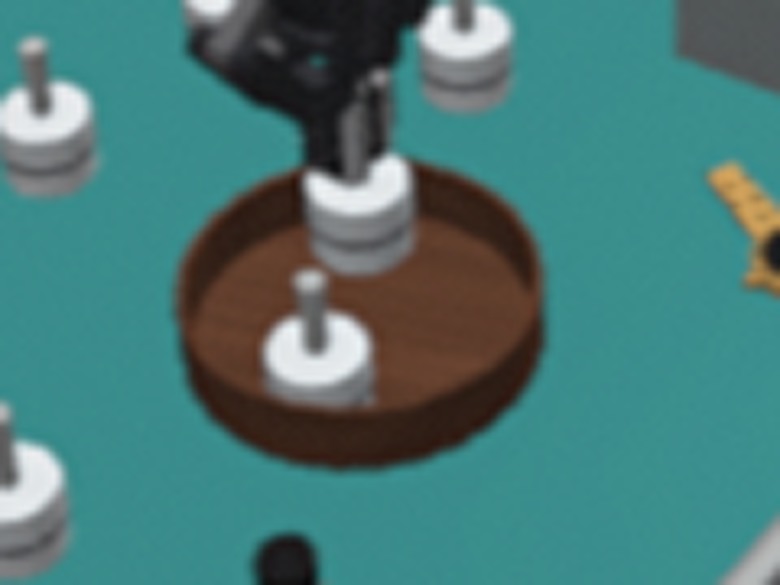

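```bash
python3 -m crank '[{"xyz":[-0.0025,0.001,0],"dr":[0,0,0.3]},{"xyz":[-0.001,0,0.01],"dr":[0,0,0]},{"xyz":[0,0,0.012],"dr":[0,0,0]},{"xyz":[0,0,0.006],"dr":[0,0,0]},{"xyz":[0,0,0],"dr":[0,0,0]}]'
python3 - <<'E'
from h import *
go([600,-224.3,41],1.62)
im,c=snap("wrist","w18")
k=4; z=cv2.resize(im[120:320,160:390],None,fx=k*.85,fy=k*.85,interpolation=cv2.INTER_CUBIC); k*=.85
t=np.linspace(0,2*np.pi,100)
for r,h,col in [(66,30,(255,255,0)),(66,0,(255,0,0)),(62,4,(0,0,255))]:
    P=np.c_[602.3+r*np.cos(t),-225.3+r*np.sin(t),0*t+h]
    q=((proj(c,P)-[160,120]+.5)*k).astype(int); cv2.polylines(z,[q.reshape(-1,1,2)],True,col,1)
cv2.imwrite("pics/w18o.png",cv2.cvtColor(z,cv2.COLOR_RGB2BGR)[:600, :800])
E
```

```text
time_s: 26.33
ee_pos: [603.5, -227.8, 53.0]
ee_rot: [3.137, 0.004, 1.619]
force: [-1.2, 0.1, -1.5]
width: 8.4
pose [ 603.5 -227.8   53. ] rpy [3.137 0.004 1.619] shift tool mm [ 3.7 -3.4 12. ] dr [ 0.25  0.23 -0.05]
```

View pics/w18o.png

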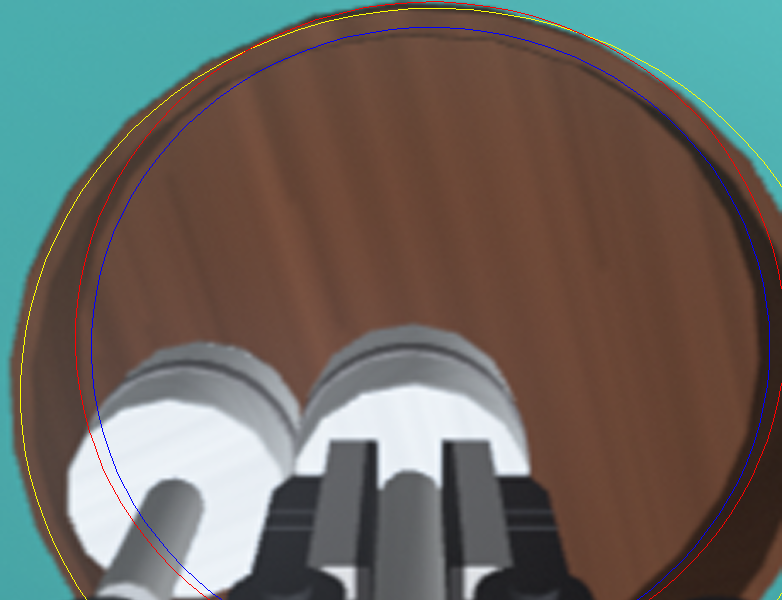

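```bash
python3 -m crank '[{"xyz":[0.0025,-0.0015,0],"dr":[0.2,0.2,0]},{"xyz":[0,0,0],"dr":[0,0,0]},{"xyz":[0,0,0.004],"dr":[0,0,0]},{"xyz":[0,0,0],"dr":[0,0,0]},{"xyz":[0,0,0],"dr":[0,0,0]}]'
python3 - <<'E'
from h import *
go([602,-225.3,41],1.62)
im,c=snap("wrist","w19")
k=3.4; z=cv2.resize(im[120:320,160:390],None,fx=k,fy=k,interpolation=cv2.INTER_CUBIC)
t=np.linspace(0,2*np.pi,100)
for r,h,col in [(66,30,(255,255,0)),(62,4,(0,0,255))]:
    P=np.c_[603.5+r*np.cos(t),-227+r*np.sin(t),0*t+h]
    q=((proj(c,P)-[160,120]+.5)*k).astype(int); cv2.polylines(z,[q.reshape(-1,1,2)],True,col,1)
cv2.imwrite("pics/w19o.png",cv2.cvtColor(z,cv2.COLOR_RGB2BGR)[:600, :800])
E
```

```text
time_s: 26.8
ee_pos: [601.8, -225.0, 49.0]
ee_rot: [3.141, -0.0, 1.619]
force: [1.0, -0.1, -0.1]
width: 8.5
pose [ 601.8 -225.    49. ] rpy [ 3.141 -0.     1.619] shift tool mm [-0.3  0.2  8. ] dr [ 0.02 -0.   -0.05]
```

View pics/w19o.png

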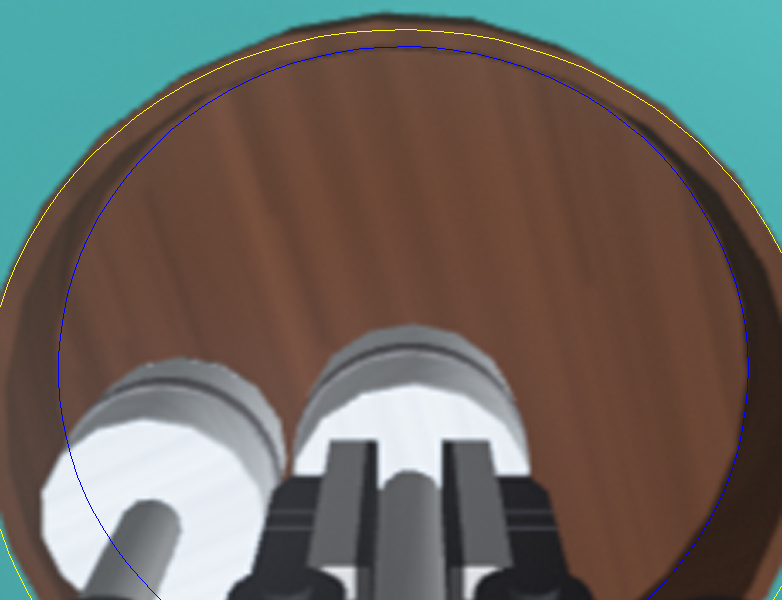

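```bash
python3 -m crank '[{"xyz":[-0.001,-0.001,0.003],"dr":[0,0,0]},{"xyz":[0,0,0.002],"dr":[0,0,0]},{"xyz":[0,0,0.002],"dr":[0,0,0]},{"xyz":[0,0,0],"dr":[0,0,0]},{"xyz":[0,0,0],"dr":[0,0,0]}]'
python3 -m crank '[{"xyz":[0,0,0.001],"dr":[0,0,0]},{"xyz":[0,0,0.001],"dr":[0,0,0]},{"xyz":[0,0,0],"dr":[0,0,0]},{"xyz":[0,0,0],"dr":[0,0,0]},{"xyz":[0,0,0],"dr":[0,0,0]}]'
```

```text
time_s: 27.27
ee_pos: [600.9, -226.3, 41.7]
ee_rot: [3.141, 0.0, 1.619]
force: [-0.6, 0.3, -1.3]
width: 8.5
time_s: 27.68
ee_pos: [601.4, -226.4, 40.1]
ee_rot: [3.14, 0.001, 1.619]
force: [0.3, -0.2, -0.4]
width: 8.6
```

```bash
python3 -m crank '[{"xyz":[0,0,0.001],"dr":[0,0,0]},{"xyz":[0,0,0],"dr":[0,0,0]},{"xyz":[0,0,0],"dr":[0,0,0]},{"xyz":[0,0,0],"dr":[0,0,0]},{"xyz":[0,0,0],"dr":[0,0,0]}]'
python3 -m crank '[{"xyz":[0,0,0],"dr":[0,0,0]},{"xyz":[0,0,0],"dr":[0,0,0]},{"xyz":[0,0,0],"dr":[0,0,0]},{"xyz":[0,0,0],"dr":[0,0,0]},{"xyz":[0,0,0],"dr":[0,0,0]}]' 0.022
python3 -m crank '[{"xyz":[0,0,-0.01],"dr":[0,0,0]},{"xyz":[0,0,-0.02],"dr":[0,0,0]},{"xyz":[0,0,-0.03],"dr":[0,0,0]},{"xyz":[0,0,-0.03],"dr":[0,0,0]},{"xyz":[0,-0.02,-0.02],"dr":[0,0,0]}]'
python3 -m crank '[{"xyz":[0,-0.025,-0.01],"dr":[0,0,0]},{"xyz":[0,-0.025,-0.01],"dr":[0,0,0]},{"xyz":[0,0,0],"dr":[0,0,0]},{"xyz":[0,0,0],"dr":[0,0,0]},{"xyz":[0,0,0],"dr":[0,0,0]}]' 0.05
python3 - <<'E'
from h import *
im,c=snap("wrist","w20"); go([603,-227,150],1.62)
im,c=snap("scene","s20")
E
```

```text
time_s: 28.1
ee_pos: [602.0, -226.6, 40.0]
ee_rot: [3.139, 0.001, 1.619]
force: [1.3, -0.2, -0.6]
width: 8.6
time_s: 28.52
ee_pos: [602.4, -226.9, 40.2]
ee_rot: [3.138, 0.002, 1.619]
force: [0.1, 0.0, -1.1]
width: 21.8
time_s: 28.93
ee_pos: [580.0, -225.8, 149.7]
ee_rot: [-3.136, -0.004, 1.621]
force: [0.8, -0.6, 0.2]
width: 22.1
time_s: 29.35
ee_pos: [531.2, -230.8, 182.8]
ee_rot: [3.133, 0.005, 1.62]
force: [-0.4, -0.8, 0.0]
width: 49.9
pose [ 531.5 -230.8  182.7] rpy [3.133 0.005 1.62 ] shift tool mm [ 0.5 71.3 33.2] dr [0.48 0.29 0.02]
```

View pics/w20.png

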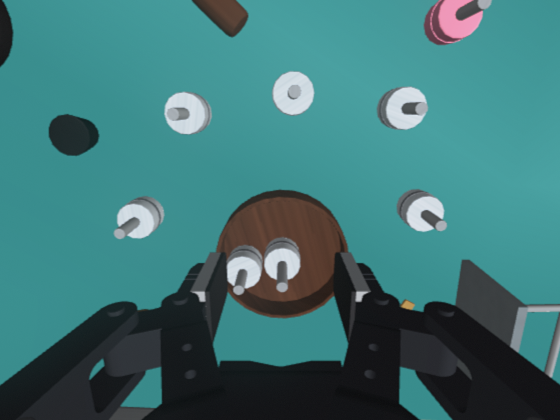

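View pics/s20.png

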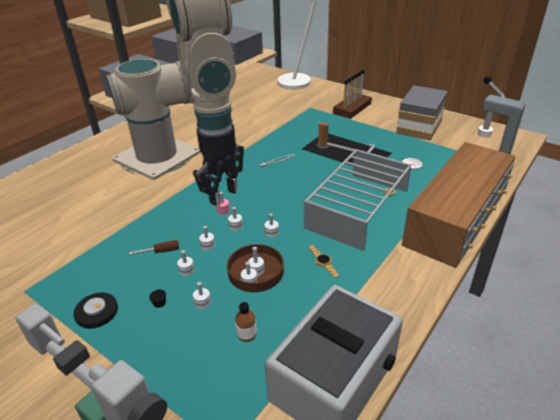

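```bash
cat > ov.py <<'E'
from h import *
def ov(im,c,circles,box,k,name):
    u0,v0,u1,v1=box
    z=cv2.resize(im[v0:v1,u0:u1],None,fx=k,fy=k,interpolation=cv2.INTER_CUBIC)
    t=np.linspace(0,2*np.pi,100)
    for x,y,r,h,col in circles:
        P=np.c_[x+r*np.cos(t),y+r*np.sin(t),0*t+h]
        q=((proj(c,P)-[u0,v0]+.5)*k).astype(int); cv2.polylines(z,[q.reshape(-1,1,2)],True,col,1)
    cv2.imwrite(f"pics/{name}.png",cv2.cvtColor(z,cv2.COLOR_RGB2BGR))
E
python3 - <<'E'
from ov import *
im=cv2.cvtColor(cv2.imread("pics/w20.png"),cv2.COLOR_BGR2RGB); c=manip.calibration("wrist")
px,py=602.5,-227
ov(im,c,[(px,py,66,30,(255,255,0)),(px,py,66,0,(255,0,0)),(px,py,62,4,(0,0,255))],(205,180,360,325),4,"w20o")
for n,u,v,z in [("d",178,114,62),("c",294,91,62),("b",418,108,62),("a",440,225,62),("e",120,233,62)]: print(n,atz(c,u,v,z).round(1))
E
```

```text
d [ 466.5 -314.4   62. ]
c [ 445.4 -226.1   62. ]
b [ 452.9 -130.7   62. ]
a [546.2 -95.9  62. ]
e [ 567.7 -368.1   62. ]
```

View pics/w20o.png

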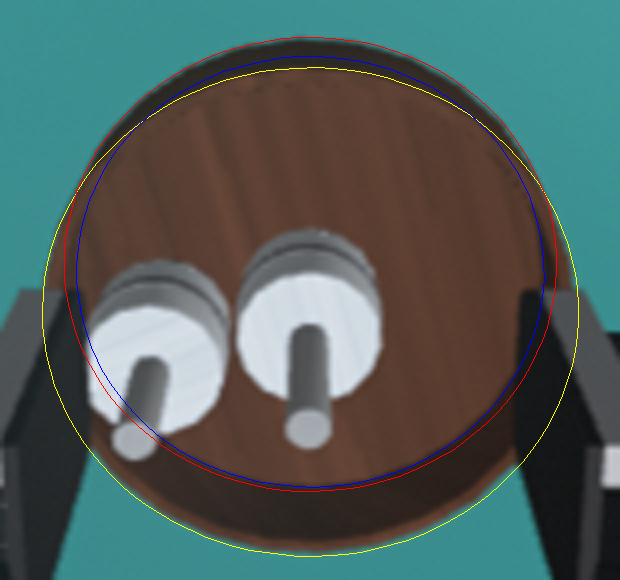

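Run:
```python
from ov import *
c=manip.calibration("wrist"); P=np.array([602.3,-227])
for n,u,v,z in [("tall",205+308/4-.4,180+430/4-.4,76),("tall disc",205+309/4-.4,180+336/4-.4,34),("die0",205+134/4-.4,180+440/4-.4,66),("die0disc",205+157/4-.4,180+369/4-.4,34)]:
    q=atz(c,u,v,z)[:2]; d=q-P; print(n,q.round(1),d.round(1),np.hypot(*d).round(1),np.degrees(np.arctan2(d[1],d[0])).round(1))
```

```text
tall [ 604.3 -227.3] [ 2.  -0.3] 2.1 -7.6
tall disc [ 603.2 -227.1] [ 0.9 -0.1] 0.9 -9.3
die0 [ 614.8 -265.6] [ 12.5 -38.6] 40.5 -72.1
die0disc [ 614.1 -264. ] [ 11.8 -37. ] 38.9 -72.3
```

```bash
python3 -m crank '[{"xyz":[-0.025,0.0,0],"dr":[0.48,0.29,0]},{"xyz":[-0.03,0.0,0],"dr":[0,0,0]},{"xyz":[-0.035,0.005,0.01],"dr":[0,0,0]},{"xyz":[-0.035,0.01,0.02],"dr":[0,0,0]},{"xyz":[0,0,0],"dr":[0,0,0]}]' 0.045
python3 -m crank '[{"xyz":[0,0,0.01],"dr":[0,0,0]},{"xyz":[0,0,0.01],"dr":[0,0,0]},{"xyz":[0,0,0],"dr":[0,0,0]},{"xyz":[0,0,0],"dr":[0,0,0]},{"xyz":[0,0,0],"dr":[0,0,0]}]'
python3 - <<'E'
from ov import *
go([568,-367.5,36],1.62)
im,c=snap("wrist"); crop(im,190,150,370,290,4.4,"w21")
print(proj(c,[568,-367.5,62]))
E
```

```text
time_s: 29.87
ee_pos: [556.5, -356.1, 146.7]
ee_rot: [-3.138, -0.004, 1.629]
force: [0.2, 0.5, -1.0]
width: 44.8
time_s: 30.28
ee_pos: [555.8, -353.4, 118.9]
ee_rot: [-3.131, -0.011, 1.63]
force: [0.0, -0.1, 0.4]
width: 45.3
pose [ 555.8 -353.4  118.9] rpy [-3.131 -0.011  1.63 ] shift tool mm [-15.7  12.2  82.6] dr [-0.58 -0.62  0.56]
[[257.94290847 244.28376727]]
```

View pics/w21.png

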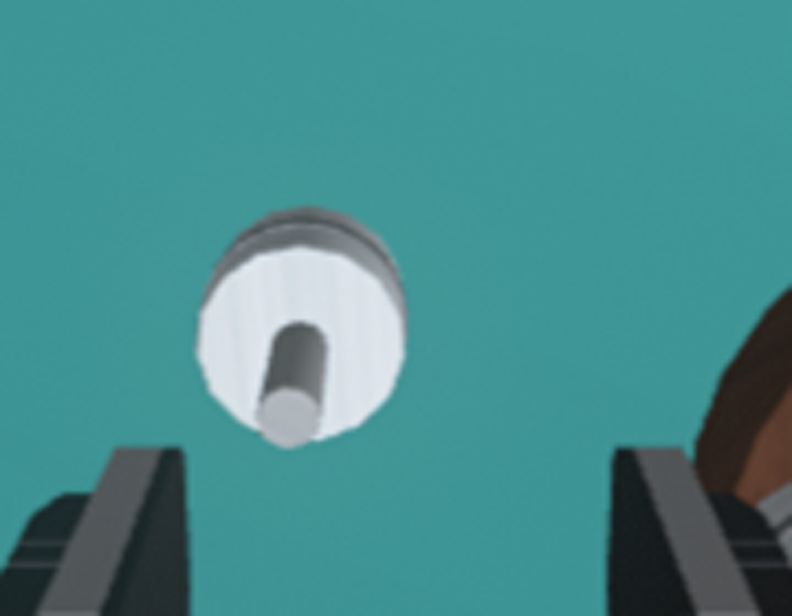

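```bash
python3 -m crank '[{"xyz":[-0.008,0.006,0],"dr":[-0.58,-0.6,0.5]},{"xyz":[-0.008,0.006,0.01],"dr":[0,0,0]},{"xyz":[0,0,0.02],"dr":[0,0,0]},{"xyz":[0,0,0.01],"dr":[0,0,0]},{"xyz":[0,0,0],"dr":[0,0,0]}]'
python3 - <<'E'
from ov import *
go([568,-368.7,36],1.62)
E
```

```text
time_s: 30.75
ee_pos: [574.0, -371.3, 82.0]
ee_rot: [3.132, 0.008, 1.622]
force: [-0.5, 0.6, 0.2]
width: 44.6
pose [ 574.  -371.3   82. ] rpy [3.132 0.008 1.622] shift tool mm [ 3.3 -6.3 46. ] dr [0.56 0.48 0.14]
```

```bash
python3 -m crank '[{"xyz":[0.002,-0.004,0.005],"dr":[0.3,0.25,0]},{"xyz":[0,0,0.015],"dr":[0,0,0]},{"xyz":[0,0,0.01],"dr":[0,0,0]},{"xyz":[0,0,0],"dr":[0,0,0]},{"xyz":[0,0,0],"dr":[0,0,0]}]'
python3 - <<'E'
from ov import *
go([568,-368.7,36],1.62)
E
```

```text
time_s: 31.17
ee_pos: [570.4, -370.5, 51.4]
ee_rot: [3.137, 0.004, 1.622]
force: [0.5, -1.1, -0.1]
width: 45.4
pose [ 570.4 -370.5   51.4] rpy [3.137 0.004 1.622] shift tool mm [ 2.  -2.4 15.4] dr [0.27 0.25 0.13]
```

```bash
python3 -m crank '[{"xyz":[0.0015,-0.002,0.005],"dr":[0.1,0.1,0]},{"xyz":[0,0,0.006],"dr":[0,0,0]},{"xyz":[0,0,0.003],"dr":[0,0,0]},{"xyz":[0,0,0],"dr":[0,0,0]},{"xyz":[0,0,0],"dr":[0,0,0]}]'
python3 - <<'E'
from ov import *
go([568,-368.7,36],1.62)
im,c=snap("wrist"); crop(im,190,150,370,340,3,"w22")
E
```

```text
time_s: 31.58
ee_pos: [569.1, -369.8, 38.2]
ee_rot: [3.137, 0.004, 1.622]
force: [0.2, 0.3, 0.2]
width: 45.0
pose [ 569.1 -369.8   38.2] rpy [3.137 0.004 1.622] shift tool mm [ 1.2 -1.   2.2] dr [0.27 0.25 0.13]
```

View pics/w22.png

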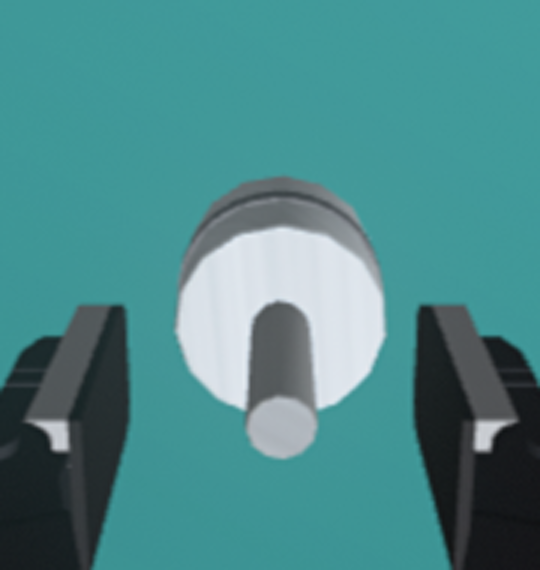

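```bash
python3 - <<'E'
from ov import *
c=manip.calibration("wrist"); p,_=tool(); print(atz(c,284.3,292.3,62)-p)
E
python3 -m crank '[{"xyz":[0.001,0,0.002],"dr":[0,0,0]},{"xyz":[0,0,0],"dr":[0,0,0]},{"xyz":[0,0,0],"dr":[0,0,0]},{"xyz":[0,0,0],"dr":[0,0,0]},{"xyz":[0,0,0],"dr":[0,0,0]}]' 0 50
python3 -m crank '[{"xyz":[0,0,0],"dr":[0,0,0]},{"xyz":[0,0,0],"dr":[0,0,0]},{"xyz":[0,0,0],"dr":[0,0,0]},{"xyz":[0,0,0],"dr":[0,0,0]},{"xyz":[0,0,0],"dr":[0,0,0]}]'
python3 -m crank '[{"xyz":[0,0,-0.01],"dr":[0,0,0]},{"xyz":[0,0,-0.02],"dr":[0,0,0]},{"xyz":[0,0,-0.03],"dr":[0,0,0]},{"xyz":[0,0,-0.02],"dr":[0,0,0]},{"xyz":[0,0,0],"dr":[0,0,0]}]'
python3 - <<'E'
from ov import *
im,c=snap("wrist"); crop(im,190,150,370,340,3,"w23")
go([642,-236,120],1.62)
E
```

```text
[-0.96701203  0.90576853 23.72012078]
time_s: 32.05
ee_pos: [569.6, -369.0, 36.9]
ee_rot: [3.136, 0.005, 1.622]
force: [-0.3, 0.5, -0.7]
width: 8.3
time_s: 32.47
ee_pos: [569.5, -369.0, 36.9]
ee_rot: [3.136, 0.005, 1.622]
force: [0.3, -0.4, -0.7]
width: 8.0
time_s: 32.88
ee_pos: [566.8, -366.8, 118.7]
ee_rot: [3.141, 0.0, 1.622]
force: [-0.1, -1.2, -0.7]
width: 8.2
pose [ 566.4 -366.5  117.2] rpy [-3.141 -0.     1.622] shift tool mm [126.5  82.2  -2.8] dr [-0.02 -0.03  0.14]
```

View pics/w23.png

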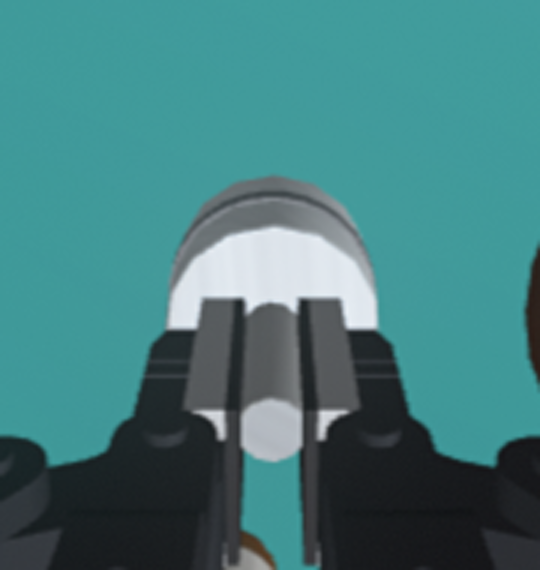

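```bash
python3 -m crank '[{"xyz":[0.01,0.01,-0.02],"dr":[0,0,0]},{"xyz":[0.025,0.018,0],"dr":[0,0,0]},{"xyz":[0.03,0.02,0],"dr":[0,0,0]},{"xyz":[0.03,0.018,0],"dr":[0,0,0]},{"xyz":[0.025,0.008,0],"dr":[0,0,0]}]'
python3 -m crank '[{"xyz":[0.0,0.0,0],"dr":[0,0,0]},{"xyz":[0,0,0],"dr":[0,0,0]},{"xyz":[0,0,0],"dr":[0,0,0]},{"xyz":[0,0,0],"dr":[0,0,0]},{"xyz":[0,0,0],"dr":[0,0,0]}]'
python3 - <<'E'
from ov import *
go([644.2,-235.6,60],1.62)
E
```

```text
time_s: 33.35
ee_pos: [633.0, -244.9, 132.9]
ee_rot: [-3.137, -0.001, 1.61]
force: [0.7, -0.1, -1.3]
width: 8.1
time_s: 33.77
ee_pos: [630.8, -238.3, 126.4]
ee_rot: [-3.129, -0.007, 1.617]
force: [0.0, -0.2, -0.0]
width: 7.9
pose [ 630.8 -238.3  126.4] rpy [-3.129 -0.007  1.617] shift tool mm [ 1.7 14.3 66.3] dr [-0.73 -0.38 -0.17]
```

```bash
python3 -m crank '[{"xyz":[0.001,0.009,0],"dr":[-0.4,-0.2,0]},{"xyz":[0,0.003,0.01],"dr":[0,0,0]},{"xyz":[0,0,0.015],"dr":[0,0,0]},{"xyz":[0,0,0.01],"dr":[0,0,0]},{"xyz":[0,0,0],"dr":[0,0,0]}]'
python3 - <<'E'
from ov import *
go([644.2,-235.6,60],1.62)
E
```

```text
time_s: 34.18
ee_pos: [644.0, -241.2, 89.1]
ee_rot: [-3.139, -0.001, 1.611]
force: [-0.3, 0.4, -1.4]
width: 8.1
pose [ 644.  -241.2   89.1] rpy [-3.139e+00 -1.000e-03  1.611e+00] shift tool mm [ 5.6  0.5 29.1] dr [-0.14 -0.05 -0.5 ]
```

```bash
python3 -m crank '[{"xyz":[0.0045,0,0],"dr":[0,0,-0.3]},{"xyz":[0,0,0.008],"dr":[0,0,0]},{"xyz":[0,0,0.01],"dr":[0,0,0]},{"xyz":[0,0,0],"dr":[0,0,0]},{"xyz":[0,0,0],"dr":[0,0,0]}]'
python3 - <<'E'
from ov import *
go([644.2,-235.6,60],1.62)
im,c=snap("wrist","w24")
E
```

```text
time_s: 34.6
ee_pos: [643.6, -236.7, 68.8]
ee_rot: [-3.139, -0.001, 1.616]
force: [0.5, 0.2, 0.0]
width: 7.9
pose [ 643.6 -236.7   68.8] rpy [-3.139e+00 -1.000e-03  1.616e+00] shift tool mm [1.1 0.7 8.8] dr [-0.18 -0.07 -0.22]
```

View pics/w24.png

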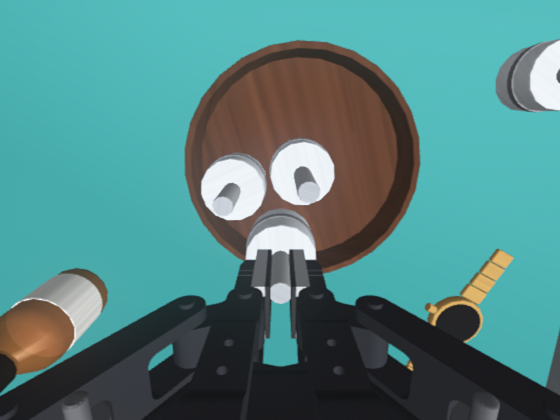

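```bash
python3 -m crank '[{"xyz":[0.001,0,0.003],"dr":[0,0,0]},{"xyz":[0,0,0.007],"dr":[0,0,0]},{"xyz":[0,0,0.004],"dr":[0,0,0]},{"xyz":[0,0,0],"dr":[0,0,0]},{"xyz":[0,0,0],"dr":[0,0,0]}]'
python3 - <<'E'
from ov import *
go([643.3,-235.5,41],1.62)
E
```

```text
time_s: 35.07
ee_pos: [644.0, -235.7, 54.3]
ee_rot: [-3.14, -0.001, 1.616]
force: [0.1, 0.3, -0.9]
width: 7.8
pose [ 644.  -235.7   54.3] rpy [-3.140e+00 -1.000e-03  1.616e+00] shift tool mm [ 0.2 -0.7 13.3] dr [-0.1  -0.03 -0.21]
```

```bash
python3 -m crank '[{"xyz":[0,-0.0005,0.004],"dr":[0,0,0]},{"xyz":[0,0,0.004],"dr":[0,0,0]},{"xyz":[0,0,0.003],"dr":[0,0,0]},{"xyz":[0,0,0],"dr":[0,0,0]},{"xyz":[0,0,0],"dr":[0,0,0]}]'
python3 -m crank '[{"xyz":[0,0,0.001],"dr":[0,0,0]},{"xyz":[0,0,0.001],"dr":[0,0,0]},{"xyz":[0,0,0.0005],"dr":[0,0,0]},{"xyz":[0,0,0],"dr":[0,0,0]},{"xyz":[0,0,0],"dr":[0,0,0]}]'
python3 - <<'E'
from ov import *
go([643.3,-235.5,41],1.62)
E
```

```text
time_s: 35.48
ee_pos: [643.6, -235.9, 42.3]
ee_rot: [-3.14, -0.0, 1.616]
force: [0.6, 0.5, -0.2]
width: 7.9
time_s: 35.9
ee_pos: [644.1, -236.1, 41.1]
ee_rot: [-3.141, 0.0, 1.616]
force: [-0.2, 1.0, -1.6]
width: 8.3
pose [ 644.1 -236.1   41.1] rpy [-3.141  0.     1.616] shift tool mm [ 0.6 -0.8  0.1] dr [-0.02  0.02 -0.22]
```

Seated at the expected height. Release, then retreat upward and back.

```bash
python3 -m crank '[{"xyz":[0,0,0.0005],"dr":[0,0,0]},{"xyz":[0,0,0],"dr":[0,0,0]},{"xyz":[0,0,0],"dr":[0,0,0]},{"xyz":[0,0,0],"dr":[0,0,0]},{"xyz":[0,0,0],"dr":[0,0,0]}]' 0.02
python3 -m crank '[{"xyz":[0,0,-0.01],"dr":[0,0,0]},{"xyz":[0,0,-0.025],"dr":[0,0,0]},{"xyz":[0,0,-0.035],"dr":[0,0,0]},{"xyz":[0,0,-0.035],"dr":[0,0,0]},{"xyz":[0,-0.03,-0.01],"dr":[0,0,0]}]'
python3 -m crank '[{"xyz":[0,-0.035,-0.01],"dr":[0,0,0]},{"xyz":[0.005,-0.035,-0.01],"dr":[0,0,0]},{"xyz":[0.005,0,0],"dr":[0,0,0]},{"xyz":[0,0,0],"dr":[0,0,0]},{"xyz":[0,0,0],"dr":[0,0,0]}]' 0.045
python3 - <<'E'
from ov import *
im,c=snap("wrist","w25"); go([546,-95.5,120],1.62)
E
```

```text
time_s: 36.32
ee_pos: [644.9, -236.5, 40.8]
ee_rot: [3.14, 0.001, 1.616]
force: [0.5, 0.0, 0.1]
width: 20.0
time_s: 36.73
ee_pos: [615.3, -236.6, 157.0]
ee_rot: [-3.138, -0.003, 1.618]
force: [1.1, -1.2, 1.7]
width: 19.9
time_s: 37.15
ee_pos: [542.1, -231.4, 188.2]
ee_rot: [3.136, 0.005, 1.617]
force: [-0.4, 0.9, 0.2]
width: 44.7
pose [ 542.7 -231.5  188.2] rpy [3.136 0.005 1.617] shift tool mm [136.    9.3  67.6] dr [ 0.33  0.28 -0.15]
```

View pics/w25.png

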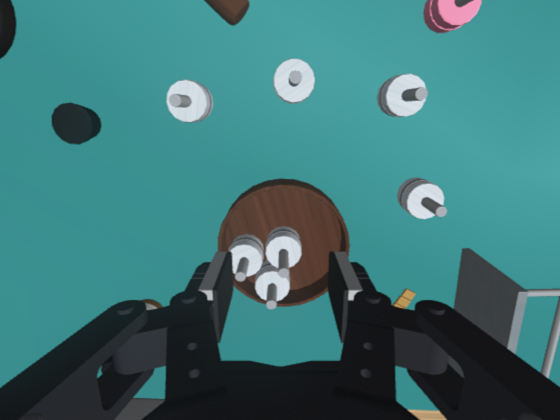

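```bash
python3 - <<'E'
from ov import *
c=manip.calibration("wrist")
for n,u,v,z in [("d",178,100.5,62),("c",295,77,62),("b",419.5,94.5,62),("a",440.5,211,62),("e",271.5,304,66),("die0",240,275,66),("tall",283,273,76)]: print(n,atz(c,u,v,z).round(1))
E
python3 -m crank '[{"xyz":[0.025,0,0],"dr":[0.2,0.15,0]},{"xyz":[0.035,0,0],"dr":[0,0,0]},{"xyz":[0.035,0,0.015],"dr":[0,0,0]},{"xyz":[0.025,0,0.02],"dr":[0,0,0]},{"xyz":[0.005,0,0.01],"dr":[0,0,0]}]'
python3 -m crank '[{"xyz":[0,0,0.01],"dr":[0,0,0]},{"xyz":[0,0,0],"dr":[0,0,0]},{"xyz":[0,0,0],"dr":[0,0,0]},{"xyz":[0,0,0],"dr":[0,0,0]},{"xyz":[0,0,0],"dr":[0,0,0]}]'
python3 - <<'E'
from ov import *
im,c=snap("wrist"); crop(im,190,150,370,290,4.4,"w26"); go([546,-95.5,60],1.62)
E
```

```text
d [ 467.2 -316.5   62. ]
c [ 445.9 -226.3   62. ]
b [ 454.1 -129.4   62. ]
a [547.  -95.6  62. ]
e [ 642.8 -236.5   66. ]
die0 [ 614.4 -265.9   66. ]
tall [ 605.1 -227.7   76. ]
time_s: 37.62
ee_pos: [546.1, -107.5, 143.6]
ee_rot: [3.129, 0.007, 1.613]
force: [-1.2, 0.3, -0.3]
width: 44.8
time_s: 38.03
ee_pos: [547.7, -108.4, 129.4]
ee_rot: [3.134, 0.007, 1.615]
force: [0.7, -0.8, 1.1]
width: 45.0
pose [ 547.9 -108.5  129.6] rpy [3.134 0.007 1.615] shift tool mm [13.6 -1.8 69.5] dr [ 0.44  0.42 -0.29]
```

View pics/w26.png

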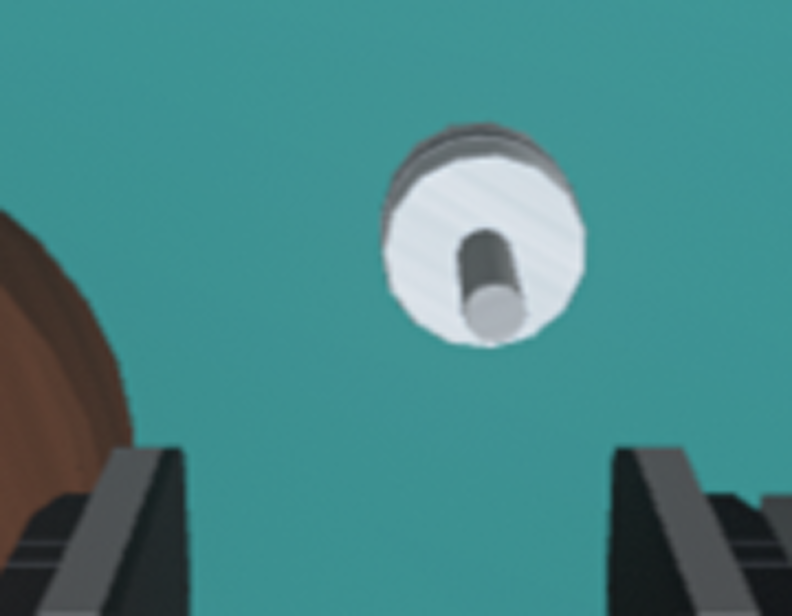

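Run:
```python
from ov import *
c=manip.calibration("wrist"); q=atz(c,302,221.2,62); print(q); go([q[0],q[1],37],1.62)
```

```text
[547.25089207 -95.23208915  62.        ]
pose [ 547.9 -108.5  129.6] rpy [3.134 0.007 1.615] shift tool mm [14.  -0.7 92.5] dr [ 0.44  0.42 -0.29]
```

```bash
python3 -m crank '[{"xyz":[0.006,0,0],"dr":[0.25,0.2,-0.2]},{"xyz":[0.006,0,0.01],"dr":[0,0,0]},{"xyz":[0,0,0.02],"dr":[0,0,0]},{"xyz":[0,0,0.02],"dr":[0,0,0]},{"xyz":[0,0,0],"dr":[0,0,0]}]'
python3 - <<'E'
from ov import *
go([547.3,-95.2,37],1.62)
E
```

```text
time_s: 38.5
ee_pos: [551.6, -98.3, 81.2]
ee_rot: [3.129, 0.006, 1.615]
force: [-1.8, 0.1, -1.0]
width: 45.1
pose [551.6 -98.3  81.2] rpy [3.129 0.006 1.615] shift tool mm [ 3.6 -4.7 44.2] dr [ 0.71  0.36 -0.29]
```

```bash
python3 -m crank '[{"xyz":[0.003,-0.004,0],"dr":[0.5,0.2,-0.2]},{"xyz":[0,0,0.012],"dr":[0,0,0]},{"xyz":[0,0,0.012],"dr":[0,0,0]},{"xyz":[0,0,0],"dr":[0,0,0]},{"xyz":[0,0,0],"dr":[0,0,0]}]'
python3 - <<'E'
from ov import *
go([547.3,-95.2,37],1.62)
E
```

```text
time_s: 38.92
ee_pos: [547.6, -94.4, 58.1]
ee_rot: [3.138, 0.002, 1.62]
force: [0.5, -0.2, 0.8]
width: 44.9
pose [547.6 -94.4  58.1] rpy [3.138e+00 2.000e-03 1.620e+00] shift tool mm [-0.7 -0.4 21.1] dr [ 0.2   0.13 -0.02]
```

```bash
python3 -m crank '[{"xyz":[0,0,0.008],"dr":[0.1,0,0]},{"xyz":[0,0,0.008],"dr":[0,0,0]},{"xyz":[0,0,0.004],"dr":[0,0,0]},{"xyz":[0,0,0],"dr":[0,0,0]},{"xyz":[0,0,0],"dr":[0,0,0]}]'
python3 - <<'E'
from ov import *
go([547.3,-95.2,37],1.62)
im,c=snap("wrist"); crop(im,190,150,370,340,3,"w27")
E
```

```text
time_s: 39.33
ee_pos: [549.1, -94.8, 38.1]
ee_rot: [3.137, 0.003, 1.62]
force: [-0.1, -0.0, -0.1]
width: 45.0
pose [549.1 -94.8  38.1] rpy [3.137e+00 3.000e-03 1.620e+00] shift tool mm [-0.3 -1.8  1.1] dr [ 0.25  0.19 -0.02]
```

View pics/w27.png

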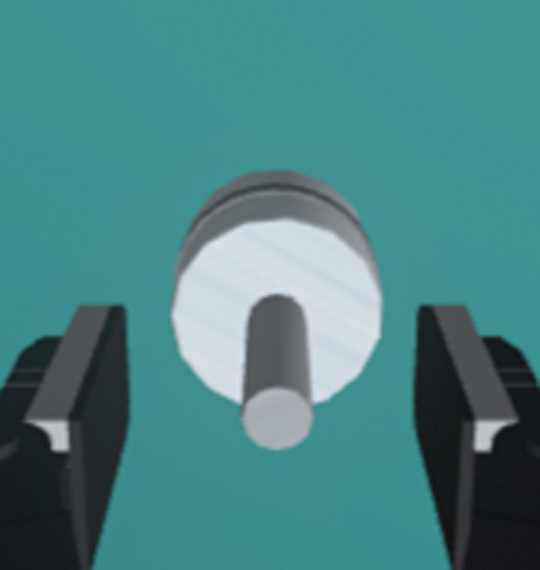

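```bash
python3 -m crank '[{"xyz":[0,-0.002,0.001],"dr":[0,0,0]},{"xyz":[0,0,0],"dr":[0,0,0]},{"xyz":[0,0,0],"dr":[0,0,0]},{"xyz":[0,0,0],"dr":[0,0,0]},{"xyz":[0,0,0],"dr":[0,0,0]}]' 0 50
python3 -m crank '[{"xyz":[0,0,0],"dr":[0,0,0]},{"xyz":[0,0,0],"dr":[0,0,0]},{"xyz":[0,0,0],"dr":[0,0,0]},{"xyz":[0,0,0],"dr":[0,0,0]},{"xyz":[0,0,0],"dr":[0,0,0]}]'
python3 -m crank '[{"xyz":[0,0,-0.01],"dr":[0,0,0]},{"xyz":[0,0,-0.02],"dr":[0,0,0]},{"xyz":[0,0,-0.035],"dr":[0,0,0]},{"xyz":[-0.01,0.01,-0.035],"dr":[0,0,0]},{"xyz":[-0.02,0.02,0],"dr":[0,0,0]}]'
python3 -m crank '[{"xyz":[-0.03,0.025,0],"dr":[0,0,0]},{"xyz":[-0.025,0.02,0],"dr":[0,0,0]},{"xyz":[-0.01,0.005,0],"dr":[0,0,0]},{"xyz":[0,0,0],"dr":[0,0,0]},{"xyz":[0,0,0],"dr":[0,0,0]}]'
python3 - <<'E'
from ov import *
im,c=snap("wrist","w28"); crop(im,190,150,370,340,3,"w28c")
go([630,-196,60],1.62)
E
```

```text
time_s: 39.8
ee_pos: [547.2, -95.0, 37.6]
ee_rot: [3.136, 0.003, 1.62]
force: [0.9, -0.0, -0.4]
width: 8.1
time_s: 40.22
ee_pos: [547.0, -94.9, 37.5]
ee_rot: [3.137, 0.003, 1.62]
force: [-0.2, 0.2, -0.6]
width: 8.1
time_s: 40.63
ee_pos: [570.5, -119.2, 139.5]
ee_rot: [-3.133, -0.003, 1.623]
force: [2.6, -0.5, -0.1]
width: 8.0
time_s: 41.05
ee_pos: [631.8, -187.6, 147.9]
ee_rot: [3.138, 0.003, 1.622]
force: [-0.4, 0.7, -1.0]
width: 7.9
pose [ 631.5 -187.4  147.9] rpy [3.138 0.004 1.622] shift tool mm [-8.2 -2.3 87.9] dr [0.22 0.21 0.14]
```

View pics/w28.png

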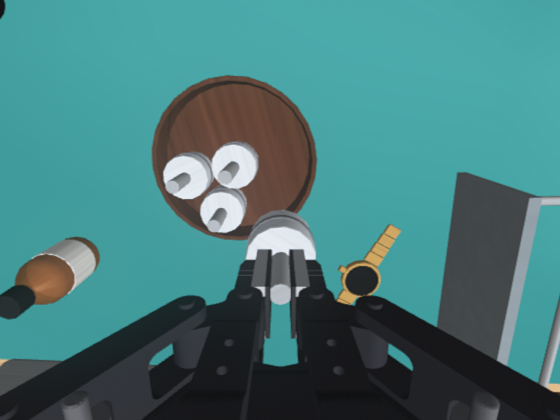

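View pics/w28c.png

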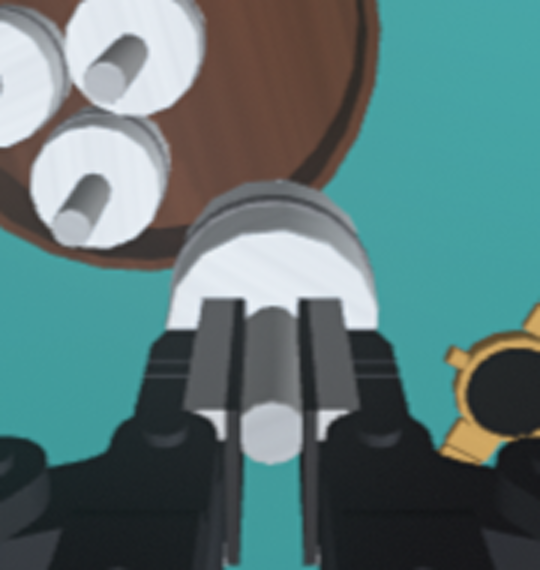

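```bash
python3 -m crank '[{"xyz":[-0.007,-0.001,0],"dr":[0.1,0.1,0]},{"xyz":[0,0,0.015],"dr":[0,0,0]},{"xyz":[0,0,0.02],"dr":[0,0,0]},{"xyz":[0,0,0.02],"dr":[0,0,0]},{"xyz":[0,0,0],"dr":[0,0,0]}]'
python3 - <<'E'
from ov import *
go([630.7,-196.2,60],1.62)
E
```

```text
time_s: 41.52
ee_pos: [626.1, -190.5, 92.6]
ee_rot: [-3.14, -0.0, 1.626]
force: [-0.8, 1.3, -1.7]
width: 7.7
pose [ 626.1 -190.5   92.6] rpy [-3.14  -0.     1.626] shift tool mm [-6.   4.3 32.6] dr [-0.07 -0.01  0.37]
```

```bash
python3 -m crank '[{"xyz":[-0.005,0.004,0],"dr":[0,0,0.2]},{"xyz":[-0.001,0,0.01],"dr":[0,0,0]},{"xyz":[0,0,0.01],"dr":[0,0,0]},{"xyz":[0,0,0],"dr":[0,0,0]},{"xyz":[0,0,0],"dr":[0,0,0]}]'
python3 - <<'E'
from ov import *
go([630.7,-196.2,60],1.62)
E
```

```text
time_s: 41.93
ee_pos: [629.4, -195.4, 72.9]
ee_rot: [-3.14, -0.001, 1.624]
force: [-0.5, -0.0, -0.8]
width: 7.9
pose [ 629.4 -195.4   72.9] rpy [-3.140e+00 -1.000e-03  1.624e+00] shift tool mm [-0.9  1.3 12.9] dr [-0.12 -0.03  0.25]
```

```bash
python3 -m crank '[{"xyz":[-0.001,0.001,0],"dr":[0,0,0]},{"xyz":[0,0,0.004],"dr":[0,0,0]},{"xyz":[0,0,0.003],"dr":[0,0,0]},{"xyz":[0,0,0],"dr":[0,0,0]},{"xyz":[0,0,0],"dr":[0,0,0]}]'
python3 - <<'E'
from ov import *
go([630.7,-196.2,41],1.62)
im,c=snap("wrist","w29")
E
```

```text
time_s: 42.35
ee_pos: [631.9, -197.0, 67.1]
ee_rot: [3.141, 0.001, 1.624]
force: [0.5, -0.6, -0.3]
width: 7.9
pose [ 631.9 -197.    67.1] rpy [3.141e+00 1.000e-03 1.624e+00] shift tool mm [ 0.9 -1.2 26.1] dr [0.04 0.04 0.25]
```

View pics/w29.png

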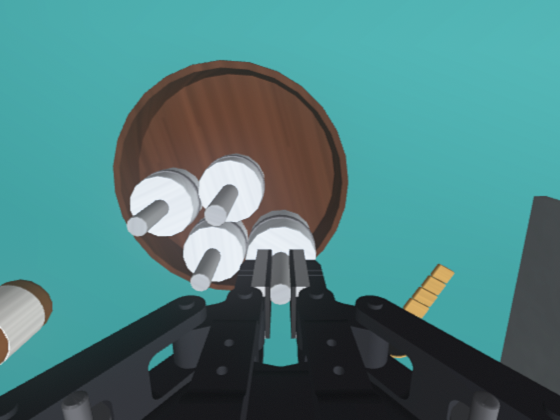

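```bash
python3 -m crank '[{"xyz":[0.0005,-0.001,0.004],"dr":[0,0,0]},{"xyz":[0,0,0.006],"dr":[0,0,0]},{"xyz":[0,0,0.005],"dr":[0,0,0]},{"xyz":[0,0,0],"dr":[0,0,0]},{"xyz":[0,0,0],"dr":[0,0,0]}]'
python3 - <<'E'
from ov import *
go([630.7,-196.2,41.5],1.62)
E
```

```text
time_s: 42.82
ee_pos: [630.9, -196.5, 50.7]
ee_rot: [3.141, 0.001, 1.624]
force: [0.3, -0.1, -0.5]
width: 8.1
pose [ 630.9 -196.5   50.7] rpy [3.141e+00 1.000e-03 1.624e+00] shift tool mm [ 0.3 -0.2  9.2] dr [0.06 0.05 0.26]
```

```bash
python3 -m crank '[{"xyz":[0,0,0.003],"dr":[0,0,0]},{"xyz":[0,0,0.003],"dr":[0,0,0]},{"xyz":[0,0,0.002],"dr":[0,0,0]},{"xyz":[0,0,0.001],"dr":[0,0,0]},{"xyz":[0,0,0],"dr":[0,0,0]}]'
python3 -m crank '[{"xyz":[0,0,0.001],"dr":[0,0,0]},{"xyz":[0,0,0],"dr":[0,0,0]},{"xyz":[0,0,0],"dr":[0,0,0]},{"xyz":[0,0,0],"dr":[0,0,0]},{"xyz":[0,0,0],"dr":[0,0,0]}]'
```

```text
time_s: 43.23
ee_pos: [631.1, -196.5, 41.6]
ee_rot: [3.14, 0.001, 1.624]
force: [0.7, 0.2, -0.7]
width: 7.9
time_s: 43.65
ee_pos: [631.8, -196.8, 41.4]
ee_rot: [3.139, 0.002, 1.625]
force: [-0.5, 0.0, 0.2]
width: 8.0
```

```bash
python3 -m crank '[{"xyz":[0,0,0],"dr":[0,0,0]},{"xyz":[0,0,0],"dr":[0,0,0]},{"xyz":[0,0,0],"dr":[0,0,0]},{"xyz":[0,0,0],"dr":[0,0,0]},{"xyz":[0,0,0],"dr":[0,0,0]}]' 0.02
python3 -m crank '[{"xyz":[0,0,-0.01],"dr":[0,0,0]},{"xyz":[0,0,-0.025],"dr":[0,0,0]},{"xyz":[0,0,-0.035],"dr":[0,0,0]},{"xyz":[0,0,-0.035],"dr":[0,0,0]},{"xyz":[0,-0.03,-0.01],"dr":[0,0,0]}]'
python3 -m crank '[{"xyz":[-0.005,-0.035,-0.01],"dr":[0,0,0]},{"xyz":[-0.01,-0.035,-0.01],"dr":[0,0,0]},{"xyz":[-0.005,0,0],"dr":[0,0,0]},{"xyz":[0,0,0],"dr":[0,0,0]},{"xyz":[0,0,0],"dr":[0,0,0]}]' 0.045
python3 - <<'E'
from ov import *
im,c=snap("wrist","w30"); go([454,-129.5,100],1.62)
E
```

```text
time_s: 44.07
ee_pos: [632.1, -196.9, 41.3]
ee_rot: [3.138, 0.002, 1.624]
force: [-0.4, 0.0, -0.6]
width: 19.7
time_s: 44.48
ee_pos: [602.2, -197.5, 158.0]
ee_rot: [-3.14, -0.001, 1.626]
force: [1.0, -0.8, 2.2]
width: 20.0
time_s: 44.9
ee_pos: [531.0, -223.1, 189.3]
ee_rot: [3.133, 0.006, 1.626]
force: [0.1, -0.2, 0.7]
width: 44.6
pose [ 531.6 -223.1  189.2] rpy [3.133 0.006 1.627] shift tool mm [ 98.3 -73.   88. ] dr [0.49 0.35 0.38]
```

View pics/w30.png

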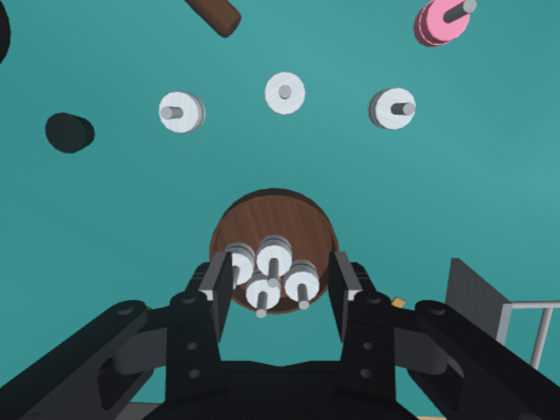

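```bash
python3 - <<'E'
from ov import *
c=manip.calibration("wrist")
for n,u,v,z in [("d",168,113,62),("c",285,91,62),("b",408,109.5,62),("a",304,304,66),("e",261.5,313,66),("tall",273.5,281.5,76)]: print(n,atz(c,u,v,z).round(1))
E
python3 -m crank '[{"xyz":[0.025,-0.02,0],"dr":[0.25,0.2,0.2]},{"xyz":[0.03,-0.025,0],"dr":[0,0,0]},{"xyz":[0.025,-0.02,0.02],"dr":[0,0,0]},{"xyz":[0.005,0,0.02],"dr":[0,0,0]},{"xyz":[0,0,0.015],"dr":[0,0,0]}]'
python3 -m crank '[{"xyz":[0,0,0],"dr":[0,0,0]},{"xyz":[0,0,0],"dr":[0,0,0]},{"xyz":[0,0,0],"dr":[0,0,0]},{"xyz":[0,0,0],"dr":[0,0,0]},{"xyz":[0,0,0],"dr":[0,0,0]}]'
python3 - <<'E'
from ov import *
im,c=snap("wrist","w31"); go([454,-129.5,60],1.62)
E
```

```text
d [ 467.2 -317.5   62. ]
c [ 445.6 -226.    62. ]
b [ 454.  -128.7   62. ]
a [ 631.1 -197.1   66. ]
e [ 643.2 -236.2   66. ]
tall [ 603.7 -226.6   76. ]
time_s: 45.37
ee_pos: [468.0, -140.2, 133.8]
ee_rot: [3.129, 0.005, 1.625]
force: [0.3, 0.4, 1.0]
width: 44.9
time_s: 45.78
ee_pos: [468.3, -137.7, 131.1]
ee_rot: [3.135, 0.002, 1.629]
force: [0.3, 0.0, -0.2]
width: 44.9
pose [ 468.6 -137.9  131.3] rpy [3.134e+00 2.000e-03 1.629e+00] shift tool mm [  9.4 -14.6  71.2] dr [0.42 0.12 0.49]
```

View pics/w31.png

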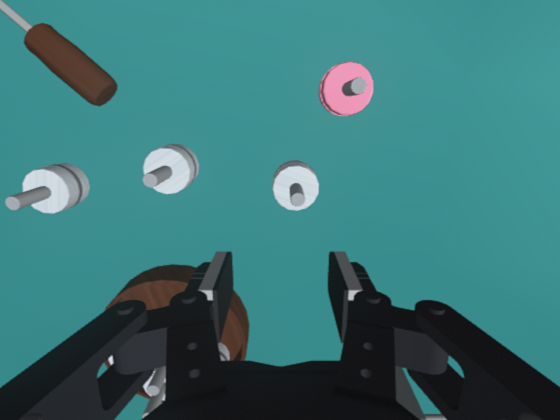

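```bash
python3 - <<'E'
from ov import *
c=manip.calibration("wrist"); print(atz(c,297.5,198.3,62))
E
python3 -m crank '[{"xyz":[0.004,-0.007,0],"dr":[0.2,0,0.3]},{"xyz":[0.004,-0.006,0.01],"dr":[0,0,0]},{"xyz":[0,0,0.02],"dr":[0,0,0]},{"xyz":[0,0,0.015],"dr":[0,0,0]},{"xyz":[0,0,0],"dr":[0,0,0]}]'
python3 - <<'E'
from ov import *
go([453.9,-129,37],1.62)
E
```

```text
[ 452.4182111  -128.30705817   62.        ]
time_s: 46.25
ee_pos: [456.6, -131.7, 87.2]
ee_rot: [3.131, 0.006, 1.621]
force: [-0.5, -0.3, 0.1]
width: 45.2
pose [ 456.6 -131.7   87.2] rpy [3.131 0.006 1.621] shift tool mm [ 3.1 -3.1 50.1] dr [0.6  0.32 0.07]
```

```bash
python3 -m crank '[{"xyz":[0.003,-0.003,0],"dr":[0.4,0.2,0]},{"xyz":[0,0,0.012],"dr":[0,0,0]},{"xyz":[0,0,0.014],"dr":[0,0,0]},{"xyz":[0,0,0],"dr":[0,0,0]},{"xyz":[0,0,0],"dr":[0,0,0]}]'
python3 - <<'E'
from ov import *
go([453.3,-128.7,37],1.62)
E
```

```text
time_s: 46.67
ee_pos: [451.7, -127.8, 62.1]
ee_rot: [3.139, 0.001, 1.621]
force: [1.3, 0.1, 0.9]
width: 45.0
pose [ 451.7 -127.8   62.1] rpy [3.139e+00 1.000e-03 1.621e+00] shift tool mm [-0.9  1.5 25.1] dr [0.13 0.08 0.03]
```

```bash
python3 -m crank '[{"xyz":[-0.001,0.001,0.008],"dr":[0.1,0,0]},{"xyz":[0,0,0.01],"dr":[0,0,0]},{"xyz":[0,0,0.006],"dr":[0,0,0]},{"xyz":[0,0,0],"dr":[0,0,0]},{"xyz":[0,0,0],"dr":[0,0,0]}]'
python3 - <<'E'
from ov import *
go([453.3,-128.7,37],1.62)
im,c=snap("wrist"); crop(im,190,150,370,340,3,"w32")
E
```

```text
time_s: 47.08
ee_pos: [454.8, -129.7, 38.7]
ee_rot: [3.137, 0.003, 1.62]
force: [0.3, 0.4, -0.3]
width: 45.0
pose [ 454.8 -129.7   38.7] rpy [3.137e+00 3.000e-03 1.620e+00] shift tool mm [ 1.1 -1.5  1.7] dr [0.25 0.19 0.03]
```

View pics/w32.png

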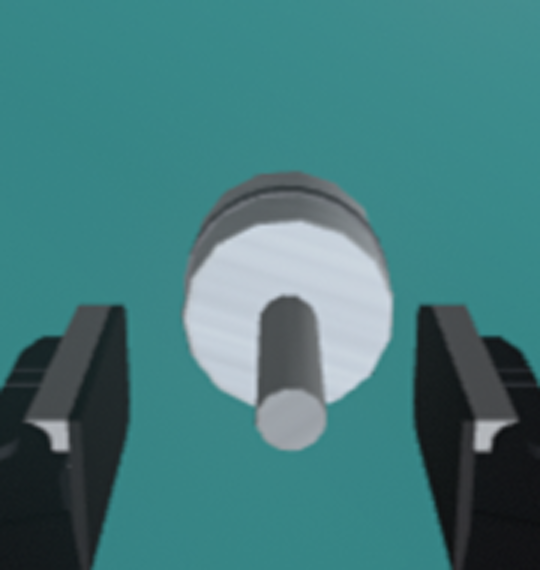

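```bash
python3 -m crank '[{"xyz":[0.0025,-0.002,0.0015],"dr":[0,0,0]},{"xyz":[0,0,0],"dr":[0,0,0]},{"xyz":[0,0,0],"dr":[0,0,0]},{"xyz":[0,0,0],"dr":[0,0,0]},{"xyz":[0,0,0],"dr":[0,0,0]}]' 0 50
python3 -m crank '[{"xyz":[0,0,0],"dr":[0,0,0]},{"xyz":[0,0,0],"dr":[0,0,0]},{"xyz":[0,0,0],"dr":[0,0,0]},{"xyz":[0,0,0],"dr":[0,0,0]},{"xyz":[0,0,0],"dr":[0,0,0]}]'
python3 -m crank '[{"xyz":[0,0,-0.01],"dr":[0,0,0]},{"xyz":[0,0,-0.02],"dr":[0,0,0]},{"xyz":[0,0,-0.035],"dr":[0,0,0]},{"xyz":[-0.005,0.01,-0.03],"dr":[0,0,0]},{"xyz":[-0.01,0.02,0],"dr":[0,0,0]}]'
python3 -m crank '[{"xyz":[-0.015,0.03,0],"dr":[0,0,0]},{"xyz":[-0.012,0.03,0],"dr":[0,0,0]},{"xyz":[-0.005,0.02,0],"dr":[0,0,0]},{"xyz":[0,0.005,0],"dr":[0,0,0]},{"xyz":[0,0,0],"dr":[0,0,0]}]'
python3 - <<'E'
from ov import *
im,c=snap("wrist","w33"); 
go([590,-187.5,60],1.62)
E
```

```text
time_s: 47.55
ee_pos: [452.9, -127.1, 37.8]
ee_rot: [3.136, 0.004, 1.621]
force: [0.1, -0.2, -1.1]
width: 7.9
time_s: 47.97
ee_pos: [452.6, -127.0, 37.6]
ee_rot: [3.137, 0.003, 1.621]
force: [0.1, 0.4, 0.5]
width: 8.2
time_s: 48.38
ee_pos: [475.7, -136.9, 134.9]
ee_rot: [-3.134, -0.003, 1.621]
force: [0.7, -0.5, -2.6]
width: 8.0
time_s: 48.8
ee_pos: [571.1, -168.3, 142.5]
ee_rot: [3.138, 0.003, 1.62]
force: [0.4, 0.5, -1.2]
width: 8.0
pose [ 570.5 -168.3  142.5] rpy [3.138e+00 3.000e-03 1.620e+00] shift tool mm [-19.9  18.2  82.7] dr [0.21 0.19 0.02]
```

View pics/w33.png

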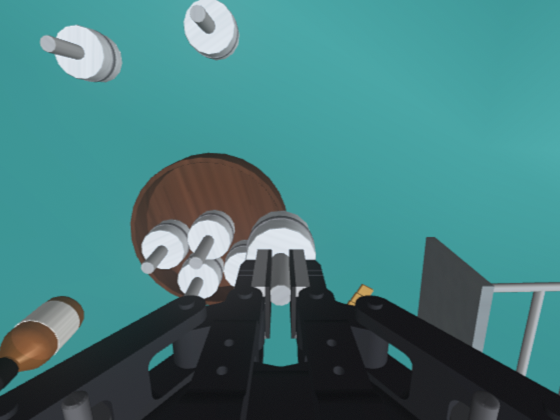

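```bash
python3 -m crank '[{"xyz":[-0.008,0.007,0],"dr":[0.1,0.1,0]},{"xyz":[-0.008,0.007,0.01],"dr":[0,0,0]},{"xyz":[0,0,0.02],"dr":[0,0,0]},{"xyz":[0,0,0.015],"dr":[0,0,0]},{"xyz":[0,0,0],"dr":[0,0,0]}]'
python3 - <<'E'
from ov import *
go([590,-187.5,60],1.62)
E
```

```text
time_s: 49.27
ee_pos: [582.9, -184.9, 95.8]
ee_rot: [-3.142, 0.002, 1.62]
force: [-0.6, -0.1, -0.4]
width: 7.8
pose [ 582.9 -184.9   95.8] rpy [-3.142e+00  2.000e-03  1.620e+00] shift tool mm [-2.9  6.9 35.8] dr [-0.    0.09  0.  ]
```

```bash
python3 -m crank '[{"xyz":[-0.0025,0.006,0],"dr":[0,0,0]},{"xyz":[0,0,0.01],"dr":[0,0,0]},{"xyz":[0,0,0.012],"dr":[0,0,0]},{"xyz":[0,0,0],"dr":[0,0,0]},{"xyz":[0,0,0],"dr":[0,0,0]}]'
python3 - <<'E'
from ov import *
go([590,-187.5,60],1.62)
E
```

```text
time_s: 49.68
ee_pos: [588.2, -188.0, 71.3]
ee_rot: [-3.139, 0.001, 1.619]
force: [-0.2, -1.2, -0.9]
width: 8.0
pose [ 588.2 -188.    71.3] rpy [-3.139e+00  1.000e-03  1.619e+00] shift tool mm [ 0.4  1.8 11.3] dr [-0.13  0.04 -0.06]
```

```bash
python3 -m crank '[{"xyz":[0,0.001,0.002],"dr":[0,0,0]},{"xyz":[0,0,0.005],"dr":[0,0,0]},{"xyz":[0,0,0.002],"dr":[0,0,0]},{"xyz":[0,0,0],"dr":[0,0,0]},{"xyz":[0,0,0],"dr":[0,0,0]}]'
python3 - <<'E'
from ov import *
go([590,-187.5,41.5],1.62)
im,c=snap("wrist","w34")
E
```

```text
time_s: 50.1
ee_pos: [589.8, -188.0, 62.3]
ee_rot: [-3.141, 0.001, 1.619]
force: [-0.6, -0.3, -0.6]
width: 8.0
pose [ 589.8 -188.    62.3] rpy [-3.141e+00  1.000e-03  1.619e+00] shift tool mm [ 0.5  0.2 20.8] dr [-0.06  0.08 -0.03]
```

View pics/w34.png

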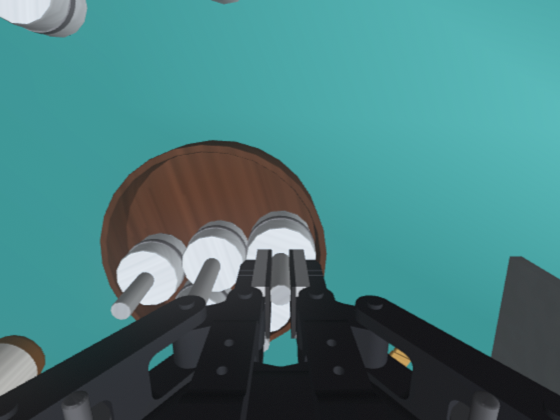

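```bash
python3 -m crank '[{"xyz":[0,0,0.005],"dr":[0,0,0]},{"xyz":[0,0,0.006],"dr":[0,0,0]},{"xyz":[0,0,0.004],"dr":[0,0,0]},{"xyz":[0,0,0.002],"dr":[0,0,0]},{"xyz":[0,0,0],"dr":[0,0,0]}]'
python3 -m crank '[{"xyz":[0,0,0.001],"dr":[0,0,0]},{"xyz":[0,0,0.001],"dr":[0,0,0]},{"xyz":[0,0,0],"dr":[0,0,0]},{"xyz":[0,0,0],"dr":[0,0,0]},{"xyz":[0,0,0],"dr":[0,0,0]}]'
```

```text
time_s: 50.57
ee_pos: [590.3, -188.2, 44.3]
ee_rot: [3.141, 0.002, 1.619]
force: [0.1, 0.2, -1.1]
width: 7.7
time_s: 50.98
ee_pos: [590.3, -188.2, 41.9]
ee_rot: [3.142, 0.002, 1.619]
force: [-0.0, 0.2, -0.3]
width: 7.9
```

```bash
python3 -m crank '[{"xyz":[0,0,0.001],"dr":[0,0,0]},{"xyz":[0,0,0],"dr":[0,0,0]},{"xyz":[0,0,0],"dr":[0,0,0]},{"xyz":[0,0,0],"dr":[0,0,0]},{"xyz":[0,0,0],"dr":[0,0,0]}]'
python3 -m crank '[{"xyz":[0,0,0],"dr":[0,0,0]},{"xyz":[0,0,0],"dr":[0,0,0]},{"xyz":[0,0,0],"dr":[0,0,0]},{"xyz":[0,0,0],"dr":[0,0,0]},{"xyz":[0,0,0],"dr":[0,0,0]}]' 0.02
python3 -m crank '[{"xyz":[0,0,-0.01],"dr":[0,0,0]},{"xyz":[0,0,-0.025],"dr":[0,0,0]},{"xyz":[0,0,-0.035],"dr":[0,0,0]},{"xyz":[0,0,-0.035],"dr":[0,0,0]},{"xyz":[0,-0.02,-0.01],"dr":[0,0,0]}]'
python3 -m crank '[{"xyz":[-0.01,-0.025,-0.01],"dr":[0,0,0]},{"xyz":[-0.015,-0.03,-0.01],"dr":[0,0,0]},{"xyz":[-0.01,-0.02,0],"dr":[0,0,0]},{"xyz":[0,0,0],"dr":[0,0,0]},{"xyz":[0,0,0],"dr":[0,0,0]}]' 0.045
python3 - <<'E'
from ov import *
im,c=snap("wrist","w35"); go([445.6,-226,100],1.62)
E
```

```text
time_s: 51.4
ee_pos: [591.1, -188.5, 42.2]
ee_rot: [3.14, 0.003, 1.619]
force: [-0.3, -0.2, -0.8]
width: 8.0
time_s: 51.82
ee_pos: [591.5, -188.7, 42.5]
ee_rot: [3.139, 0.003, 1.619]
force: [-0.2, -1.2, -0.4]
width: 20.1
time_s: 52.23
ee_pos: [570.1, -188.2, 159.2]
ee_rot: [-3.137, -0.001, 1.621]
force: [1.6, -0.2, 1.8]
width: 20.2
time_s: 52.65
ee_pos: [496.6, -229.5, 191.5]
ee_rot: [3.134, 0.008, 1.622]
force: [0.3, -0.6, 1.2]
width: 45.1
pose [ 496.7 -229.4  191.4] rpy [3.134 0.008 1.623] shift tool mm [  6.7 -51.6  90.9] dr [0.43 0.45 0.15]
```

View pics/w35.png

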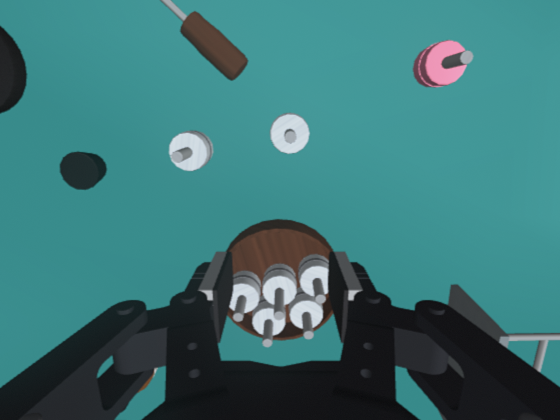

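```bash
python3 - <<'E'
from ov import *
c=manip.calibration("wrist")
for n,u,v,z in [("d",180,155,62),("c",290.5,136,62),("b",320.5,295,66),("tall",280,311,76)]: print(n,atz(c,u,v,z).round(1))
E
python3 -m crank '[{"xyz":[0.002,-0.02,0],"dr":[0.2,0.2,0.1]},{"xyz":[0.002,-0.02,0.02],"dr":[0,0,0]},{"xyz":[0.001,-0.01,0.02],"dr":[0,0,0]},{"xyz":[0,0,0.02],"dr":[0,0,0]},{"xyz":[0,0,0],"dr":[0,0,0]}]'
python3 - <<'E'
from ov import *
im,c=snap("wrist"); crop(im,190,130,370,310,3.3,"w36"); go([445.6,-226,60],1.62)
print(proj(c,[445.6,-226,62]))
E
```

```text
d [ 464.9 -316.1   62. ]
c [ 444.7 -225.7   62. ]
b [ 587.1 -189.3   66. ]
tall [ 599.5 -226.1   76. ]
time_s: 53.12
ee_pos: [451.2, -226.7, 131.4]
ee_rot: [3.131, 0.007, 1.625]
force: [-0.3, 1.1, 0.1]
width: 44.8
pose [ 452.3 -227.2  133.1] rpy [3.13  0.008 1.626] shift tool mm [ 2.2 -7.5 73. ] dr [0.69 0.45 0.32]
[[284.70016335 210.03007624]]
```

View pics/w36.png

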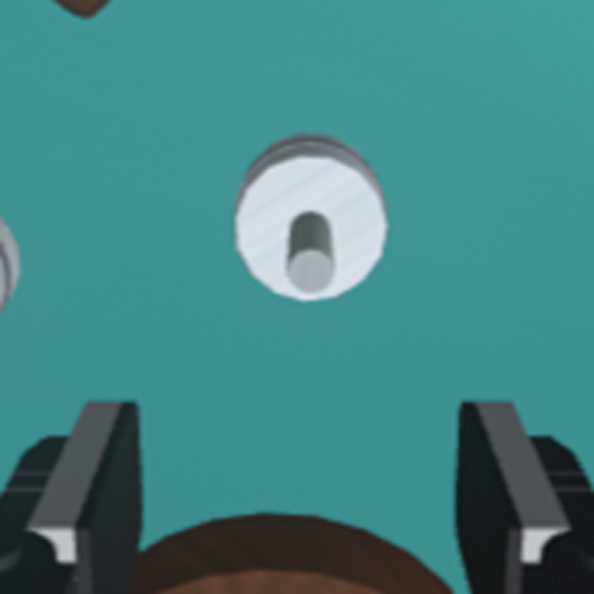

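```bash
python3 -m crank '[{"xyz":[0.001,-0.005,0],"dr":[0.4,0.3,0.2]},{"xyz":[0,0,0.012],"dr":[0,0,0]},{"xyz":[0,0,0.02],"dr":[0,0,0]},{"xyz":[0,0,0.02],"dr":[0,0,0]},{"xyz":[0,0,0],"dr":[0,0,0]}]'
python3 - <<'E'
from ov import *
go([446,-226.3,37],1.62)
E
```

```text
time_s: 53.58
ee_pos: [455.1, -229.1, 86.6]
ee_rot: [3.128, 0.009, 1.625]
force: [-0.8, -0.1, -0.1]
width: 44.8
pose [ 455.1 -229.1   86.6] rpy [3.128 0.009 1.625] shift tool mm [ 3.7 -9.6 49.4] dr [0.78 0.49 0.31]
```

```bash
python3 -m crank '[{"xyz":[0.003,-0.008,0],"dr":[0.5,0.35,0.2]},{"xyz":[0,0,0.005],"dr":[0,0,0]},{"xyz":[0,0,0.012],"dr":[0,0,0]},{"xyz":[0,0,0],"dr":[0,0,0]},{"xyz":[0,0,0],"dr":[0,0,0]}]'
python3 - <<'E'
from ov import *
go([446,-226.3,37],1.62)
E
```

```text
time_s: 54.0
ee_pos: [450.9, -228.6, 73.7]
ee_rot: [3.131, 0.006, 1.623]
force: [-0.3, -0.2, -0.0]
width: 45.2
pose [ 450.9 -228.6   73.7] rpy [3.131 0.006 1.623] shift tool mm [ 2.8 -5.1 36.6] dr [0.59 0.37 0.15]
```

```bash
python3 -m crank '[{"xyz":[0.003,-0.005,0],"dr":[0.4,0.25,0.1]},{"xyz":[0,-0.001,0.012],"dr":[0,0,0]},{"xyz":[0,0,0.01],"dr":[0,0,0]},{"xyz":[0,0,0],"dr":[0,0,0]},{"xyz":[0,0,0],"dr":[0,0,0]}]'
python3 - <<'E'
from ov import *
go([446,-226.3,37],1.62)
E
```

```text
time_s: 54.42
ee_pos: [445.0, -226.3, 52.6]
ee_rot: [3.137, 0.003, 1.62]
force: [0.3, -1.3, 1.9]
width: 44.9
pose [ 445.  -226.3   52.6] rpy [3.137e+00 3.000e-03 1.620e+00] shift tool mm [-0.   0.9 15.6] dr [0.25 0.17 0.03]
```

```bash
python3 -m crank '[{"xyz":[0,0,0.005],"dr":[0.1,0,0]},{"xyz":[0,0,0.006],"dr":[0,0,0]},{"xyz":[0,0,0.003],"dr":[0,0,0]},{"xyz":[0,0,0],"dr":[0,0,0]},{"xyz":[0,0,0],"dr":[0,0,0]}]'
python3 - <<'E'
from ov import *
go([446,-226.3,37],1.62)
im,c=snap("wrist"); crop(im,190,150,370,340,3,"w37")
E
```

```text
time_s: 54.83
ee_pos: [445.5, -226.6, 38.0]
ee_rot: [3.139, 0.003, 1.621]
force: [-1.1, 0.6, 0.6]
width: 45.1
pose [ 445.5 -226.6   38. ] rpy [3.139e+00 3.000e-03 1.621e+00] shift tool mm [0.3 0.5 1. ] dr [0.17 0.2  0.03]
```

View pics/w37.png

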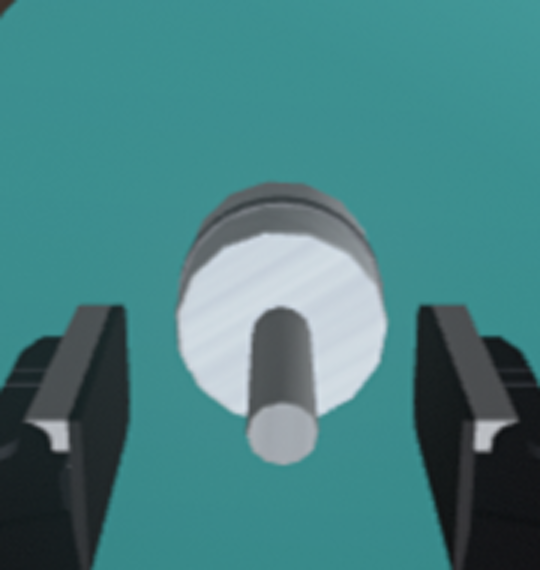

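```bash
python3 -m crank '[{"xyz":[0.001,0,0.001],"dr":[0,0,0]},{"xyz":[0,0,0],"dr":[0,0,0]},{"xyz":[0,0,0],"dr":[0,0,0]},{"xyz":[0,0,0],"dr":[0,0,0]},{"xyz":[0,0,0],"dr":[0,0,0]}]' 0 50
python3 -m crank '[{"xyz":[0,0,0],"dr":[0,0,0]},{"xyz":[0,0,0],"dr":[0,0,0]},{"xyz":[0,0,0],"dr":[0,0,0]},{"xyz":[0,0,0],"dr":[0,0,0]},{"xyz":[0,0,0],"dr":[0,0,0]}]'
python3 -m crank '[{"xyz":[0,0,-0.01],"dr":[0,0,0]},{"xyz":[0,0,-0.02],"dr":[0,0,0]},{"xyz":[0,0,-0.035],"dr":[0,0,0]},{"xyz":[0,0.01,-0.03],"dr":[0,0,0]},{"xyz":[0,0.02,0],"dr":[0,0,0]}]'
python3 -m crank '[{"xyz":[0.002,0.025,0],"dr":[0,0,0]},{"xyz":[0.002,0.02,0],"dr":[0,0,0]},{"xyz":[0.002,0.015,0],"dr":[0,0,0]},{"xyz":[0,0,0],"dr":[0,0,0]},{"xyz":[0,0,0],"dr":[0,0,0]}]'
python3 - <<'E'
from ov import *
im,c=snap("wrist","w38"); 
go([562,-218.4,60],1.62)
E
```

```text
time_s: 55.3
ee_pos: [445.8, -225.6, 37.3]
ee_rot: [3.138, 0.004, 1.621]
force: [-0.3, 0.6, -0.6]
width: 8.0
time_s: 55.72
ee_pos: [445.6, -225.5, 37.2]
ee_rot: [3.138, 0.004, 1.621]
force: [0.5, -0.5, -0.9]
width: 8.3
time_s: 56.13
ee_pos: [469.4, -220.8, 134.8]
ee_rot: [-3.135, -0.003, 1.618]
force: [1.3, -0.5, 0.0]
width: 8.3
time_s: 56.55
ee_pos: [537.2, -213.5, 143.2]
ee_rot: [3.137, 0.004, 1.619]
force: [-0.4, -0.2, -1.0]
width: 8.3
pose [ 537.3 -213.6  143.3] rpy [3.136 0.004 1.619] shift tool mm [-5.6 24.  83.4] dr [ 0.3   0.22 -0.08]
```

View pics/w38.png

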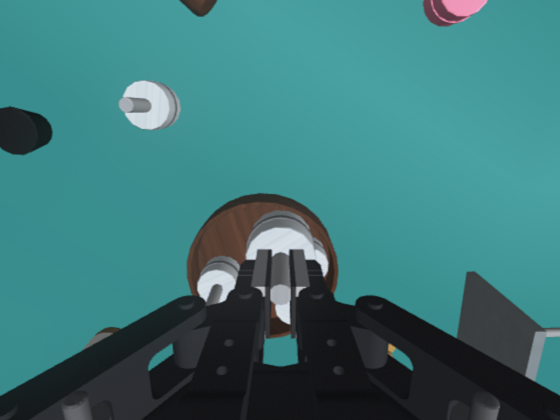

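```bash
python3 -m crank '[{"xyz":[-0.003,0.01,0],"dr":[0.15,0.1,0]},{"xyz":[-0.002,0.01,0.01],"dr":[0,0,0]},{"xyz":[0,0,0.02],"dr":[0,0,0]},{"xyz":[0,0,0.015],"dr":[0,0,0]},{"xyz":[0,0,0],"dr":[0,0,0]}]'
python3 - <<'E'
from ov import *
go([562,-218.4,60],1.62)
E
```

```text
time_s: 57.02
ee_pos: [555.0, -218.5, 96.8]
ee_rot: [3.14, 0.002, 1.616]
force: [-0.8, 0.9, -1.0]
width: 8.0
pose [ 555.  -218.5   96.8] rpy [3.140e+00 2.000e-03 1.616e+00] shift tool mm [-0.2  7.  36.8] dr [ 0.07  0.13 -0.22]
```

```bash
python3 -m crank '[{"xyz":[0,0.006,0],"dr":[0,0.1,-0.1]},{"xyz":[0,0,0.01],"dr":[0,0,0]},{"xyz":[0,0,0.012],"dr":[0,0,0]},{"xyz":[0,0,0],"dr":[0,0,0]},{"xyz":[0,0,0],"dr":[0,0,0]}]'
python3 - <<'E'
from ov import *
go([562,-218.4,60],1.62)
E
```

```text
time_s: 57.43
ee_pos: [559.8, -218.3, 72.3]
ee_rot: [-3.14, -0.001, 1.617]
force: [0.2, -0.3, -1.7]
width: 8.2
pose [ 559.8 -218.3   72.3] rpy [-3.140e+00 -1.000e-03  1.617e+00] shift tool mm [-0.2  2.2 12.3] dr [-0.07 -0.04 -0.19]
```

```bash
python3 -m crank '[{"xyz":[0,0.0015,0.002],"dr":[0,0,0]},{"xyz":[0,0,0.004],"dr":[0,0,0]},{"xyz":[0,0,0],"dr":[0,0,0]},{"xyz":[0,0,0],"dr":[0,0,0]},{"xyz":[0,0,0],"dr":[0,0,0]}]'
python3 - <<'E'
from ov import *
go([562,-218.4,41.3],1.62)
im,c=snap("wrist","w39")
E
```

```text
time_s: 57.85
ee_pos: [562.0, -218.5, 66.7]
ee_rot: [3.141, 0.0, 1.617]
force: [0.8, 0.7, -0.4]
width: 8.0
pose [ 562.  -218.5   66.7] rpy [3.141 0.    1.617] shift tool mm [ 0.1  0.  25.4] dr [ 0.01  0.   -0.18]
```

View pics/w39.png

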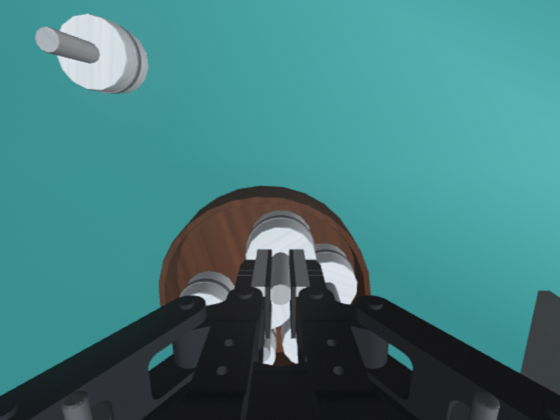

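```bash
python3 -m crank '[{"xyz":[0,0,0.005],"dr":[0,0,0]},{"xyz":[0,0,0.006],"dr":[0,0,0]},{"xyz":[0,0,0.004],"dr":[0,0,0]},{"xyz":[0,0,0],"dr":[0,0,0]},{"xyz":[0,0,0],"dr":[0,0,0]}]'
python3 - <<'E'
from ov import *
go([562,-218.4,41.3],1.62)
E
```

```text
time_s: 58.32
ee_pos: [562.5, -218.8, 50.8]
ee_rot: [3.14, 0.001, 1.617]
force: [-0.0, 0.0, -1.2]
width: 7.9
pose [ 562.5 -218.8   50.8] rpy [3.140e+00 1.000e-03 1.617e+00] shift tool mm [ 0.4 -0.5  9.5] dr [ 0.09  0.05 -0.19]
```

```bash
python3 -m crank '[{"xyz":[0,0,0.003],"dr":[0,0,0]},{"xyz":[0,0,0.003],"dr":[0,0,0]},{"xyz":[0,0,0.002],"dr":[0,0,0]},{"xyz":[0,0,0.001],"dr":[0,0,0]},{"xyz":[0,0,0],"dr":[0,0,0]}]'
python3 -m crank '[{"xyz":[0,0,0.001],"dr":[0,0,0]},{"xyz":[0,0,0.0005],"dr":[0,0,0]},{"xyz":[0,0,0],"dr":[0,0,0]},{"xyz":[0,0,0],"dr":[0,0,0]},{"xyz":[0,0,0],"dr":[0,0,0]}]'
python3 -m crank '[{"xyz":[0,0,0],"dr":[0,0,0]},{"xyz":[0,0,0],"dr":[0,0,0]},{"xyz":[0,0,0],"dr":[0,0,0]},{"xyz":[0,0,0],"dr":[0,0,0]},{"xyz":[0,0,0],"dr":[0,0,0]}]' 0.02
python3 -m crank '[{"xyz":[0,0,-0.01],"dr":[0,0,0]},{"xyz":[0,0,-0.025],"dr":[0,0,0]},{"xyz":[0,0,-0.035],"dr":[0,0,0]},{"xyz":[0,0,-0.035],"dr":[0,0,0]},{"xyz":[-0.01,-0.01,-0.01],"dr":[0,0,0]}]'
python3 -m crank '[{"xyz":[-0.02,-0.02,-0.01],"dr":[0,0,0]},{"xyz":[-0.03,-0.03,0],"dr":[0,0,0]},{"xyz":[-0.02,-0.01,0],"dr":[0,0,0]},{"xyz":[0,0,0],"dr":[0,0,0]},{"xyz":[0,0,0],"dr":[0,0,0]}]' 0.045
python3 - <<'E'
from ov import *
im,c=snap("wrist","w40"); go([466,-316.5,100],1.62)
E
```

```text
time_s: 58.73
ee_pos: [562.6, -218.8, 41.3]
ee_rot: [3.14, 0.001, 1.617]
force: [0.1, 0.0, 0.0]
width: 8.4
time_s: 59.15
ee_pos: [563.3, -219.1, 41.3]
ee_rot: [3.139, 0.002, 1.617]
force: [-0.4, 0.5, 0.6]
width: 7.8
time_s: 59.57
ee_pos: [563.7, -219.3, 41.1]
ee_rot: [3.138, 0.002, 1.617]
force: [0.2, -0.8, -0.0]
width: 20.2
time_s: 59.98
ee_pos: [550.8, -226.7, 157.5]
ee_rot: [-3.136, -0.004, 1.619]
force: [1.1, -0.4, 1.4]
width: 19.6
time_s: 60.4
ee_pos: [494.9, -306.1, 178.5]
ee_rot: [3.135, 0.007, 1.62]
force: [-0.7, 0.7, -1.1]
width: 45.0
pose [ 495.3 -306.1  178.6] rpy [3.135 0.007 1.621] shift tool mm [ -8.3 -30.4  78.4] dr [0.39 0.43 0.06]
```

View pics/w40.png

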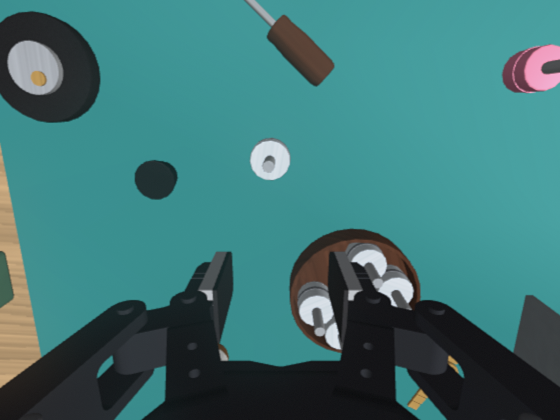

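```bash
python3 - <<'E'
from ov import *
c=manip.calibration("wrist")
for n,u,v,z in [("d",268.5,165.5,62)]: print(n,atz(c,u,v,z).round(1))
E
python3 -m crank '[{"xyz":[-0.004,-0.014,0],"dr":[0.2,0.2,0]},{"xyz":[-0.004,-0.013,0.015],"dr":[0,0,0]},{"xyz":[0,0,0.02],"dr":[0,0,0]},{"xyz":[0,0,0.015],"dr":[0,0,0]},{"xyz":[0,0,0],"dr":[0,0,0]}]'
python3 - <<'E'
from ov import *
im,c=snap("wrist"); crop(im,190,130,370,310,3.3,"w41"); go([466,-316.5,60],1.62)
print(proj(c,[466,-316.5,62]))
E
```

```text
d [ 466.1 -318.8   62. ]
time_s: 60.87
ee_pos: [468.1, -313.3, 127.8]
ee_rot: [3.138, 0.004, 1.627]
force: [-1.0, 1.7, -0.8]
width: 45.0
pose [ 468.7 -313.6  129. ] rpy [3.137 0.004 1.627] shift tool mm [-2.5 -3.2 69. ] dr [0.24 0.25 0.4 ]
[[277.89445082 217.81048152]]
```

View pics/w41.png

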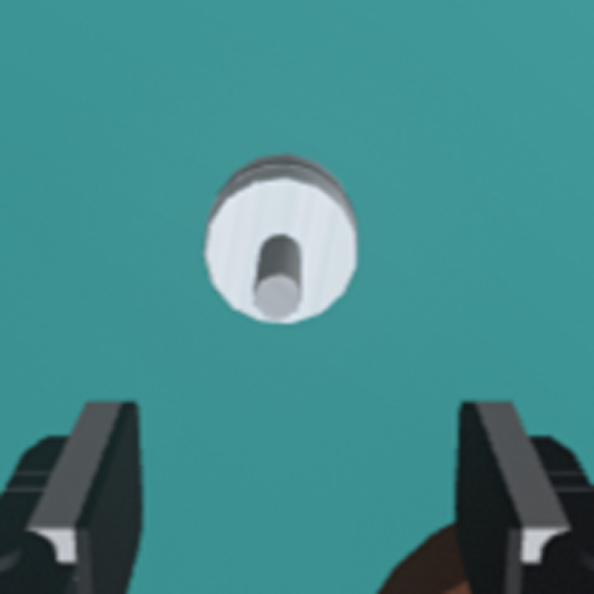

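```bash
python3 -m crank '[{"xyz":[-0.004,-0.002,0],"dr":[0.1,0.1,0.2]},{"xyz":[0,0,0.012],"dr":[0,0,0]},{"xyz":[0,0,0.02],"dr":[0,0,0]},{"xyz":[0,0,0.015],"dr":[0,0,0]},{"xyz":[0,0,0],"dr":[0,0,0]}]'
python3 - <<'E'
from ov import *
go([466.7,-318.4,37],1.62)
E
```

```text
time_s: 61.33
ee_pos: [470.6, -319.5, 84.0]
ee_rot: [3.133, 0.008, 1.626]
force: [0.2, 0.6, -0.9]
width: 45.1
pose [ 470.6 -319.5   84. ] rpy [3.133 0.008 1.626] shift tool mm [ 1.7 -4.2 47. ] dr [0.47 0.46 0.36]
```

```bash
python3 -m crank '[{"xyz":[0.0015,-0.004,0],"dr":[0.35,0.3,0.2]},{"xyz":[0,0,0.014],"dr":[0,0,0]},{"xyz":[0,0,0.014],"dr":[0,0,0]},{"xyz":[0,0,0],"dr":[0,0,0]},{"xyz":[0,0,0],"dr":[0,0,0]}]'
python3 - <<'E'
from ov import *
go([466.7,-318.4,37],1.62)
E
```

```text
time_s: 61.75
ee_pos: [468.5, -320.1, 59.2]
ee_rot: [3.137, 0.006, 1.623]
force: [0.5, 0.5, 0.6]
width: 45.2
pose [ 468.5 -320.1   59.2] rpy [3.137 0.006 1.623] shift tool mm [ 1.9 -1.8 22.2] dr [0.28 0.33 0.17]
```

```bash
python3 -m crank '[{"xyz":[0.0015,-0.0015,0.007],"dr":[0.2,0.25,0.1]},{"xyz":[0,0,0.009],"dr":[0,0,0]},{"xyz":[0,0,0.005],"dr":[0,0,0]},{"xyz":[0,0,0],"dr":[0,0,0]},{"xyz":[0,0,0],"dr":[0,0,0]}]'
python3 - <<'E'
from ov import *
go([466.7,-318.4,37],1.62)
im,c=snap("wrist"); crop(im,190,150,370,340,3,"w42")
E
```

```text
time_s: 62.17
ee_pos: [468.8, -320.3, 40.0]
ee_rot: [3.137, 0.005, 1.621]
force: [0.1, 0.9, -0.5]
width: 45.0
pose [ 468.8 -320.3   40. ] rpy [3.137 0.005 1.621] shift tool mm [ 2.1 -2.   3. ] dr [0.28 0.27 0.06]
```

View pics/w42.png

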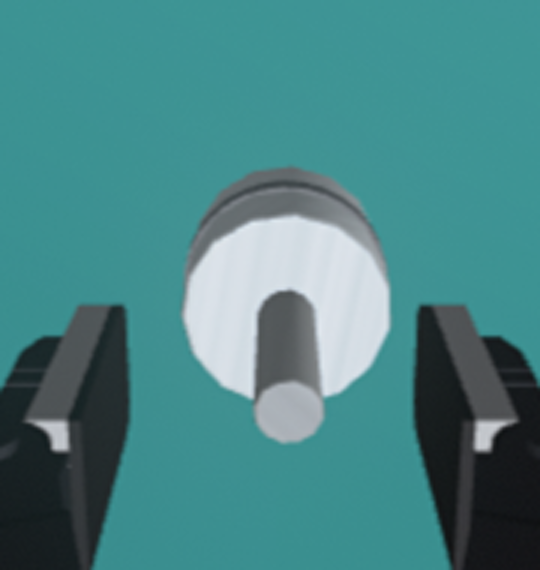

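```bash
python3 -m crank '[{"xyz":[0.002,-0.003,0.0025],"dr":[0,0,0]},{"xyz":[0,0,0],"dr":[0,0,0]},{"xyz":[0,0,0],"dr":[0,0,0]},{"xyz":[0,0,0],"dr":[0,0,0]},{"xyz":[0,0,0],"dr":[0,0,0]}]' 0 50
python3 -m crank '[{"xyz":[0,0,0],"dr":[0,0,0]},{"xyz":[0,0,0],"dr":[0,0,0]},{"xyz":[0,0,0],"dr":[0,0,0]},{"xyz":[0,0,0],"dr":[0,0,0]},{"xyz":[0,0,0],"dr":[0,0,0]}]'
python3 -m crank '[{"xyz":[0,0,-0.01],"dr":[0,0,0]},{"xyz":[0,0,-0.02],"dr":[0,0,0]},{"xyz":[0,0,-0.035],"dr":[0,0,0]},{"xyz":[0.005,0.01,-0.03],"dr":[0,0,0]},{"xyz":[0.01,0.02,0],"dr":[0,0,0]}]'
python3 -m crank '[{"xyz":[0.015,0.025,0],"dr":[0,0,0]},{"xyz":[0.01,0.02,0],"dr":[0,0,0]},{"xyz":[0.005,0.005,0],"dr":[0,0,0]},{"xyz":[0,0,0],"dr":[0,0,0]},{"xyz":[0,0,0],"dr":[0,0,0]}]'
python3 - <<'E'
from ov import *
im,c=snap("wrist","w43"); 
go([574.8,-257.8,60],1.62)
E
```

```text
time_s: 62.63
ee_pos: [465.7, -318.5, 37.9]
ee_rot: [3.136, 0.005, 1.621]
force: [0.2, 0.5, -1.9]
width: 8.2
time_s: 63.05
ee_pos: [465.5, -318.3, 37.8]
ee_rot: [3.136, 0.005, 1.621]
force: [-0.3, 0.1, -1.4]
width: 8.0
time_s: 63.47
ee_pos: [489.4, -299.9, 135.2]
ee_rot: [-3.138, -0.001, 1.617]
force: [0.8, -1.2, 0.2]
width: 8.3
time_s: 63.88
ee_pos: [544.5, -267.0, 143.2]
ee_rot: [3.136, 0.005, 1.619]
force: [-0.3, 0.0, -1.4]
width: 8.0
pose [ 544.1 -267.1  143. ] rpy [3.136 0.005 1.618] shift tool mm [ 8.2 30.6 83.2] dr [ 0.33  0.27 -0.11]
```

View pics/w43.png

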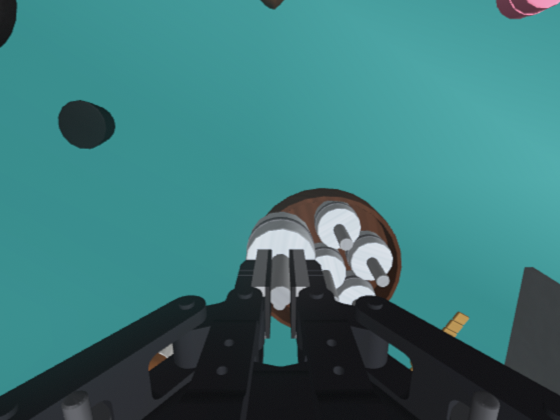

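```bash
python3 -m crank '[{"xyz":[0.004,0.012,0],"dr":[0.15,0.15,0]},{"xyz":[0.003,0.012,0.01],"dr":[0,0,0]},{"xyz":[0,0,0.02],"dr":[0,0,0]},{"xyz":[0,0,0.015],"dr":[0,0,0]},{"xyz":[0,0,0],"dr":[0,0,0]}]'
python3 - <<'E'
from ov import *
go([573.3,-257.8,60],1.62)
E
```

```text
time_s: 64.35
ee_pos: [569.2, -260.4, 95.4]
ee_rot: [3.138, 0.002, 1.613]
force: [-0.5, 0.5, -1.3]
width: 8.3
pose [ 569.2 -260.4   95.4] rpy [3.138e+00 2.000e-03 1.613e+00] shift tool mm [ 2.5  4.  35.4] dr [ 0.21  0.14 -0.38]
```

```bash
python3 -m crank '[{"xyz":[0.002,0.003,0],"dr":[0.1,0.1,-0.3]},{"xyz":[0,0,0.01],"dr":[0,0,0]},{"xyz":[0,0,0.012],"dr":[0,0,0]},{"xyz":[0,0,0],"dr":[0,0,0]},{"xyz":[0,0,0],"dr":[0,0,0]}]'
python3 - <<'E'
from ov import *
go([573.3,-257.8,60],1.62)
im,c=snap("wrist","w44");
E
```

```text
time_s: 64.77
ee_pos: [572.9, -258.2, 70.2]
ee_rot: [3.141, -0.001, 1.618]
force: [0.2, -0.0, -0.4]
width: 8.1
pose [ 572.9 -258.2   70.2] rpy [ 3.141e+00 -1.000e-03  1.618e+00] shift tool mm [ 0.4  0.4 10.2] dr [ 0.01 -0.04 -0.11]
```

View pics/w44.png

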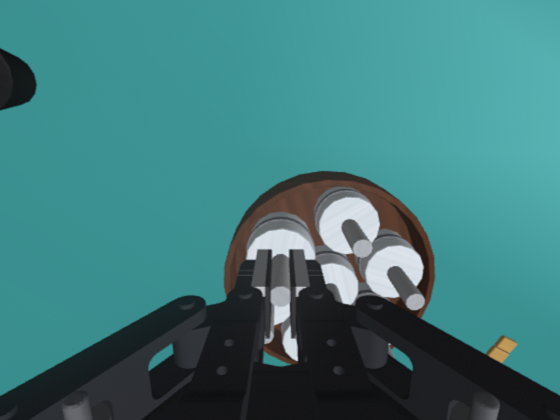

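Run:
```python
from ov import *
c=manip.calibration("wrist"); p,_=tool()
print("c",atz(c,361,248,66),"b",atz(c,415,301,66),"held",atz(c,280.5,296,p[2]-37.8+62))
im=cv2.cvtColor(cv2.imread("pics/w44.png"),cv2.COLOR_BGR2RGB)
px,py=602.5,-227
ov(im,c,[(px,py,66,30,(255,255,0)),(px,py,66,0,(255,0,0)),(px,py,62,4,(0,0,255))],(215,160,445,360),3,"w44o")
```

```text
c [ 562.23856057 -220.14844351   66.        ] b [ 590.02409519 -189.23532768   66.        ] held [ 573.16382581 -258.73302829   94.21665966]
```

View pics/w44o.png

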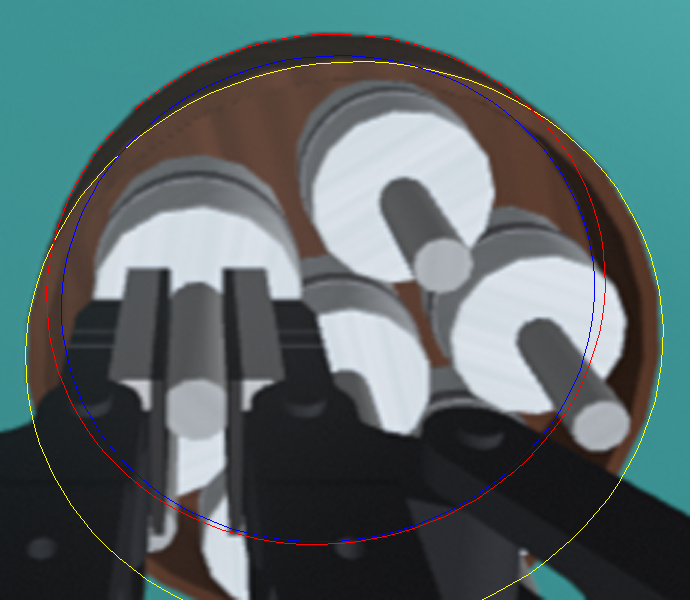

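```bash
python3 -m crank '[{"xyz":[0,0.0005,0.005],"dr":[0,0,0]},{"xyz":[0,0,0.006],"dr":[0,0,0]},{"xyz":[0,0,0.004],"dr":[0,0,0]},{"xyz":[0,0,0],"dr":[0,0,0]},{"xyz":[0,0,0],"dr":[0,0,0]}]'
python3 -m crank '[{"xyz":[0,0,0.002],"dr":[0,0,0]},{"xyz":[0,0,0.003],"dr":[0,0,0]},{"xyz":[0,0,0.002],"dr":[0,0,0]},{"xyz":[0,0,0],"dr":[0,0,0]},{"xyz":[0,0,0],"dr":[0,0,0]}]'
python3 - <<'E'
from ov import *
go([573.3,-257.8,41.8],1.62)
E
```

```text
time_s: 65.23
ee_pos: [573.9, -258.7, 55.1]
ee_rot: [3.14, 0.0, 1.618]
force: [-0.0, 0.0, -0.6]
width: 7.9
time_s: 65.65
ee_pos: [574.2, -258.9, 47.9]
ee_rot: [3.139, 0.001, 1.618]
force: [-0.0, -0.7, -0.9]
width: 8.1
pose [ 574.2 -258.9   47.9] rpy [3.139e+00 1.000e-03 1.618e+00] shift tool mm [ 1.2 -0.9  6.1] dr [ 0.15  0.06 -0.13]
```

```bash
python3 -m crank '[{"xyz":[0.0008,-0.0008,0.002],"dr":[0,0,0]},{"xyz":[0,0,0.002],"dr":[0,0,0]},{"xyz":[0,0,0.001],"dr":[0,0,0]},{"xyz":[0,0,0.001],"dr":[0,0,0]},{"xyz":[0,0,0],"dr":[0,0,0]}]'
python3 -m crank '[{"xyz":[0,0,0.001],"dr":[0,0,0]},{"xyz":[0,0,0.0005],"dr":[0,0,0]},{"xyz":[0,0,0],"dr":[0,0,0]},{"xyz":[0,0,0],"dr":[0,0,0]},{"xyz":[0,0,0],"dr":[0,0,0]}]'
```

```text
time_s: 66.07
ee_pos: [573.6, -258.3, 41.8]
ee_rot: [3.138, 0.001, 1.618]
force: [-0.5, -0.2, -0.1]
width: 8.1
time_s: 66.48
ee_pos: [574.2, -258.5, 41.8]
ee_rot: [3.137, 0.002, 1.618]
force: [-0.3, -0.4, 0.6]
width: 7.6
```

```bash
python3 -m crank '[{"xyz":[0,0,0],"dr":[0,0,0]},{"xyz":[0,0,0],"dr":[0,0,0]},{"xyz":[0,0,0],"dr":[0,0,0]},{"xyz":[0,0,0],"dr":[0,0,0]},{"xyz":[0,0,0],"dr":[0,0,0]}]' 0.02
python3 -m crank '[{"xyz":[0,0,-0.01],"dr":[0,0,0]},{"xyz":[0,0,-0.025],"dr":[0,0,0]},{"xyz":[0,0,-0.035],"dr":[0,0,0]},{"xyz":[0,0,-0.035],"dr":[0,0,0]},{"xyz":[0.005,-0.01,-0.01],"dr":[0,0,0]}]'
python3 -m crank '[{"xyz":[0.01,-0.02,-0.02],"dr":[0,0,0]},{"xyz":[0.01,-0.02,-0.02],"dr":[0,0,0]},{"xyz":[0,0,0],"dr":[0,0,0]},{"xyz":[0,0,0],"dr":[0,0,0]},{"xyz":[0,0,0],"dr":[0,0,0]}]'  0.08
python3 -m crank '[{"xyz":[0,-0.02,0],"dr":[0,0,0]},{"xyz":[0,0,0],"dr":[0,0,0]},{"xyz":[0,0,0],"dr":[0,0,0]},{"xyz":[0,0,0],"dr":[0,0,0]},{"xyz":[0,0,0],"dr":[0,0,0]}]'
python3 - <<'E'
from ov import *
im,c=snap("wrist","w45"); snap("scene","s45"); im,c=snap("top","t45")
E
```

```text
time_s: 66.9
ee_pos: [574.6, -258.7, 41.7]
ee_rot: [3.137, 0.002, 1.618]
force: [-0.5, 0.4, -0.3]
width: 20.1
time_s: 67.32
ee_pos: [561.4, -252.7, 158.0]
ee_rot: [-3.138, -0.003, 1.618]
force: [1.0, -0.3, 0.9]
width: 19.8
time_s: 67.73
ee_pos: [521.6, -235.5, 209.7]
ee_rot: [3.133, 0.005, 1.618]
force: [-0.2, 0.6, 0.5]
width: 79.2
time_s: 68.15
ee_pos: [502.6, -236.9, 206.5]
ee_rot: [3.135, 0.003, 1.618]
force: [-0.1, 0.4, 0.5]
width: 79.7
```

View pics/w45.png

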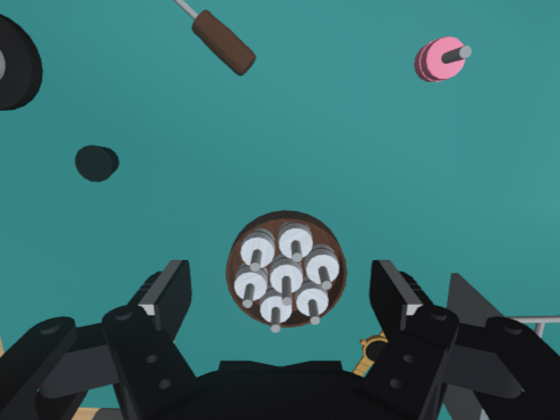

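View pics/s45.png

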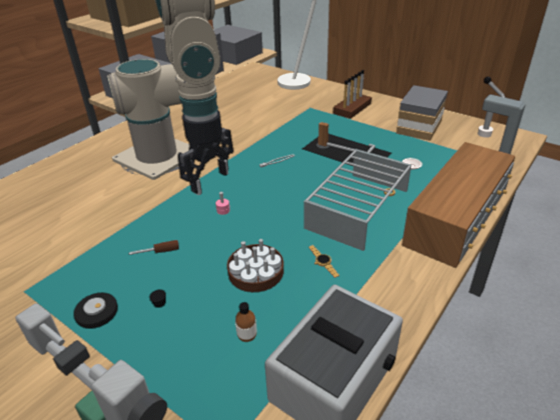

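View pics/t45.png

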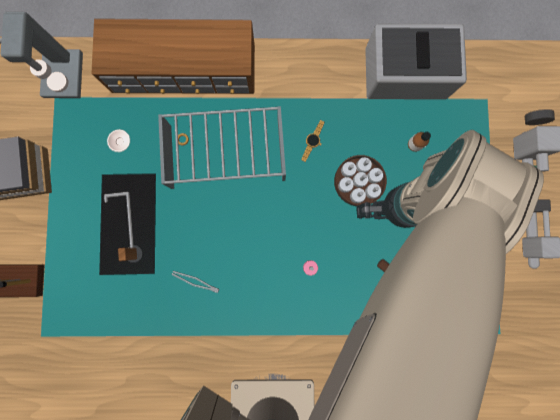

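Run:
```python
from ov import *
a=cv2.cvtColor(cv2.imread("pics/w45.png"),cv2.COLOR_BGR2RGB); b=cv2.cvtColor(cv2.imread("pics/s45.png"),cv2.COLOR_BGR2RGB)
A=cv2.resize(a[200:340,215:360],(400,386)); B=cv2.resize(b[225:305,210:300],(400,356),interpolation=cv2.INTER_CUBIC)
z=np.zeros((390,800,3),np.uint8); z[:386,:400]=A; z[:356,400:]=B
cv2.imwrite("pics/f.png",cv2.cvtColor(z,cv2.COLOR_RGB2BGR))
d=cv2.absdiff(cv2.imread("pics/top0.png"),cv2.imread("pics/t45.png")).max(2); 
for n,(u,v) in dict(tweez=(195,282),dish=(118,140),ring=(182,140),watch=(313,140),bottle=(418,142),hook=(128,225),pink=(311,268)).items():
    print(n,(d[v-20:v+20,u-22:u+22]>40).sum())
```

```text
tweez 0
dish 0
ring 0
watch 0
bottle 92
hook 1
pink 0
```

View pics/f.png

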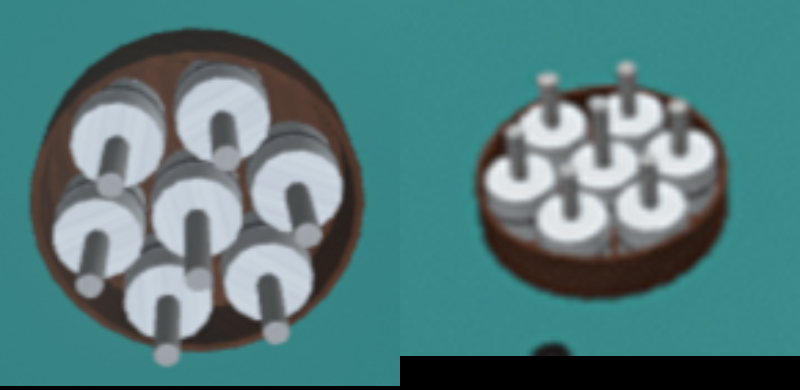

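Run:
```python
from ov import *
d=cv2.absdiff(cv2.imread("pics/scene0.png"),cv2.imread("pics/s45.png")).max(2)
for n,(u,v) in dict(bottle=(245,322),loupe=(158,298),screw=(155,248),watch=(323,260)).items(): print(n,(d[v-18:v+18,u-25:u+25]>40).sum())
print(manip.job_done())
```

```text
bottle 0
loupe 0
screw 18
watch 0
the job is handed in; nothing more can be done
None
```

I drew the tall die out from under the rack with the hook, without touching it by hand, and lifted the hook clear. The hook is back upright on its mat. The tall die stands in the middle of the pot, and die0 and the five other white dies stand in a ring around it. I handed the job in at about 68 s.

**Pot:** the last wrist and scene pictures show all seven dies upright on the pot's floor with gaps between them. The tall die measured about 1–2 mm from the pot's centre. Each die stopped within a millimetre of its expected height when I set it down.

**Other things:** before and after pictures show no change at the watch, loupe, tweezers, dish, movement ring and pink die. The hook's patch differs by a single pixel from the start.

**Disagreements:**
- **Bottle:** it differed in the top view, where the arm stood close by, but was identical in the scene view.
- **Screwdriver:** its patch in the scene view showed 18 changed pixels. I put this down to the die that had stood beside it being moved, but I did not check it separately.

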